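# Punch the sample boards and stand them on end

### The arm

A 6-joint arm with a two-finger parallel gripper is mounted at the origin on the work surface. World frame = base frame: x ahead of the robot, y to its left, z up, the work surface at z = 0. Lengths are in m, angles in rad, forces in N, time in s.
With the tool pointing down it reaches from about 0.35 to 0.775 m from the base axis. Payload 5.5 kg.
Tool frame: the origin (TCP) lies on the centre line of the jaws, within the pads' length; the fingertips stand 8 mm ahead of it and the grasp point (between the pads) lies 11 mm behind it; z points along the fingers, y is the line along which they close (so a half turn about z gives the same grasp; the last joint's range is limited). The gripper opens to 85 mm and grips with 20 to 120 N. Pads are 22 mm wide; open, the fingers measure 114 mm over their backs; the gripper's body (76 mm by 85 mm) begins 54 mm behind the grasp point. The pads swing forward as they close: fully open they stand 13 mm farther back than shut.
Start: joints at [-1.364, 0.313, 0.046, 1.304, 0, 1.431], TCP at [0.195, -0.541, 0.239] pointing down, gripper open.
Joint ranges: [-2.76, 2.76], [-0.86, 1.69], [-1.03, 1.26], [-2.2, 2.34], [-1.47, 1.5], [-3.14, 3.14]. Speed limits (rad/s): [2.57, 2.57, 3.14, 3.14, 3.14, 3.14].

### API

Orientations are given as a rotation vector (axis times angle).
In Python, from plant import bot gives the robot as it stands.
- The arm moves only by the tool drive_tool, never from a script. Its argument "increments" is a list of rows, each an object with "slide": the shift along the tool's x, y, z in units of 200 mm (1.0 is 200 mm), a list of three; "twist": the turn, a rotation vector about the tool's x, y, z in units of 0.5 rad (1.0 is 0.5 rad), a list of three; "gripper": the closure, from -1 (fully open) to 1 (shut). In form: [{"slide": [x, y, z], "twist": [rx, ry, rz], "gripper": gripper}, ...]. A call has 1 to 20 rows; each row shifts and turns the commanded pose from where the row before left it, along the tool's axes as they then stand; what a row does not reach is not made up. A row lasts 1/12 s, in which the tool goes at most 41.7 mm and 7.16 degrees, less where a joint would pass 70% of its speed; a pose out of reach is approached as far as the arm can. A call with a number of a shift or a turn outside -1 to 1 is refused whole. A call with a gripper value outside its range is refused whole. The fingers move at their own pace and stop on an object; "squeeze" is the grip in N (left out, the last holds). Time passes only in rows, so rows that do not move let the fingers close. It gives the time, the measured TCP pose, the force, the opening and the grip force at its end, in the units of the state.
- bot.get_state(): the state, without advancing time (a new reading comes with each control period).
- bot.camera(name): name is "side" or "top"; returns the picture (480x640x3 uint8, blue, green, red); there is no depth.
- bot.camera_params(name): a dict with "fov_y" (degrees; the focal length in pixels is half the picture's height over the tangent of half this angle, whatever the lens; pixels are square), "cx", "cy" (the principal point, pixels), "extrinsics" (4x4, takes a point from camera to world coordinates). Camera axes: x right, y down, z forward; pixel columns grow to the right and rows downward; lengths in m; the calibration is good to about 2 mm. A picture is of the moment at which its call begins. camera_params takes no time and is no camera call.
- bot.hand_in(): hands the job in; it is judged then, once.
Trained networks look in the newest picture that a camera, given by its name, has taken for a name from the list of things; names that differ only in an ending like _2 or _b are one class to them, and where a whole thing is asked for, a point or a joint stands for the part that bears it (a point fixed in the world has none). Each returns a list of dicts, best first, with "confidence" (0 to 1); they miss things now and then, are a little off and sometimes report something else, mostly with a low value. They report only what shows in the picture. A call takes as long as a camera call.
- bot.silhouettes(camera, name): "pixels" (480x640 bool, what is visible of it) and "pixel" ([column, row] in pixels, amid what is visible of it).
The state is a dict: "clock": time; "joints": joint angles; "joint_velocities": joint speeds; "joint_efforts": joint torques, N m; "ee_pos": TCP position; "orientation": TCP orientation; "wrist_force": force on the tool from outside, world axes, zero at the start; "wrist_torque": the same for the moment, N m; "grip_width": finger opening in m; "finger_force": force on a finger pad.
Only numpy, scipy, OpenCV 4.12 (cv2) and the standard library are available. Lean on these libraries where they do the work, as an engineer would, in place of code of your own. Each camera call takes 0.05 s, during which the arm holds its last target. There are 200 camera calls.

### The job

Each board lying on the right of the bench has a black ring drawn near one end: taking the longest board first and the shortest last, lay it flat on the bed of the hand press with the ring up, slide it until the ring is under the punch, let go, and push the punch knob down until the point touches the wood inside the ring. Then stand every punched board upright on one of its short ends on the cork mat, either end up, free-standing and clear of the robot. Leave the other things on the bench where they are.

Things in the scene. Friction and masses are not known exactly. Their poses are not given: they have to be found in the camera images.
- board_long: The long board: plain light wood, 170 x 54 x 20 mm (x, y, z of its own frame), about 119 g (varies). Origin at its very centre. Its +x axis points along its length to the ringed end, +z out of the ringed face. Starts flat on the bench, ring up, ringed end pointing about world +y (robot's left). Two or three boards are present; an absent one reads None throughout.
- ring_long (a point): Centre of the black ring (inside 12 mm, outside 17 mm across) on the long board's face, at (63, 8, 10) mm in the board's frame: 22 mm from the end and 8 mm off the centre line. Axes as the board's.
- board_middle: The middle board: plain light wood, 145 x 54 x 20 mm (x, y, z of its own frame), about 102 g (varies). Origin at its very centre. Its +x axis points along its length to the ringed end, +z out of the ringed face. Starts flat on the bench, ring up, ringed end pointing about world +y (robot's left). Two or three boards are present; an absent one reads None throughout.
- ring_middle (a point): Centre of the black ring (inside 12 mm, outside 17 mm across) on the middle board's face, at (50.5, -7, 10) mm in the board's frame: 22 mm from the end and 7 mm off the centre line. Axes as the board's.
- board_short: The short board: plain light wood, 120 x 54 x 20 mm (x, y, z of its own frame), about 84 g (varies). Origin at its very centre. Its +x axis points along its length to the ringed end, +z out of the ringed face. Starts flat on the bench, ring up, ringed end pointing about world +y (robot's left). Two or three boards are present; an absent one reads None throughout.
- ring_short (a point): Centre of the black ring (inside 12 mm, outside 17 mm across) on the short board's face, at (38, 4, 10) mm in the board's frame: 22 mm from the end and 4 mm off the centre line. Axes as the board's.
- press: Grey hand press, fixed. Origin at bench level under the punch's axis; z up; -x is its open front, facing about the robot's right (world -y). Flat bed 18 mm high, 120 mm wide (y), from x = -150 to +90 mm. Column 60 mm wide on the bed, x +50 to +86 mm. The head (44 mm wide, x -17 to +53 mm, 111 to 170 mm above the bench) overhangs the bed and carries the upright punch.
- punch_tip (a point): Lower point of the steel punch (6 mm across at the point), on the press's axis; 60 mm above the bench when up, so 42 mm above the bed and 22 mm above a board lying on the bed. It moves straight down with the knob. Frame as the press's.
- punch_knob (a point): Centre of the flat top of the punch's dark wooden mushroom knob, 52 mm across, 240 mm above the bench when up. Push here straight down. Frame as the press's.
- ram (a joint): Travel of the punch in m: 0 up, growing downwards, stop at 0.034. A spring of 120 N/m returns it: about 3 N to start, 5 N when the point meets a board on the bed at 0.022. Push with 10 to 15 N in all.
- mat: Cork mat, 360 x 180 x 4 mm (x, y, z), fixed flat on the bench on the left, its long side (x) pointing about away from the robot. Origin at the centre of its underside; its top is 4 mm above the bench.
- spool: Bystander: spool of grey thread, 48 mm across, 60 mm tall. To be left where it is.
- jar: Bystander: amber glass jar, 60 mm across, 70 mm tall. To be left where it is.
- tin: Bystander: tin, 66 mm across, 50 mm tall. To be left where it is.
- mallet: Bystander: hammer with a dark wooden handle, lying. To be left where it is.
- rivet_box: Bystander: open clear plastic box, 110 x 80 x 40 mm. To be left where it is.
- creaser: Bystander: screwdriver-like edge tool with a wooden handle, lying. To be left where it is.
- block: Bystander: marble block, 60 x 90 x 35 mm. To be left where it is.

How it is judged:
By the outcome, as a careful person would: the job done as asked, in the order asked, and still so for the second after the job is handed in, with the robot touching nothing.
Of board_long, board_middle, board_short only 2 to 3 are there at a start; the rules pass over those that are not, and their reading is None.
At some moment in a run one of board_long, board_middle, board_short may be knocked a few centimetres aside while the robot is not near it.
Once in a run the grip may slacken for a moment while it holds something.
It also fails if it takes over 210 s, if anything falls off the work surface, if the arm or the gripper's body presses on something with over 40 N, if the wrist force passes 120 N, or if a joint passes its speed limit or range.

## Working session

There is one attempt and no reset: what is moved stays moved. The work goes in short steps, Python scripts to look and compute and a tool call to move; the robot and the scene stay as the last step left them, time stands still between calls to the robot, and variables do not carry over. Pictures are saved under pics/ and viewed, at most 14 in all, crops included, and the job is handed in when it is done.

Besides the shell and the picture viewer there is one more tool, called after "Request:" as a command line: name --argument value ..., lists and objects as JSON in quotes. drive_tool: Moves the arm, as the interface text tells. Shifts and turns lie within -1 to 1; 1 stands for 200 mm of shift or 0.5 rad of turn. Its arguments: {"type":"object","properties":{"increments":{"type":"array"},"squeeze":{"type":"number"}},"required":["increments"]}

```bash
ls; mkdir -p pics
python3 - <<'E'
from plant import bot
import cv2,numpy as np
for c in("top","side"):
    cv2.imwrite(f"pics/{c}0.png",bot.camera(c)); p=bot.camera_params(c); print(c,p)
print(bot.get_state())
E
```

```text
pics
top {'fov_y': 50.024816665383135, 'cx': 323.6449093867539, 'cy': 245.52915710038315, 'extrinsics': array([[-0.02404394, -0.992876  ,  0.11670105,  0.4043506 ],
       [-0.99970566,  0.02350145, -0.00602257, -0.10701514],
       [ 0.00323702, -0.11681151, -0.99314883,  1.53212521],
       [ 0.        ,  0.        ,  0.        ,  1.        ]])}
side {'fov_y': 56.082657677141164, 'cx': 316.62625383075397, 'cy': 240.53029604580232, 'extrinsics': array([[-0.99953967, -0.01364051,  0.02709961,  0.53286911],
       [-0.03011358,  0.55473323, -0.83148314,  0.88173535],
       [-0.0036912 , -0.83191645, -0.55488863,  0.8077688 ],
       [ 0.        ,  0.        ,  0.        ,  1.        ]])}
{'clock': 0.1, 'joints': array([-1.36357085e+00,  3.13886944e-01,  4.51065538e-02,  1.30358909e+00,
       -3.05441131e-06,  1.43119869e+00]), 'joint_velocities': array([-0.00158846, -0.00113038,  0.00326536,  0.00018203, -0.00052903,
        0.00169743]), 'joint_efforts': array([ 2.37748231e-03, -4.81726706e+01,  2.99243474e+01,  1.28318233e-02,
       -1.41338819e-04,  5.62585114e-06]), 'ee_pos': array([ 0.19535112, -0.54034015,  0.23852556]), 'orientation': array([-3.09292603e+00, -5.41790877e-01,  8.82925358e-05]), 'wrist_force': array([ 0.61550838,  0.42457078, -0.11043193]), 'wrist_torque': array([-0.05323839, -0.00513792, -0.00514746]), 'finger_force': 0.0, 'grip_width': 0.08506931881134185}
```

View pics/top0.png

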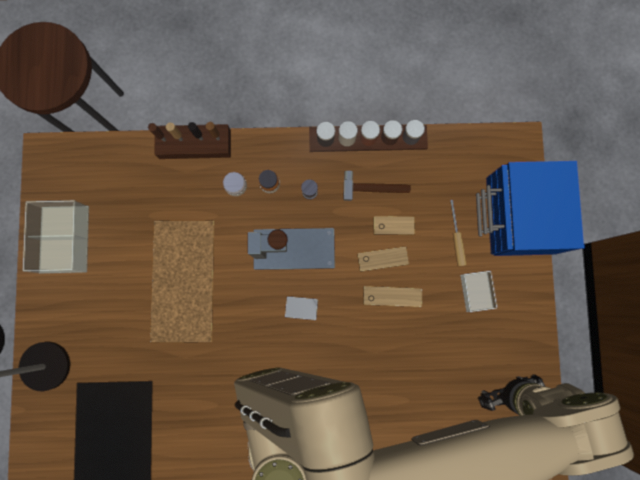

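View pics/side0.png

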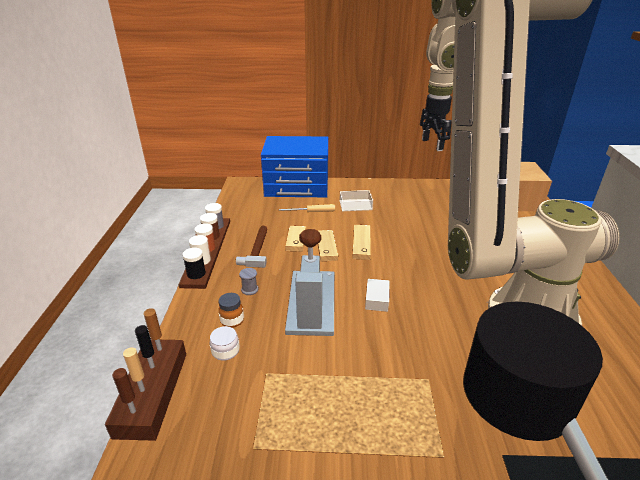

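```bash
cat > h.py <<'E'
from plant import bot
import numpy as np, cv2
from scipy.optimize import minimize
from scipy.spatial.transform import Rotation as R
L={'board_long':(.170,(.063,.008)),'board_middle':(.145,(.0505,-.007)),'board_short':(.120,(.038,.004))}
P={c:bot.camera_params(c) for c in('top','side')}
def proj(c,X):
    p=P[c];T=np.linalg.inv(p['extrinsics']);f=240/np.tan(np.radians(p['fov_y']/2))
    q=np.atleast_2d(X)@T[:3,:3].T+T[:3,3]
    return np.c_[f*q[:,0]/q[:,2]+p['cx'],f*q[:,1]/q[:,2]+p['cy']]
def box(x0,x1,y0,y1,z0,z1): return np.array([[x,y,z] for x in(x0,x1) for y in(y0,y1) for z in(z0,z1)])
def cyl(x,y,r,z0,z1):
    a=np.linspace(0,2*np.pi,24,endpoint=False)
    return np.array([[x+r*np.cos(t),y+r*np.sin(t),z] for t in a for z in(z0,z1)])
def parts(n):
    if n=='press': return [box(-.15,.09,-.06,.06,0,.018),box(.05,.086,-.03,.03,.018,.17),box(-.017,.053,-.022,.022,.111,.17)]
    if n=='mat': return [box(-.18,.18,-.09,.09,0,.004)]
    if n in L: l=L[n][0]/2; return [box(-l,l,-.027,.027,-.01,.01)]
def place(X,v): 
    c,s=np.cos(v[2]),np.sin(v[2]); return X@np.array([[c,s,0],[-s,c,0],[0,0,1]])+[v[0],v[1],v[3]]
S=4
def render(c,ps,v,win):
    x0,y0,x1,y1=win;im=np.zeros(((y1-y0)*S,(x1-x0)*S),np.uint8)
    for X in ps:
        h=cv2.convexHull(((proj(c,place(X,v))-[x0,y0]+.5)*S-.5).astype(np.float32))
        cv2.fillPoly(im,[np.round(h*16).astype(np.int32)],255,shift=4)
    return cv2.GaussianBlur(cv2.resize(im,(x1-x0,y1-y0),interpolation=cv2.INTER_AREA)/255.,(0,0),1)
def fit(n,masks,v0,free,ignore={}):
    """v=x,y,yaw,z ; ignore: cam->bool mask of pixels not scored"""
    ps=parts(n);v0=np.array(v0,float);W={}
    for c,m in masks.items():
        r,cc=np.nonzero(m);win=(max(cc.min()-15,0),max(r.min()-15,0),min(cc.max()+15,640),min(r.max()+15,480))
        x0,y0,x1,y1=win;w=np.ones((y1-y0,x1-x0))
        if c in ignore: w=1.-ignore[c][y0:y1,x0:x1]
        W[c]=(win,cv2.GaussianBlur(m[y0:y1,x0:x1].astype(float),(0,0),1),w)
    def cost(d):
        v=v0.copy();v[free]+=d*sc
        return sum((w*(render(c,ps,v,win)-t)**2).sum() for c,(win,t,w) in W.items())
    sc=np.array([.01,.01,.1,.01])[free]
    k=len(free);sim=np.vstack([np.zeros(k),np.eye(k)])
    o=minimize(cost,np.zeros(k),method='Nelder-Mead',options=dict(initial_simplex=sim,xatol=.003,fatol=.01,maxiter=400))
    v=v0.copy();v[free]+=o.x*sc;return v,o.fun
def sil(c,n):
    o=bot.silhouettes(c,n);return o
def ring(n,v): return place(np.array([[*L[n][1],.01]]),v)[0]
def back(c,px,z):
    p=P[c];f=240/np.tan(np.radians(p['fov_y']/2));d=p['extrinsics'][:3,:3]@[(px[0]-p['cx'])/f,(px[1]-p['cy'])/f,1]
    t=p['extrinsics'][:3,3];return t+d*(z-t[2])/d[2]
E
python3 - <<'E'
from h import *
bot.camera('top');bot.camera('side')
for n in ('board_long','board_middle','board_short','press','mat'):
    M={}
    for c in('top','side'):
        o=sil(c,n);print(n,c,[(round(i['confidence'],2),np.round(i['pixel'],1).tolist(),int(i['pixels'].sum())) for i in o])
        if o:M[c]=o[0]['pixels']
    if 'top' not in M: continue
    np.savez(f'm_{n}.npz',**M)
    z=.01 if 'board' in n else 0
    r,c=np.nonzero(M['top']);x=back('top',(c.mean(),r.mean()),z)
    v0=[x[0],x[1],np.pi/2 if n!='mat' else 0,z]
    if n=='press': v0[1]-=.0
    for ms in [M]+[{k:M[k]} for k in M]:
        f=[0,1,2,3] if len(ms)>1 else [0,1,2]
        v,e=fit(n,ms,v0,f);print(n,list(ms),np.round(v,4),round(e,1))
    if n in L:print('ring',ring(n,v))
E
```

```text
board_long top [(0.95, [394.8, 297.3], 1119), (0.21, [236.0, 181.6], 420)]
board_long side [(0.61, [361.1, 241.5], 587)]
board_long ['top', 'side'] [ 0.4291 -0.3135  1.5038  0.0112] 13.8
board_long ['top'] [ 0.4288 -0.3135  1.4967  0.01  ] 4.6
board_long ['side'] [ 0.4302 -0.3155  1.5209  0.01  ] 5.9
ring [ 0.42535973 -0.25217849  0.02      ]
board_middle top [(0.85, [379.6, 258.6], 905)]
board_middle side [(0.82, [326.8, 246.9], 511)]
board_middle ['top', 'side'] [ 0.5398 -0.2897  1.6714  0.011 ] 34.4
board_middle ['top'] [ 0.5402 -0.2895  1.6872  0.01  ] 5.2
board_middle ['side'] [ 0.5389 -0.2913  1.6346  0.01  ] 22.7
ring [ 0.54262148 -0.24043268  0.02      ]
board_short top [(0.73, [393.1, 226.0], 761), (0.62, [302.1, 311.1], 676), (0.6, [310.6, 189.9], 282)]
board_short side [(0.68, [295.1, 240.4], 358)]
board_short ['top', 'side'] [ 0.6401 -0.3268  1.5542  0.0122] 60.4
board_short ['top'] [ 0.6397 -0.3266  1.541   0.01  ] 4.0
board_short ['side'] [ 0.6429 -0.3296  1.5952  0.01  ] 48.0
ring [ 0.63792974 -0.29166148  0.02      ]
press top [(0.77, [289.6, 251.9], 3411), (0.4, [270.1, 181.0], 402)]
press side [(0.8, [312.2, 297.4], 3577), (0.61, [257.8, 255.4], 603), (0.24, [321.1, 207.0], 249)]
press ['top', 'side'] [5.7710e-01 2.5000e-03 1.5662e+00 1.5000e-03] 367.4
press ['top'] [0.5767 0.0035 1.5664 0.    ] 15.5
press ['side'] [ 5.7780e-01 -5.0000e-04  1.5617e+00  0.0000e+00] 340.2
mat top [(0.64, [180.6, 280.1], 7358)]
mat side [(0.66, [346.4, 416.2], 13785)]
mat ['top', 'side'] [ 0.491   0.3062 -0.0183  0.0023] 52.6
mat ['top'] [ 0.4907  0.3066 -0.0196  0.    ] 14.0
mat ['side'] [ 0.4914  0.3046 -0.0207  0.    ] 21.1
```

```bash
cat >> h.py <<'E'
def pose():
    s=bot.get_state();return np.array(s['ee_pos']),R.from_rotvec(s['orientation']),s
def plan(pos,Rt):
    p,r,s=pose();tw=(r.inv()*Rt).as_rotvec()
    print('t',round(s['clock'],1),'twist total(units)',np.round(tw/.5,3),'slide after twist',np.round(Rt.inv().apply(np.array(pos)-p)/.2,3),'j',np.round(s['joints'],2))
def down(yaw): # tool down, tool x pointing to world yaw
    return R.from_matrix(np.array([[np.cos(yaw),np.sin(yaw),0],[np.sin(yaw),-np.cos(yaw),0],[0,0,-1]]).T.T) if 0 else R.from_matrix(np.c_[[np.cos(yaw),np.sin(yaw),0],[np.sin(yaw),-np.cos(yaw),0],[0,0,-1]])
E
python3 - <<'E'
from h import *
v=np.array([.429,-.3135,1.502,.01])
g=place(np.array([[-.03,0,0]]),v)[0];print(g)
plan([g[0],g[1],.10],down(1.502))
im=bot.camera('top');hsv=im[200:280,240:320]
b,g_,r=[hsv[...,i].astype(int) for i in range(3)]
m=((r-b)>15)&(r<110)&(r>30);m[:, :0]=0
n,l,s,c=cv2.connectedComponentsWithStats(m.astype(np.uint8));
for i in range(1,n):
    if s[i,4]>60:print(s[i],c[i]+[240,200],back('top',c[i]+[240,200],.232))
print(proj('top',[[.5767,.0035,.24],[.5767,.0035,.225]]))
E
```

```text
[ 0.42693774 -0.34342903  0.01      ]
t 0.7 twist total(units) [ 0.    0.   -2.31] slide after twist [1.064 1.087 0.697] j [-1.36  0.31  0.05  1.3  -0.    1.43]
[   0    0   80   49 2077] [281.97400096 217.052961  ] [ 0.63305581 -0.00997742  0.232     ]
[21 78 59  2 74] [287.82432432 278.7972973 ] [ 0.47470171 -0.02243762  0.232     ]
[[276.73203546 238.58389317]
 [277.2434855  239.34645632]]
```

Request:
drive_tool --increments '[{"slide":[0,0,0],"twist":[0,0,-0.21],"gripper":-1},{"slide":[0,0,0],"twist":[0,0,-0.21],"gripper":-1},{"slide":[0,0,0],"twist":[0,0,-0.21],"gripper":-1},{"slide":[0,0,0],"twist":[0,0,-0.21],"gripper":-1},{"slide":[0,0,0],"twist":[0,0,-0.21],"gripper":-1},{"slide":[0,0,0],"twist":[0,0,-0.21],"gripper":-1},{"slide":[0,0,0],"twist":[0,0,-0.21],"gripper":-1},{"slide":[0,0,0],"twist":[0,0,-0.21],"gripper":-1},{"slide":[0,0,0],"twist":[0,0,-0.21],"gripper":-1},{"slide":[0,0,0],"twist":[0,0,-0.21],"gripper":-1},{"slide":[0,0,0],"twist":[0,0,-0.21],"gripper":-1}]'

```text
clock: 1.67
ee_pos: [0.1954, -0.5408, 0.2394]
orientation: [2.291, 2.149, -0.0]
wrist_force: [-0.7, 0.3, 0.3]
grip_width: 0.0852
finger_force: 0.0
```

Request:
drive_tool --increments '[{"slide":[0.106,0.109,0.07],"twist":[0,0,0],"gripper":-1},{"slide":[0.106,0.109,0.07],"twist":[0,0,0],"gripper":-1},{"slide":[0.106,0.109,0.07],"twist":[0,0,0],"gripper":-1},{"slide":[0.106,0.109,0.07],"twist":[0,0,0],"gripper":-1},{"slide":[0.106,0.109,0.07],"twist":[0,0,0],"gripper":-1},{"slide":[0.106,0.109,0.07],"twist":[0,0,0],"gripper":-1},{"slide":[0.106,0.109,0.07],"twist":[0,0,0],"gripper":-1},{"slide":[0.106,0.109,0.07],"twist":[0,0,0],"gripper":-1},{"slide":[0.106,0.109,0.07],"twist":[0,0,0],"gripper":-1},{"slide":[0.106,0.109,0.07],"twist":[0,0,0],"gripper":-1},{"slide":[0,0,0],"twist":[0,0,0],"gripper":-1},{"slide":[0,0,0],"twist":[0,0,0],"gripper":-1}]'

```text
clock: 2.67
ee_pos: [0.428, -0.3427, 0.0984]
orientation: [-2.292, -2.146, 0.0]
wrist_force: [0.3, 0.4, 1.0]
grip_width: 0.0852
finger_force: 0.0
```

Run:
```python
from h import *
v=np.array([.429,-.3135,1.502,.01])
im=bot.camera('side');cv2.imwrite('pics/s1.png',im[130:350,200:480].repeat(2,0).repeat(2,1))
g=place(np.array([[-.03,0,0]]),v)[0]
plan([g[0],g[1],.012],down(1.502));o=sil('side','board_long');print(o[0]['pixel'],o[0]['confidence'])
print(proj('side',[[.429,-.3135,.01]]))
```

```text
t 2.7 twist total(units) [-0.001  0.     0.003] slide after twist [ 0.002 -0.004  0.436] j [-0.82  0.35 -0.26  0.96 -0.    0.81]
[363.1, 242.6] 0.62
[[361.49391808 241.17680671]]
```

Request:
drive_tool --increments '[{"slide":[0,0,0.08],"twist":[0,0,0],"gripper":-1},{"slide":[0,0,0.08],"twist":[0,0,0],"gripper":-1},{"slide":[0,0,0.08],"twist":[0,0,0],"gripper":-1},{"slide":[0,0,0.08],"twist":[0,0,0],"gripper":-1},{"slide":[0,0,0.07],"twist":[0,0,0],"gripper":-1},{"slide":[0,0,0.04],"twist":[0,0,0],"gripper":-1},{"slide":[0,0,0],"twist":[0,0,0],"gripper":1},{"slide":[0,0,0],"twist":[0,0,0],"gripper":1},{"slide":[0,0,0],"twist":[0,0,0],"gripper":1},{"slide":[0,0,0],"twist":[0,0,0],"gripper":1},{"slide":[0,0,0],"twist":[0,0,0],"gripper":1},{"slide":[0,0,0],"twist":[0,0,0],"gripper":1}]' --squeeze 50

```text
clock: 3.77
ee_pos: [0.4282, -0.3455, 0.0147]
orientation: [2.295, 2.141, -0.001]
wrist_force: [-1.4, -0.9, 6.9]
grip_width: 0.0527
finger_force: 53.4
```

Run:
```python
from h import *
bot.camera('top')
M={'top':sil('top','board_long')[0]['pixels']};print(M['top'].sum())
p,r,s=pose();print(p,s['grip_width'],s['finger_force'],s['joints'])
ix=r.as_matrix()[:,0];print(np.arctan2(ix[1],ix[0]))
```

```text
606
[ 0.42818707 -0.34552321  0.01472255] 0.05239460909344891 53.43438148498535 [-8.24438684e-01  4.35345910e-01 -3.67410681e-01  7.65147027e-01
 -8.17534930e-04  8.15601845e-01]
1.5015489487935536
```

Request:
drive_tool --increments '[{"slide":[0,0,-0.05],"twist":[0,0,0],"gripper":1},{"slide":[0,0,-0.08],"twist":[0,0,0],"gripper":1},{"slide":[0,0,-0.08],"twist":[0,0,-0.07],"gripper":1},{"slide":[0,0,-0.08],"twist":[0,0,-0.06],"gripper":1},{"slide":[0.06,0.05,0],"twist":[0,0,0],"gripper":1},{"slide":[0.115,0.094,0],"twist":[0,0,0],"gripper":1},{"slide":[0.115,0.094,0],"twist":[0,0,0],"gripper":1},{"slide":[0.115,0.094,0],"twist":[0,0,0],"gripper":1},{"slide":[0.115,0.094,0],"twist":[0,0,0],"gripper":1},{"slide":[0.115,0.094,0],"twist":[0,0,0],"gripper":1},{"slide":[0.115,0.094,0],"twist":[0,0,0],"gripper":1},{"slide":[0.115,0.094,0],"twist":[0,0,0],"gripper":1},{"slide":[0.08,0.068,0],"twist":[0,0,0],"gripper":1},{"slide":[0,0,0],"twist":[0,0,0],"gripper":1},{"slide":[0,0,0],"twist":[0,0,0],"gripper":1}]'

```text
clock: 5.12
ee_pos: [0.5839, -0.1547, 0.0715]
orientation: [-2.223, -2.22, 0.0]
wrist_force: [0.0, 0.8, -0.7]
grip_width: 0.0526
finger_force: 52.7
```

Run:
```python
from h import *
im=bot.camera('top');cv2.imwrite('pics/t2.png',cv2.resize(im[180:340,220:460],None,fx=3,fy=3))
plan([.5843,-.0915,.0357],down(1.566))
s=pose()[2];print(s['grip_width'],s['finger_force'],pose()[0])
```

```text
t 5.2 twist total(units) [-0.001  0.     0.004] slide after twist [0.32  0.004 0.178] j [-0.39  0.47 -0.15  0.95 -0.    1.18]
0.052419042763930154 52.66226649284363 [ 0.58323615 -0.15550082  0.07139034]
```

View pics/t2.png

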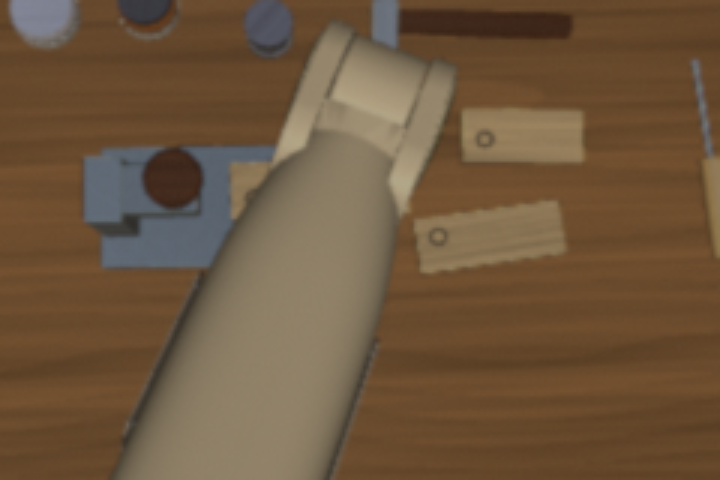

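The crop shows the held board's ringed end just in front of the press head (crop ≈ (245,190)), the other two boards unmoved; I lower and slide in.

Request:
drive_tool --increments '[{"slide":[0,0,0.06],"twist":[0,0,0],"gripper":1},{"slide":[0,0,0.06],"twist":[0,0,0],"gripper":1},{"slide":[0,0,0.058],"twist":[0,0,0],"gripper":1},{"slide":[0,0,0],"twist":[0,0,0],"gripper":1},{"slide":[0.06,0,0],"twist":[0,0,0],"gripper":1},{"slide":[0.07,0,0],"twist":[0,0,0],"gripper":1},{"slide":[0.07,0,0],"twist":[0,0,0],"gripper":1},{"slide":[0.07,0.002,0],"twist":[0,0,0],"gripper":1},{"slide":[0.05,0.002,0],"twist":[0,0,0],"gripper":1},{"slide":[0,0,0],"twist":[0,0,0],"gripper":1},{"slide":[0,0,0.008],"twist":[0,0,0],"gripper":1},{"slide":[0,0,0.006],"twist":[0,0,0],"gripper":1},{"slide":[0,0,0],"twist":[0,0,0],"gripper":1}]'

```text
clock: 6.25
ee_pos: [0.5847, -0.0922, 0.0328]
orientation: [2.226, 2.217, 0.0]
wrist_force: [-0.0, 1.1, -1.5]
grip_width: 0.0526
finger_force: 52.7
```

Run:
```python
from h import *
im=bot.camera('top');bot.camera('side')
plan([.5843,-.0915,.0327],down(1.566))
s=pose()[2];print(s['grip_width'],s['finger_force'],pose()[0],s['wrist_force'])
for c in('top','side'):print([(i['confidence'],i['pixel'],i['pixels'].sum()) for i in sil(c,'board_long')])
```

```text
t 6.3 twist total(units) [0. 0. 0.] slide after twist [ 0.005 -0.001  0.001] j [-0.29  0.48 -0.23  0.85 -0.    1.28]
0.05231411302344734 52.69589960575104 [ 0.58458835 -0.09253863  0.03280565] [ 0.17364954 -0.33233448 -2.33432995]
[(0.53, [332.7, 246.5], np.int64(67)), (0.4, [276.8, 237.9], np.int64(223))]
[]
```

Request:
drive_tool --increments '[{"slide":[0,0,0],"twist":[0,0,0],"gripper":-0.5},{"slide":[0,0,0],"twist":[0,0,0],"gripper":-1},{"slide":[0,0,0],"twist":[0,0,0],"gripper":-1},{"slide":[0,0,0],"twist":[0,0,0],"gripper":-1},{"slide":[0,0,-0.05],"twist":[0,0,0],"gripper":-1},{"slide":[0,0,-0.15],"twist":[0,0,0],"gripper":-1},{"slide":[0,0,-0.15],"twist":[0,0,0],"gripper":-1},{"slide":[0,0,-0.15],"twist":[0,0,0],"gripper":-1},{"slide":[-0.1,-0.1,-0.05],"twist":[0,0,0],"gripper":-1},{"slide":[-0.15,-0.1,0],"twist":[0,0,0],"gripper":-1},{"slide":[-0.15,-0.1,0],"twist":[0,0,0],"gripper":-1},{"slide":[-0.15,-0.1,0],"twist":[0,0,0],"gripper":-1},{"slide":[-0.15,-0.1,0],"twist":[0,0,0],"gripper":-1},{"slide":[-0.15,-0.1,0],"twist":[0,0,0],"gripper":-1},{"slide":[-0.15,-0.1,0],"twist":[0,0,0],"gripper":-1},{"slide":[0,0,0],"twist":[0,0,0],"gripper":-1}]'

```text
clock: 7.78
ee_pos: [0.4411, -0.2963, 0.144]
orientation: [2.231, 2.208, -0.003]
wrist_force: [0.5, 1.6, 0.1]
grip_width: 0.0852
finger_force: 0.0
```

```bash
cat > look.py <<'E'
from h import *
import sys
n=sys.argv[1]
im=bot.camera('top');cv2.imwrite(f'pics/l_{n}_{bot.get_state()["clock"]:.0f}.png',cv2.resize(im[205:290,235:355],None,fx=6,fy=6,interpolation=cv2.INTER_CUBIC))
ob=sil('top',n);op=sil('top','press')
print([(i['confidence'],i['pixel'],i['pixels'].sum()) for i in ob],[(i['confidence'],i['pixel'],i['pixels'].sum()) for i in op])
mb=ob[0]['pixels'];mp=op[0]['pixels']
vp,e=fit('press',{'top':mp|mb},[.5767,.0035,1.566,0],[0,1,2]);print('press',vp.round(4),e)
# knob and head hide part of the board: ignore them
occ=np.zeros((480,640),np.uint8)
for X in parts('press')[1:]+[cyl(0,0,.026,.2,.24),cyl(0,0,.01,.06,.2)]:
    cv2.fillConvexPoly(occ,np.round(cv2.convexHull(proj('top',place(X,vp)).astype(np.float32))).astype(np.int32),1)
occ=cv2.dilate(occ,np.ones((3,3),np.uint8))>0
l=L[n];c0=place(np.array([[-l[1][0],-l[1][1],.028]]),vp)[0]
v,e=fit(n,{'top':mb},[c0[0],c0[1],vp[2],.028],[0,1,2],{'top':occ})
r=ring(n,v);print('board',v.round(4),e,'ring',r.round(4),'ring minus axis mm',((r-[vp[0],vp[1],0])[:2]*1e3).round(1),'vs initial press',((r[:2]-[.5767,.0035])*1e3).round(1))
E
python3 look.py board_long; ls pics
```

```text
[(0.63, [311.1, 243.0], np.int64(884))] [(0.96, [279.1, 256.0], np.int64(2510))]
press [0.5772 0.0032 1.5595 0.    ] 23.548432114526435
board [ 0.5869 -0.0594  1.583   0.028 ] 9.630737665271738 ring [0.5781 0.0035 0.038 ] ring minus axis mm [0.9 0.2] vs initial press [ 1.4 -0. ]
l_board_long_8.png
s1.png
side0.png
t2.png
top0.png
```

View pics/l_board_long_8.png

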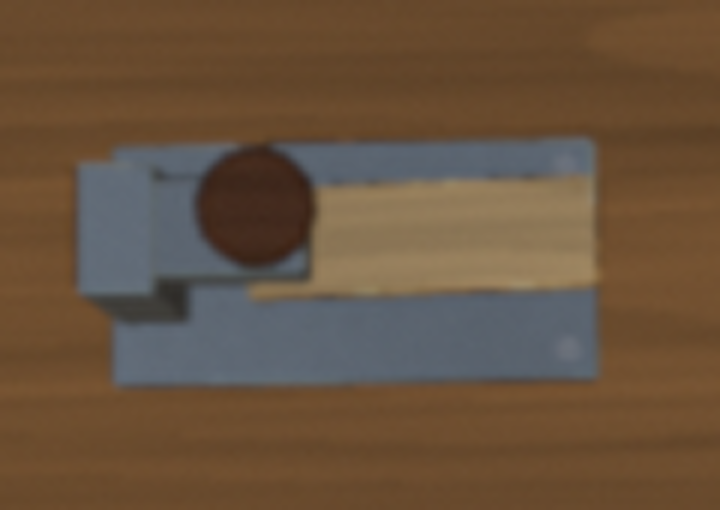

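Run:
```python
from h import *
plan([.577,.0032,.275],down(1.566))
```

```text
t 7.9 twist total(units) [ 0.001  0.    -0.001] slide after twist [ 1.478  0.66  -0.657] j [-0.73  0.28 -0.24  1.05  0.    0.84]
```

The picture shows the board flat on the bed, its rear end flush with the bed's front edge as it should be (crop (597,275)), ringed end under the head.

Request:
drive_tool --increments '[{"slide":[0,0,-0.16],"twist":[0,0,0],"gripper":1},{"slide":[0,0,-0.16],"twist":[0,0,0],"gripper":1},{"slide":[0,0,-0.16],"twist":[0,0,0],"gripper":1},{"slide":[0,0,-0.177],"twist":[0,0,0],"gripper":1},{"slide":[0.1478,0.066,0],"twist":[0,0,0],"gripper":1},{"slide":[0.1478,0.066,0],"twist":[0,0,0],"gripper":1},{"slide":[0.1478,0.066,0],"twist":[0,0,0],"gripper":1},{"slide":[0.1478,0.066,0],"twist":[0,0,0],"gripper":1},{"slide":[0.1478,0.066,0],"twist":[0,0,0],"gripper":1},{"slide":[0.1478,0.066,0],"twist":[0,0,0],"gripper":1},{"slide":[0.1478,0.066,0],"twist":[0,0,0],"gripper":1},{"slide":[0.1478,0.066,0],"twist":[0,0,0],"gripper":1},{"slide":[0.1478,0.066,0],"twist":[0,0,0],"gripper":1},{"slide":[0.1478,0.066,0],"twist":[0,0,0],"gripper":1},{"slide":[0,0,0],"twist":[0,0,0],"gripper":1},{"slide":[0,0,0],"twist":[0,0,0],"gripper":1}]'

```text
clock: 9.27
ee_pos: [0.5771, 0.0071, 0.2741]
orientation: [-2.219, -2.223, 0.001]
wrist_force: [-0.2, 0.2, -0.5]
grip_width: -0.0002
finger_force: 0.0
```

Request:
drive_tool --increments '[{"slide":[0,0,0.05],"twist":[0,0,0],"gripper":1},{"slide":[0,0,0.05],"twist":[0,0,0],"gripper":1},{"slide":[0,0,0.04],"twist":[0,0,0],"gripper":1},{"slide":[0,0,0.03],"twist":[0,0,0],"gripper":1},{"slide":[0,0,0.03],"twist":[0,0,0],"gripper":1},{"slide":[0,0,0],"twist":[0,0,0],"gripper":1}]'

```text
clock: 9.77
ee_pos: [0.5764, 0.0032, 0.2332]
orientation: [-2.226, -2.215, 0.001]
wrist_force: [-1.5, 1.2, 5.1]
grip_width: 0.0
finger_force: 2.2
```

Request:
drive_tool --increments '[{"slide":[0,0,0.015],"twist":[0,0,0],"gripper":1},{"slide":[0,0,0.015],"twist":[0,0,0],"gripper":1},{"slide":[0,0,0],"twist":[0,0,0],"gripper":1}]'

```text
clock: 10.02
ee_pos: [0.5764, 0.0032, 0.2282]
orientation: [-2.226, -2.216, 0.001]
wrist_force: [-3.5, 0.0, 4.9]
grip_width: -0.0
finger_force: 2.5
```

Request:
drive_tool --increments '[{"slide":[0,0,0.01],"twist":[0,0,0],"gripper":1},{"slide":[0,0,0],"twist":[0,0,0],"gripper":1}]'

```text
clock: 10.18
ee_pos: [0.5765, 0.0032, 0.2264]
orientation: [2.226, 2.216, -0.001]
wrist_force: [-3.1, -0.2, 5.1]
grip_width: -0.0002
finger_force: 2.6
```

Request:
drive_tool --increments '[{"slide":[0,0,0.008],"twist":[0,0,0],"gripper":1},{"slide":[0,0,0],"twist":[0,0,0],"gripper":1}]'

```text
clock: 10.35
ee_pos: [0.5766, 0.0032, 0.2259]
orientation: [2.226, 2.216, -0.001]
wrist_force: [-5.3, -0.3, 9.0]
grip_width: 0.0
finger_force: 4.6
```

Request:
drive_tool --increments '[{"slide":[0,0,0.005],"twist":[0,0,0],"gripper":1},{"slide":[0,0,0],"twist":[0,0,0],"gripper":1}]'

```text
clock: 10.52
ee_pos: [0.5766, 0.0032, 0.2258]
orientation: [2.225, 2.215, 0.0]
wrist_force: [-6.4, 0.2, 13.5]
grip_width: -0.0
finger_force: 6.8
```

Request:
drive_tool --increments '[{"slide":[0,0,0.005],"twist":[0,0,0],"gripper":1},{"slide":[0,0,0],"twist":[0,0,0],"gripper":1}]'

```text
clock: 10.68
ee_pos: [0.5766, 0.0032, 0.2257]
orientation: [2.224, 2.215, 0.001]
wrist_force: [-8.1, -0.8, 18.0]
grip_width: -0.0
finger_force: 9.0
```

Request:
drive_tool --increments '[{"slide":[0,0,-0.05],"twist":[0,0,0],"gripper":1},{"slide":[0,0,-0.1],"twist":[0,0,0],"gripper":1},{"slide":[0,0,-0.15],"twist":[0,0,0],"gripper":1},{"slide":[-0.1,0,0],"twist":[0,0,0],"gripper":-1},{"slide":[-0.15,0.02,0],"twist":[0,0,0],"gripper":-1},{"slide":[-0.15,0.02,0],"twist":[0,0,0],"gripper":-1},{"slide":[-0.075,0,0],"twist":[0,0,0],"gripper":-1},{"slide":[0,0,0],"twist":[0,0,0],"gripper":-1},{"slide":[0,0,0],"twist":[0,0,0],"gripper":-1}]'

```text
clock: 11.43
ee_pos: [0.5844, -0.0921, 0.2821]
orientation: [-2.227, -2.214, 0.0]
wrist_force: [0.2, -0.0, 0.1]
grip_width: 0.0726
finger_force: 0.0
```

Run:
```python
from h import *
plan([.5850,-.0915,.033],down(1.566))
```

```text
t 11.4 twist total(units) [-0.002 -0.001 -0.003] slide after twist [0.003 0.003 1.245] j [-0.29  0.34  0.19  1.42  0.    1.28]
```

Request:
drive_tool --increments '[{"slide":[0,0,0.08],"twist":[0,0,0],"gripper":-1},{"slide":[0,0,0.14],"twist":[0,0,0],"gripper":-1},{"slide":[0,0,0.14],"twist":[0,0,0],"gripper":-1},{"slide":[0,0,0.14],"twist":[0,0,0],"gripper":-1},{"slide":[0,0,0.14],"twist":[0,0,0],"gripper":-1},{"slide":[0,0,0.14],"twist":[0,0,0],"gripper":-1},{"slide":[0,0,0.14],"twist":[0,0,0],"gripper":-1},{"slide":[0,0,0.14],"twist":[0,0,0],"gripper":-1},{"slide":[0,0,0.1],"twist":[0,0,0],"gripper":-1},{"slide":[0,0,0.06],"twist":[0,0,0],"gripper":-1},{"slide":[0,0,0.02],"twist":[0,0,0],"gripper":-1},{"slide":[0,0,0],"twist":[0,0,0],"gripper":-1},{"slide":[0,0,0],"twist":[0,0,0],"gripper":1},{"slide":[0,0,0],"twist":[0,0,0],"gripper":1},{"slide":[0,0,0],"twist":[0,0,0],"gripper":1},{"slide":[0,0,0],"twist":[0,0,0],"gripper":1},{"slide":[0,0,0],"twist":[0,0,0],"gripper":1},{"slide":[0,0,0],"twist":[0,0,0],"gripper":1}]' --squeeze 60

```text
clock: 12.93
ee_pos: [0.586, -0.0916, 0.0366]
orientation: [2.224, 2.215, 0.003]
wrist_force: [-0.4, 1.1, 6.6]
grip_width: 0.0517
finger_force: 63.2
```

Request:
drive_tool --increments '[{"slide":[0,0,-0.015],"twist":[0,0,0],"gripper":1},{"slide":[-0.06,0,0],"twist":[0,0,0],"gripper":1},{"slide":[-0.1,0,0],"twist":[0,0,0],"gripper":1},{"slide":[-0.12,0,0],"twist":[0,0,0],"gripper":1},{"slide":[-0.12,0,0],"twist":[0,0,0],"gripper":1},{"slide":[-0.1,0,0],"twist":[0,0,0],"gripper":1},{"slide":[0,0,0],"twist":[0,0,0],"gripper":1},{"slide":[0,0,-0.1],"twist":[0,0,0],"gripper":1},{"slide":[0,0,-0.16],"twist":[0,0,0],"gripper":1},{"slide":[0,0,-0.16],"twist":[0,0,0],"gripper":1},{"slide":[0,0,-0.16],"twist":[0,0,0],"gripper":1},{"slide":[0,0,-0.16],"twist":[0,0,0],"gripper":1},{"slide":[0,0,-0.16],"twist":[0,0,0],"gripper":1},{"slide":[0,0,-0.16],"twist":[0,0,0],"gripper":1},{"slide":[0,0,-0.16],"twist":[0,0,0],"gripper":1},{"slide":[0,0,-0.16],"twist":[0,0,0],"gripper":1},{"slide":[0,0,-0.14],"twist":[0,0,0],"gripper":1},{"slide":[0,0,0],"twist":[0,0,0],"gripper":1}]'

```text
clock: 14.43
ee_pos: [0.5853, -0.1922, 0.3484]
orientation: [2.219, 2.21, 0.005]
wrist_force: [-0.2, -0.6, 0.2]
grip_width: 0.0518
finger_force: 63.0
```

```bash
cat >> h.py <<'E'
def horiz(phi): # tool z outward at azimuth phi, tool x down
    z=np.array([np.cos(phi),np.sin(phi),0]);x=np.array([0,0,-1.]);return R.from_matrix(np.c_[x,np.cross(z,x),z])
E
python3 - <<'E'
from h import *
phi=np.arctan2(.33,.60);print(phi)
s=pose()[2];print(pose()[0],s['grip_width'],s['finger_force'])
plan([.57,.30,.33],down(phi+np.pi))
E
```

```text
0.5028432109278609
[ 0.5853444  -0.19222811  0.34835334] 0.05179655408194303 63.022388219833374
t 14.4 twist total(units) [ 2.000e-03  2.300e-02 -4.155e+00] slide after twist [-1.119  2.193  0.092] j [-0.45  0.39  0.43  1.59 -0.    1.13]
```

Request:
drive_tool --increments '[{"slide":[0.08,0,0],"twist":[0,0,0],"gripper":1},{"slide":[0.14,-0.005,0],"twist":[0,0,0],"gripper":1},{"slide":[0.14,-0.005,0],"twist":[0,0,0],"gripper":1},{"slide":[0.14,-0.005,0],"twist":[0,0,0],"gripper":1},{"slide":[0.14,-0.005,0],"twist":[0,0,0],"gripper":1},{"slide":[0.14,-0.005,0],"twist":[0,0,0],"gripper":1},{"slide":[0.14,-0.005,0],"twist":[0,0,0],"gripper":1},{"slide":[0.14,-0.005,0],"twist":[0,0,0],"gripper":1},{"slide":[0.14,-0.005,0],"twist":[0,0,0],"gripper":1},{"slide":[0.14,-0.005,0],"twist":[0,0,0],"gripper":1},{"slide":[0.14,-0.005,0],"twist":[0,0,0],"gripper":1},{"slide":[0.14,-0.005,0],"twist":[0,0,0],"gripper":1},{"slide":[0.14,-0.005,0],"twist":[0,0,0],"gripper":1},{"slide":[0.14,-0.005,0],"twist":[0,0,0],"gripper":1},{"slide":[0.14,-0.005,0],"twist":[0,0,0],"gripper":1},{"slide":[0.14,-0.005,0],"twist":[0,0,0],"gripper":1},{"slide":[0.14,-0.005,0],"twist":[0,0,0],"gripper":1},{"slide":[0.14,0,0],"twist":[0,0,0],"gripper":1},{"slide":[0,0,0],"twist":[0,0,0],"gripper":1}]'

```text
clock: 16.02
ee_pos: [0.5683, 0.3056, 0.339]
orientation: [-2.218, -2.22, 0.003]
wrist_force: [-0.8, -0.6, -1.9]
grip_width: 0.0521
finger_force: 63.0
```

Request:
drive_tool --increments '[{"slide":[0,0,0],"twist":[0,0,-0.2],"gripper":1},{"slide":[0,0,0],"twist":[0,0,-0.21],"gripper":1},{"slide":[0,0,0],"twist":[0,0,-0.21],"gripper":1},{"slide":[0,0,0],"twist":[0,0,-0.21],"gripper":1},{"slide":[0,0,0],"twist":[0,0,-0.21],"gripper":1},{"slide":[0,0,0],"twist":[0,0,-0.21],"gripper":1},{"slide":[0,0,0],"twist":[0,0,-0.21],"gripper":1},{"slide":[0,0,0],"twist":[0,0,-0.21],"gripper":1},{"slide":[0,0,0],"twist":[0,0,-0.21],"gripper":1},{"slide":[0,0,0],"twist":[0,0,-0.21],"gripper":1},{"slide":[0,0,0],"twist":[0,0,-0.21],"gripper":1},{"slide":[0,0,0],"twist":[0,0,-0.21],"gripper":1},{"slide":[0,0,0],"twist":[0,0,-0.21],"gripper":1},{"slide":[0,0,0],"twist":[0,0,-0.21],"gripper":1},{"slide":[0,0,0],"twist":[0,0,-0.21],"gripper":1},{"slide":[0,0,0],"twist":[0,0,-0.21],"gripper":1},{"slide":[0,0,0],"twist":[0,0,-0.21],"gripper":1},{"slide":[0,0,0],"twist":[0,0,-0.21],"gripper":1},{"slide":[0,0,0],"twist":[0,0,-0.21],"gripper":1},{"slide":[0,0,0],"twist":[0,0,-0.175],"gripper":1}]'

```text
clock: 17.68
ee_pos: [0.5693, 0.3004, 0.34]
orientation: [0.788, -3.038, 0.001]
wrist_force: [-0.7, 0.3, -1.0]
grip_width: 0.0524
finger_force: 63.0
```

Request:
drive_tool --increments '[{"slide":[0,0,0],"twist":[0,-0.21,0],"gripper":1},{"slide":[0,0,0],"twist":[0,-0.21,0],"gripper":1},{"slide":[0,0,0],"twist":[0,-0.21,0],"gripper":1},{"slide":[0,0,0],"twist":[0,-0.21,0],"gripper":1},{"slide":[0,0,0],"twist":[0,-0.21,0],"gripper":1},{"slide":[0,0,0],"twist":[0,-0.21,0],"gripper":1},{"slide":[0,0,0],"twist":[0,-0.21,0],"gripper":1},{"slide":[0,0,0],"twist":[0,-0.21,0],"gripper":1},{"slide":[0,0,0],"twist":[0,-0.21,0],"gripper":1},{"slide":[0,0,0],"twist":[0,-0.21,0],"gripper":1},{"slide":[0,0,0],"twist":[0,-0.21,0],"gripper":1},{"slide":[0,0,0],"twist":[0,-0.21,0],"gripper":1},{"slide":[0,0,0],"twist":[0,-0.21,0],"gripper":1},{"slide":[0,0,0],"twist":[0,-0.21,0],"gripper":1},{"slide":[0,0,0],"twist":[0,-0.2,0],"gripper":1},{"slide":[0,0,0],"twist":[0,0,0],"gripper":1}]'

```text
clock: 19.02
ee_pos: [0.6169, 0.3224, 0.3802]
orientation: [-0.424, 1.648, 0.378]
wrist_force: [-0.1, -0.6, -0.3]
grip_width: 0.0518
finger_force: 63.1
```

Run:
```python
from h import *
phi=np.arctan2(.33,.60)
s=pose()[2];print(pose()[0],s['grip_width'],s['finger_force'])
plan([.6,.33,.135],horiz(phi))
im=bot.camera('side');cv2.imwrite('pics/s3.png',im)
```

```text
[0.61686866 0.32242788 0.38019647] 0.05183619523195333 63.11021447181702
t 19.0 twist total(units) [ 0.003 -0.233 -0.001] slide after twist [ 1.226  0.074 -0.056] j [ 0.27 -0.   -1.03 -0.9   0.24 -0.03]
```

View pics/s3.png

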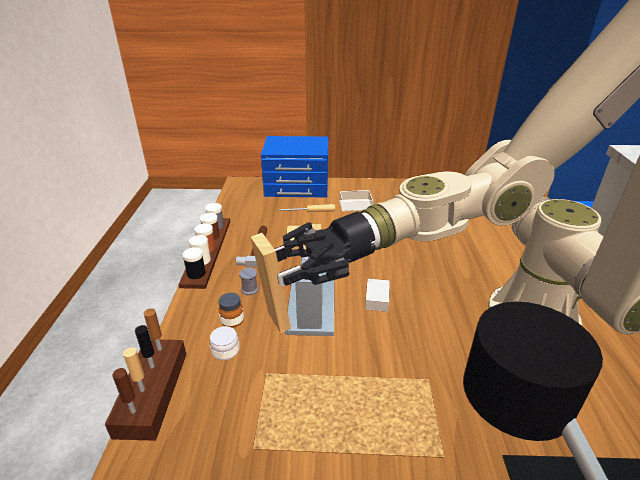

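The board is held nearly upright but the picture shows the arm stopped about 0.12 rad short of level: joint 3 is at its limit. I fit the arm's kinematics to see where the tool can be level.

```bash
cat > kin.py <<'E'
from h import *
D=np.array([(.3139,.0451,1.3036,.5746,.2385),(.35,-.26,.96,.549,.0984),(.4353,-.3674,.7651,.5502,.0147),(.47,-.15,.95,.604,.0714),(.48,-.23,.85,.5918,.0328),(.28,-.24,1.05,.5315,.144),(.34,.19,1.42,.5916,.2821),(.39,.43,1.59,.6161,.3484)])
p,r,s=pose();j=s['joints']
A=[];b=[]
def rows(a,c,t): return [[1,0,np.cos(a),np.sin(a),np.cos(c),np.sin(c),np.cos(t)],[0,1,-np.sin(a),np.cos(a),-np.sin(c),np.cos(c),-np.sin(t)]]
for q2,q3,q4,rr,z in D: A+=rows(q2,q2-q3,q2-q3+q4);b+=[rr,z]
A+=rows(j[1],j[1]-j[2],j[1]-j[2]+j[3]);b+=[np.hypot(*p[:2]),p[2]]
k=np.linalg.lstsq(np.array(A),np.array(b),rcond=None)[0]
print('r0 z0 l1x l1z l2x l2z L3',k.round(4),'res',np.abs(np.array(A)@k-b).max())
# level tool: r range reachable vs height
for t in (0,.15,.3):
  for z in (.1,.13,.16,.2):
    out=[]
    for q3 in np.linspace(-1.0,1.2,200):
        for q2 in np.linspace(-.85,1.65,400):
            q4=t-q2+q3
            if -2.15<q4<2.3:
                rr,zz=np.array(rows(q2,q2-q3,t))@k
                if abs(zz-z)<.003: out.append((rr,q2,q3,q4))
    out=np.array(out)
    if len(out):i=out[:,0].argmin();print(t,z,out[i].round(2),out[:,0].max().round(3))
    else:print(t,z,'none')
E
python3 kin.py
```

```text
r0 z0 l1x l1z l2x l2z L3 [-0.0007  0.2449  0.0145  0.5038  0.4056  0.0559  0.4281] res 0.0021977475933455046
0 0.1 [ 0.73  1.05 -1.   -2.05] 1.324
0 0.13 [ 0.75  0.95 -1.   -1.95] 1.329
0 0.16 [ 0.76  0.86 -1.   -1.86] 1.332
0 0.2 [ 0.76  0.74 -1.   -1.74] 1.335
0.15 0.1 [ 0.75  0.85 -1.   -1.7 ] 1.328
0.15 0.13 [ 0.76  0.76 -1.   -1.61] 1.33
0.15 0.16 [ 0.76  0.67 -1.   -1.52] 1.331
0.15 0.2 [ 0.76  0.54 -1.   -1.39] 1.331
0.3 0.1 [ 0.75  0.66 -1.   -1.36] 1.317
0.3 0.13 [ 0.75  0.56 -1.   -1.26] 1.317
0.3 0.16 [ 0.75  0.47 -1.   -1.17] 1.316
0.3 0.2 [ 0.74  0.35 -1.   -1.05] 1.313
```

```bash
cat > kin.py <<'E'
from h import *
from scipy.optimize import least_squares
B=R.from_matrix(np.c_[[0,0,-1],[0,1,0],[1,0,0]])
lo=np.array([-2.76,-.86,-1.03,-2.2,-1.47,-3.14]);hi=np.array([2.76,1.69,1.26,2.34,1.5,3.14])
Rz=lambda a:R.from_euler('z',a);Ry=lambda a:R.from_euler('y',a);Rx=lambda a:R.from_euler('x',a)
def fk(q,k):
    t=q[1]-q[2]+q[3]
    W=Rz(q[0])*Ry(t)*Rz(q[4])
    p=np.array([k[0],k[1],k[2]])+Ry(q[1]).apply([k[3],0,k[4]])+Ry(q[1]-q[2]).apply([k[5],0,k[6]])+Ry(t).apply([k[7],0,0])+(Ry(t)*Rz(q[4])).apply([k[8],0,0])
    return Rz(q[0]).apply(p),W*Rx(q[5])*B
D=[(-1.3636,.3139,.0451,1.3036,.1954,-.5403,.2385),(-.82,.35,-.26,.96,.428,-.3427,.0984),(-.8244,.4353,-.3674,.7651,.4282,-.3455,.0147),(-.39,.47,-.15,.95,.5832,-.1555,.0714),(-.29,.48,-.23,.85,.5846,-.0925,.0328),(-.73,.28,-.24,1.05,.4411,-.2963,.144),(-.29,.34,.19,1.42,.5844,-.0921,.2821),(-.45,.39,.43,1.59,.5853,-.1922,.3484)]
S=[(np.array([*d[:4],0,0]),np.array(d[4:])) for d in D]
S.append((np.array([.27,0,-1.03,-.9,.24,-.03]),np.array([.6169,.3224,.3802])))
K=least_squares(lambda k:np.r_[np.concatenate([fk(q,k)[0]-p for q,p in S]),1e-3*(k-K0)],K0:=np.array([0,.08,.245,.0145,.504,.405,.056,.14,.28])).x
def ik(p,Rt,q0=None):
    best=None
    for q1 in ([q0] if q0 is not None else [np.array([np.arctan2(p[1],p[0])+a,.6,-.5,b,c,0]) for a in(-.5,0,.5) for b in(-1,.5) for c in(-.6,.6)]):
        f=lambda q:np.r_[(fk(q,K)[0]-p)*10,(fk(q,K)[1]*Rt.inv()).as_rotvec()]
        o=least_squares(f,np.clip(q1,lo+.05,hi-.05),bounds=(lo+.03,hi-.03))
        m=np.min(np.minimum(o.x-lo,hi-o.x));c=(o.cost,-m)
        if best is None or (o.cost<1e-6 and (best[1]>1e-6 or m>best[2])) or (best[1]>1e-6 and o.cost<best[1]): best=(o.x,o.cost,m)
    return best
def tilt(psi,el): # tool z at azimuth psi, el below horizontal (pi/2 = down), closing axis horizontal
    return Rz(psi)*Ry(el)*B
E
python3 - <<'E'
from kin import *
print(K.round(4));p,r,s=pose();fp,fr=fk(s['joints'],K);print((fp-p).round(4),(fr*r.inv()).as_rotvec().round(3))
for el in (0,.785):
  for xy in ((.6,.33),(.55,.32),(.5,.33),(.42,.34)):
    out=[]
    for psi in np.radians(np.arange(-60,100,20)):
        q,c,m=ik([*xy,.13],tilt(psi,el))
        if c<1e-6: out.append((int(round(np.degrees(psi))),round(m,2),q.round(2).tolist()))
    print(el,xy);[print('   ',o) for o in out if o[1]>.031]
E
```

```text
[-0.0117  0.0786  0.2432  0.0184  0.5111  0.4053  0.0543  0.1463  0.2842]
[ 0.0023 -0.0027  0.006 ] [0. 0. 0.]
0 (0.6, 0.33)
    (-20, np.float64(0.21), [0.76, 0.92, -0.82, -1.74, -1.11, 0.0])
    (80, np.float64(0.05), [-0.05, 0.92, -0.8, -1.72, 1.45, -0.0])
0 (0.55, 0.32)
    (-20, np.float64(0.11), [0.82, 0.93, -0.92, -1.84, -1.17, 0.0])
0 (0.5, 0.33)
    (-20, np.float64(0.07), [0.91, 0.94, -0.96, -1.89, -1.26, 0.0])
0 (0.42, 0.34)
0.785 (0.6, 0.33)
    (-60, np.float64(0.7), [0.68, 0.73, 0.25, 1.25, -0.77, 1.79])
    (-40, np.float64(0.7), [0.68, 0.51, -0.15, 0.72, -0.77, 1.3])
    (-20, np.float64(0.56), [0.63, 0.35, -0.47, 0.24, -0.63, 0.81])
    (0, np.float64(0.35), [0.54, 0.25, -0.68, -0.07, -0.37, 0.4])
    (20, np.float64(0.25), [0.4, 0.2, -0.78, -0.19, -0.04, 0.04])
    (40, np.float64(0.27), [0.26, 0.2, -0.76, -0.13, 0.3, -0.32])
    (60, np.float64(0.42), [0.15, 0.26, -0.61, 0.13, 0.58, -0.72])
    (80, np.float64(0.68), [0.09, 0.4, -0.35, 0.57, 0.75, -1.2])
0.785 (0.55, 0.32)
    (-60, np.float64(0.7), [0.71, 0.66, 0.12, 1.22, -0.77, 1.84])
    (-40, np.float64(0.7), 
[... 644 characters left out ...]
29, -0.68, 0.95])
    (0, np.float64(0.19), [0.66, 0.13, -0.84, -0.06, -0.45, 0.5])
    (20, np.float64(0.07), [0.5, 0.06, -0.96, -0.23, -0.11, 0.11])
    (40, np.float64(0.07), [0.33, 0.05, -0.96, -0.19, 0.26, -0.27])
    (60, np.float64(0.19), [0.19, 0.1, -0.84, 0.05, 0.57, -0.69])
    (80, np.float64(0.43), [0.11, 0.23, -0.6, 0.46, 0.75, -1.17])
0.785 (0.42, 0.34)
    (-60, np.float64(0.75), [0.88, 0.59, -0.03, 1.29, -0.72, 2.06])
    (-40, np.float64(0.68), [0.91, 0.39, -0.34, 0.87, -0.79, 1.62])
    (-20, np.float64(0.38), [0.89, 0.2, -0.65, 0.4, -0.73, 1.11])
    (0, np.float64(0.13), [0.8, 0.06, -0.9, 0.0, -0.53, 0.63])
    (80, np.float64(0.25), [0.16, 0.1, -0.78, 0.37, 0.73, -1.11])
```

```bash
cat >> kin.py <<'E'
def path(pts,n=8):
    """pts: list of (pos,R); prints margins along and twist/slide (tool units) per leg: twist about start frame, slide in END frame"""
    p,r,s=pose();q=np.array(s['joints'])
    for P1,R1 in pts:
        tw=(r.inv()*R1).as_rotvec();P1=np.array(P1);ms=[];cs=[]
        for a in np.linspace(1/n,1,n):
            q,c,m=ik(p+a*(P1-p),r*R.from_rotvec(a*tw),q);ms.append(m);cs.append(c)
        print('twist',(tw/.5).round(3),'slide(start frame)',(r.inv().apply(P1-p)/.2).round(3),'(end frame)',(R1.inv().apply(P1-p)/.2).round(3),'margin',np.round(min(ms),2),'cost',max(cs).round(7),'q',q.round(2))
        p,r=P1,R1
E
python3 - <<'E'
from kin import *
psi=np.radians(-20);p,r,s=pose()
path([([.60,.33,.33],r),([.60,.33,.33],tilt(psi,.7)),([.60,.33,.30],tilt(psi,.7)),([.60,.33,.20],tilt(psi,.0)),([.60,.33,.123],tilt(psi,0))])
E
```

```text
twist [0. 0. 0.] slide(start frame) [ 0.243  0.071 -0.02 ] (end frame) [ 0.243  0.071 -0.02 ] margin 0.03 cost 0.0120547 q [ 0.31 -0.02 -1.   -0.7   0.2  -0.05]
twist [1.587 1.079 0.69 ] slide(start frame) [0. 0. 0.] (end frame) [0. 0. 0.] margin 0.03 cost 0.0036454 q [ 0.66  0.16 -0.24  0.6  -0.7   0.79]
twist [0. 0. 0.] slide(start frame) [0.115 0.    0.097] (end frame) [0.115 0.    0.097] margin 0.73 cost 0.0 q [ 0.66  0.18 -0.3   0.53 -0.7   0.79]
twist [-0.  -1.4  0. ] slide(start frame) [0.382 0.    0.322] (end frame) [0.5 0.  0. ] margin 0.17 cost 0.0 q [ 0.76  0.74 -0.86 -1.6  -1.11  0.  ]
twist [0. 0. 0.] slide(start frame) [0.385 0.    0.   ] (end frame) [0.385 0.    0.   ] margin 0.17 cost 0.0 q [ 0.76  0.94 -0.82 -1.76 -1.11  0.  ]
```

Request:
drive_tool --increments '[{"slide":[0,0,0],"twist":[0.159,0.108,0.069],"gripper":1},{"slide":[0,0,0],"twist":[0.159,0.108,0.069],"gripper":1},{"slide":[0,0,0],"twist":[0.159,0.108,0.069],"gripper":1},{"slide":[0,0,0],"twist":[0.159,0.108,0.069],"gripper":1},{"slide":[0,0,0],"twist":[0.159,0.108,0.069],"gripper":1},{"slide":[0,0,0],"twist":[0.159,0.108,0.069],"gripper":1},{"slide":[0,0,0],"twist":[0.159,0.108,0.069],"gripper":1},{"slide":[0,0,0],"twist":[0.159,0.108,0.069],"gripper":1},{"slide":[0,0,0],"twist":[0.159,0.108,0.069],"gripper":1},{"slide":[0,0,0],"twist":[0.159,0.108,0.069],"gripper":1},{"slide":[0,0,0],"twist":[0,0,0],"gripper":1},{"slide":[0,0,0],"twist":[0,0,0],"gripper":1}]'

```text
clock: 20.07
ee_pos: [0.6151, 0.3226, 0.3798]
orientation: [0.388, 2.239, -0.179]
wrist_force: [0.2, -0.3, -0.6]
grip_width: 0.0518
finger_force: 63.1
```

Run:
```python
from kin import *
psi=np.radians(-20);p,r,s=pose();print(p,r.as_rotvec(),s['grip_width'],s['finger_force'])
path([([.60,.33,.30],tilt(psi,.7)),([.60,.33,.20],tilt(psi,.0)),([.60,.33,.123],tilt(psi,0))])
```

```text
[0.6150577  0.32255399 0.37983262] [ 0.38754562  2.23861086 -0.17931068] 0.05184552745772165 63.11137676239014
twist [0.013 0.01  0.007] slide(start frame) [0.36  0.009 0.191] (end frame) [0.359 0.009 0.193] margin 0.73 cost 0.0 q [ 0.66  0.18 -0.3   0.53 -0.7   0.79]
twist [-0.  -1.4  0. ] slide(start frame) [0.382 0.    0.322] (end frame) [0.5 0.  0. ] margin 0.17 cost 0.0 q [ 0.76  0.74 -0.86 -1.6  -1.11  0.  ]
twist [0. 0. 0.] slide(start frame) [0.385 0.    0.   ] (end frame) [0.385 0.    0.   ] margin 0.17 cost 0.0 q [ 0.76  0.94 -0.82 -1.76 -1.11  0.  ]
```

Request:
drive_tool --increments '[{"slide":[0.06,0,0.04],"twist":[0.013,0.01,0.007],"gripper":1},{"slide":[0.115,0,0.08],"twist":[0,0,0],"gripper":1},{"slide":[0.115,0.002,0.08],"twist":[0,0,0],"gripper":1},{"slide":[0.115,0.002,0.08],"twist":[0,0,0],"gripper":1},{"slide":[0.115,0.002,0.08],"twist":[0,0,0],"gripper":1},{"slide":[0.115,0.002,0.08],"twist":[0,0,0],"gripper":1},{"slide":[0.107,0.001,0.075],"twist":[0,0,0],"gripper":1},{"slide":[0,0,0],"twist":[0,-0.14,0],"gripper":1},{"slide":[0,0,0],"twist":[0,-0.14,0],"gripper":1},{"slide":[0,0,0],"twist":[0,-0.14,0],"gripper":1},{"slide":[0,0,0],"twist":[0,-0.14,0],"gripper":1},{"slide":[0,0,0],"twist":[0,-0.14,0],"gripper":1},{"slide":[0,0,0],"twist":[0,-0.14,0],"gripper":1},{"slide":[0,0,0],"twist":[0,-0.14,0],"gripper":1},{"slide":[0,0,0],"twist":[0,-0.14,0],"gripper":1},{"slide":[0,0,0],"twist":[0,-0.14,0],"gripper":1},{"slide":[0,0,0],"twist":[0,-0.14,0],"gripper":1},{"slide":[0,0,0],"twist":[0,0,0],"gripper":1},{"slide":[0,0,0],"twist":[0,0,0],"gripper":1}]'

```text
clock: 21.65
ee_pos: [0.6018, 0.3306, 0.1972]
orientation: [0.284, 1.634, -0.268]
wrist_force: [0.7, -0.5, -1.8]
grip_width: 0.0519
finger_force: 63.2
```

Run:
```python
from kin import *
psi=np.radians(-20);p,r,s=pose();print(p,r.as_matrix().round(3),s['grip_width'],s['finger_force'])
path([([.60,.33,.123],tilt(psi,0))])
im=bot.camera('side');cv2.imwrite('pics/s4.png',im[150:480,100:500])
```

```text
[0.60177231 0.33060941 0.19718845] [[-0.077  0.341  0.937]
 [ 0.024  0.94  -0.34 ]
 [-0.997 -0.004 -0.081]] 0.05193185708758201 63.17341446876526
twist [ 0.002 -0.162  0.007] slide(start frame) [ 0.37  -0.005  0.023] (end frame) [ 0.371 -0.006 -0.007] margin 0.17 cost 0.0 q [ 0.76  0.94 -0.82 -1.76 -1.11 -0.  ]
```

View pics/s4.png

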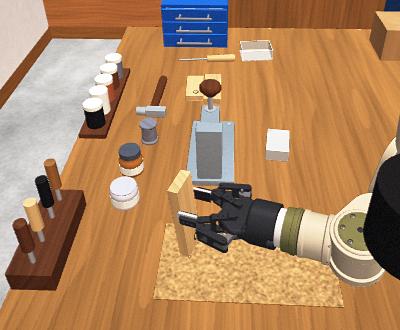

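The picture shows the board held upright over the mat's far part (crop (182,215)), clear of jar and press.

Request:
drive_tool --increments '[{"slide":[0,0,0],"twist":[0.001,-0.08,0.003],"gripper":1},{"slide":[0,0,0],"twist":[0.001,-0.08,0.003],"gripper":1},{"slide":[0.08,0,0],"twist":[0,0,0],"gripper":1},{"slide":[0.1,0,0],"twist":[0,0,0],"gripper":1},{"slide":[0.1,0,0],"twist":[0,0,0],"gripper":1},{"slide":[0.05,0,0],"twist":[0,0,0],"gripper":1},{"slide":[0,0,0],"twist":[0,0,0],"gripper":1},{"slide":[0,0,0],"twist":[0,0,0],"gripper":1}]'

```text
clock: 22.37
ee_pos: [0.6041, 0.3329, 0.135]
orientation: [0.278, 1.55, -0.27]
wrist_force: [-0.4, 0.4, -1.1]
grip_width: 0.0521
finger_force: 63.2
```

Request:
drive_tool --increments '[{"slide":[0.01,0,0],"twist":[0,0,0],"gripper":1},{"slide":[0.01,0,0],"twist":[0,0,0],"gripper":1},{"slide":[0,0,0],"twist":[0,0,0],"gripper":1}]'

```text
clock: 22.62
ee_pos: [0.604, 0.3331, 0.131]
orientation: [0.278, 1.549, -0.269]
wrist_force: [0.1, -0.1, -1.4]
grip_width: 0.0518
finger_force: 63.2
```

Run:
```python
from kin import *
p,r,s=pose();print(p,r.as_matrix().round(3)[2],s['wrist_force'],s['joints'].round(2))
```

```text
[0.60402472 0.3330847  0.13100187] [-1.     0.006  0.003] [ 0.07711496 -0.11070449 -1.40228173] [ 0.77  0.93 -0.82 -1.76 -1.12 -0.  ]
```

Request:
drive_tool --increments '[{"slide":[0.015,0,0],"twist":[0,0,0],"gripper":1},{"slide":[0.015,0,0],"twist":[0,0,0],"gripper":1},{"slide":[0,0,0],"twist":[0,0,0],"gripper":1}]'

```text
clock: 22.87
ee_pos: [0.6039, 0.3328, 0.1234]
orientation: [0.277, 1.55, -0.271]
wrist_force: [0.5, 0.4, -1.5]
grip_width: 0.0519
finger_force: 63.2
```

Request:
drive_tool --increments '[{"slide":[0.01,0,0],"twist":[0,0,0],"gripper":1},{"slide":[0,0,0],"twist":[0,0,0],"gripper":1}]'

```text
clock: 23.03
ee_pos: [0.6039, 0.3329, 0.1214]
orientation: [0.277, 1.55, -0.271]
wrist_force: [0.3, 0.2, -1.1]
grip_width: 0.052
finger_force: 63.2
```

Request:
drive_tool --increments '[{"slide":[0.006,0,0],"twist":[0,0,0],"gripper":1},{"slide":[0,0,0],"twist":[0,0,0],"gripper":1}]'

```text
clock: 23.2
ee_pos: [0.6039, 0.3329, 0.1204]
orientation: [0.277, 1.55, -0.271]
wrist_force: [-0.3, 0.4, -2.3]
grip_width: 0.0522
finger_force: 63.2
```

Request:
drive_tool --increments '[{"slide":[0.006,0,0],"twist":[0,0,0],"gripper":1},{"slide":[0,0,0],"twist":[0,0,0],"gripper":1}]'

```text
clock: 23.37
ee_pos: [0.6039, 0.3329, 0.1193]
orientation: [0.277, 1.55, -0.271]
wrist_force: [-0.5, -0.8, -1.1]
grip_width: 0.0517
finger_force: 63.2
```

Request:
drive_tool --increments '[{"slide":[0.006,0,0],"twist":[0,0,0],"gripper":1},{"slide":[0,0,0],"twist":[0,0,0],"gripper":1}]'

```text
clock: 23.53
ee_pos: [0.604, 0.3328, 0.1189]
orientation: [0.279, 1.549, -0.27]
wrist_force: [-0.5, -1.3, 2.8]
grip_width: 0.0521
finger_force: 63.2
```

Request:
drive_tool --increments '[{"slide":[0,0,0],"twist":[0,0,0],"gripper":-0.6},{"slide":[0,0,0],"twist":[0,0,0],"gripper":-1},{"slide":[0,0,0],"twist":[0,0,0],"gripper":-1},{"slide":[0,0,0],"twist":[0,0,0],"gripper":-1},{"slide":[0,0,0],"twist":[0,0,0],"gripper":-1},{"slide":[0,0,-0.05],"twist":[0,0,0],"gripper":-1},{"slide":[0,0,-0.08],"twist":[0,0,0],"gripper":-1},{"slide":[0,0,-0.1],"twist":[0,0,0],"gripper":-1},{"slide":[0,0,-0.1],"twist":[0,0,0],"gripper":-1},{"slide":[0,0,0],"twist":[0,0,0],"gripper":-1}]'

```text
clock: 24.37
ee_pos: [0.5392, 0.357, 0.1178]
orientation: [0.273, 1.551, -0.269]
wrist_force: [0.4, 1.5, -0.4]
grip_width: 0.0857
finger_force: 0.0
```

Run:
```python
from kin import *
p,r,s=pose();print(p,s['joints'].round(2),s['clock'])
im=bot.camera('side');cv2.imwrite('pics/s5.png',im[150:480,100:500])
```

```text
[0.53922474 0.35701306 0.11778541] [ 0.89  0.97 -0.85 -1.83 -1.24 -0.  ] 24.3667
```

View pics/s5.png

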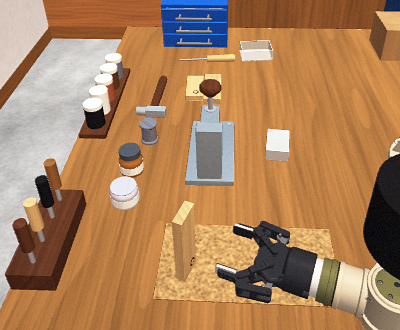

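The picture shows the long board standing free on the mat (crop (183,240)), gripper clear of it, the two other boards behind the press.

Request:
drive_tool --increments '[{"slide":[-0.1,0,-0.05],"twist":[0,0,0],"gripper":-1},{"slide":[-0.16,0,0],"twist":[0,0,0],"gripper":-1},{"slide":[-0.16,0,0],"twist":[0,0,0],"gripper":-1},{"slide":[-0.16,0,0],"twist":[0,0,0],"gripper":-1},{"slide":[-0.16,0,0],"twist":[0,0,0],"gripper":-1},{"slide":[-0.16,0,0],"twist":[0,0,0],"gripper":-1},{"slide":[-0.16,0,0],"twist":[0,0,0],"gripper":-1},{"slide":[-0.1,0,0],"twist":[0,0,0],"gripper":-1},{"slide":[0,0,0],"twist":[0,0,0],"gripper":-1}]'

```text
clock: 25.17
ee_pos: [0.532, 0.3582, 0.3566]
orientation: [0.284, 1.545, -0.263]
wrist_force: [-0.2, 0.5, 0.3]
grip_width: 0.0853
finger_force: 0.0
```

```bash
cat > meas.py <<'E'
from kin import *
import sys
def measure(n):
    bot.camera('top');bot.camera('side');M={}
    for c in('top','side'):
        o=sil(c,n);print(c,[(i['confidence'],i['pixel'],int(i['pixels'].sum())) for i in o][:2])
        if o:M[c]=o[0]['pixels']
    r,c=np.nonzero(M['top']);x=back('top',(c.mean(),r.mean()),.01)
    v,e=fit(n,{'top':M['top']},[x[0],x[1],np.pi/2,.01],[0,1,2]);print('top fit',v.round(4),round(e,1))
    if 'side' in M:
        w,e=fit(n,M,v,[0,1,2,3]);print('both',w.round(4),round(e,1))
    return v
if __name__=='__main__': measure(sys.argv[1])
E
python3 - <<'E'
from meas import *
v=measure('board_middle');p,r,s=pose();print(p)
g=place(np.array([[-.028,0,0]]),v)[0]
path([(p,tilt(np.radians(-20),np.pi/2)),([.5,.0,.33],tilt(np.radians(-20),np.pi/2)),([.5,.0,.33],down(v[2])),([g[0],g[1],.15],down(v[2])),([g[0],g[1],.013],down(v[2]))])
E
```

```text
top [(0.89, [391.9, 243.5], 943), (0.68, [270.6, 178.8], 358)]
side [(0.74, [315.5, 246.4], 210)]
top fit [ 0.586  -0.327   1.5923  0.01  ] 5.5
both [ 0.5854 -0.3265  1.5917  0.0099] 262.6
[0.53152811 0.35761504 0.34901685]
twist [ 0.004  3.146 -0.005] slide(start frame) [0. 0. 0.] (end frame) [0. 0. 0.] margin 0.29 cost 0.0 q [0.47 0.47 0.56 1.66 0.   0.82]
twist [0. 0. 0.] slide(start frame) [-0.463 -1.734  0.095] (end frame) [-0.463 -1.734  0.095] margin 0.73 cost 0.0 q [-0.16  0.15  0.06  1.47 -0.    0.19]
twist [0.    0.    2.401] slide(start frame) [0. 0. 0.] (end frame) [0. 0. 0.] margin 0.87 cost 0.0 q [-0.16  0.15  0.06  1.47  0.    1.39]
twist [0. 0. 0.] slide(start frame) [-1.784  0.395  0.9  ] (end frame) [-1.784  0.395  0.9  ] margin 0.91 cost 0.0 q [-0.66  0.57  0.24  1.23  0.    0.89]
twist [0. 0. 0.] slide(start frame) [0.    0.    0.685] (end frame) [0.    0.    0.685] margin 1.02 cost 0.0 q [-0.66  0.67  0.05  0.95 -0.    0.89]
```

Run:
```python
from meas import *
im=bot.camera('top');cv2.imwrite('pics/t6.png',cv2.resize(im[205:315,340:480],None,fx=5,fy=5,interpolation=cv2.INTER_CUBIC))
measure('board_short')
```

```text
top [(0.97, [393.8, 229.1], 763)]
side [(0.94, [290.0, 238.9], 412), (0.5, [245.4, 284.6], 411)]
top fit [ 0.6424 -0.3269  1.5883  0.01  ] 8.6
both [ 0.6436 -0.3263  1.5953  0.0104] 39.5
```

View pics/t6.png

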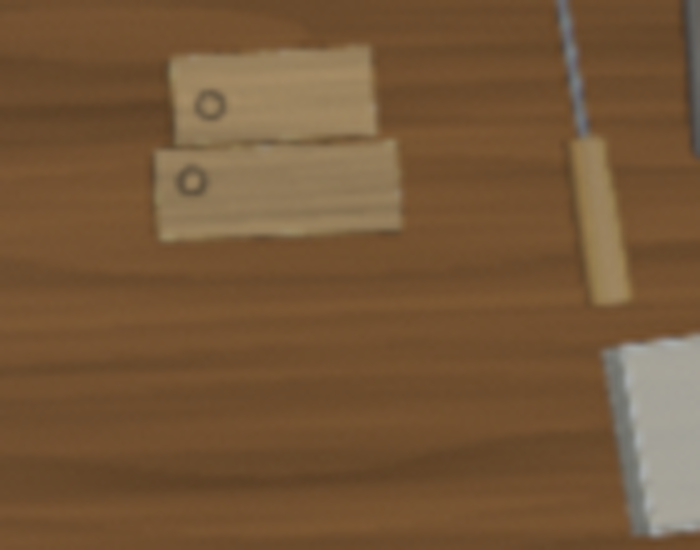

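The picture shows the middle board knocked to lie only ~2 mm from the short one (crop rows 140–150), so no finger fits between; I'll drag it clear by pressing shut fingertips on it.

Request:
drive_tool --increments '[{"slide":[0,0,0],"twist":[0,0.21,0],"gripper":1},{"slide":[0,0,0],"twist":[0,0.21,0],"gripper":1},{"slide":[0,0,0],"twist":[0,0.21,0],"gripper":1},{"slide":[0,0,0],"twist":[0,0.21,0],"gripper":1},{"slide":[0,0,0],"twist":[0,0.21,0],"gripper":1},{"slide":[0,0,0],"twist":[0,0.21,0],"gripper":1},{"slide":[0,0,0],"twist":[0,0.21,0],"gripper":1},{"slide":[0,0,0],"twist":[0,0.21,0],"gripper":1},{"slide":[0,0,0],"twist":[0,0.21,0],"gripper":1},{"slide":[0,0,0],"twist":[0,0.21,0],"gripper":1},{"slide":[0,0,0],"twist":[0,0.21,0],"gripper":1},{"slide":[0,0,0],"twist":[0,0.21,0],"gripper":1},{"slide":[0,0,0],"twist":[0,0.21,0],"gripper":1},{"slide":[0,0,0],"twist":[0,0.21,0],"gripper":1},{"slide":[0,0,0],"twist":[0,0.206,0],"gripper":1}]'

```text
clock: 26.87
ee_pos: [0.5475, 0.3774, 0.3444]
orientation: [0.434, 2.658, -0.093]
wrist_force: [0.5, 0.6, 0.4]
grip_width: 0.0
finger_force: 0.0
```

Request:
drive_tool --increments '[{"slide":[0,0,0],"twist":[0,0,0.2],"gripper":1},{"slide":[0,0,0],"twist":[0,0,0.2],"gripper":1},{"slide":[0,0,0],"twist":[0,0,0.2],"gripper":1},{"slide":[0,0,0],"twist":[0,0,0.2],"gripper":1},{"slide":[0,0,0],"twist":[0,0,0.2],"gripper":1},{"slide":[0,0,0],"twist":[0,0,0.2],"gripper":1},{"slide":[0,0,0],"twist":[0,0,0.2],"gripper":1},{"slide":[0,0,0],"twist":[0,0,0.2],"gripper":1},{"slide":[0,0,0],"twist":[0,0,0.2],"gripper":1},{"slide":[0,0,0],"twist":[0,0,0.2],"gripper":1},{"slide":[0,0,0],"twist":[0,0,0.2],"gripper":1},{"slide":[0,0,0],"twist":[0,0,0.2],"gripper":1},{"slide":[0,0,0],"twist":[0,0,0],"gripper":1}]'

```text
clock: 27.95
ee_pos: [0.5478, 0.377, 0.3428]
orientation: [1.878, 1.964, 0.272]
wrist_force: [-0.7, -0.6, 0.5]
grip_width: 0.0001
finger_force: 0.0
```

Request:
drive_tool --increments '[{"slide":[-0.1,0.01,0],"twist":[0,0,0],"gripper":1},{"slide":[-0.175,0.01,0.005],"twist":[0,0,0],"gripper":1},{"slide":[-0.175,0.01,0.005],"twist":[0,0,0],"gripper":1},{"slide":[-0.175,0.01,0.005],"twist":[0,0,0],"gripper":1},{"slide":[-0.175,0.01,0.005],"twist":[0,0,0],"gripper":1},{"slide":[-0.175,0.01,0.005],"twist":[0,0,0],"gripper":1},{"slide":[-0.175,0.01,0.005],"twist":[0,0,0],"gripper":1},{"slide":[-0.175,0.01,0.005],"twist":[0,0,0],"gripper":1},{"slide":[-0.175,0.01,0.005],"twist":[0,0,0],"gripper":1},{"slide":[-0.175,0.01,0.005],"twist":[0,0,0],"gripper":1},{"slide":[-0.175,0.01,0.005],"twist":[0,0,0],"gripper":1},{"slide":[-0.175,0.01,0.005],"twist":[0,0,0],"gripper":1},{"slide":[-0.175,0.01,0.005],"twist":[0,0,0],"gripper":1},{"slide":[-0.175,0.01,0.005],"twist":[0,0,0],"gripper":1},{"slide":[-0.175,0.01,0.005],"twist":[0,0,0],"gripper":1},{"slide":[-0.175,0.01,0.005],"twist":[0,0,0],"gripper":1},{"slide":[-0.175,0.01,0.005],"twist":[0,0,0],"gripper":1},{"slide":[-0.175,0.01,0.005],"twist":[0,0,0],"gripper":1},{"slide":[-0.175,0.01,0.005],"twist":[0,0,0],"gripper":1},{"slide":[-0.17,0.01,0.005],"twist":[0,0,0],"gripper":1}]'

```text
clock: 29.62
ee_pos: [0.6007, -0.3002, 0.45]
orientation: [1.873, 1.969, 0.272]
wrist_force: [0.1, 0.9, 0.2]
grip_width: -0.0001
finger_force: 0.0
```

Run:
```python
from meas import *
p,r,s=pose();print(p)
path([([.584,-.327,.04],down(1.592))])
```

```text
[ 0.60069454 -0.30018291  0.44996066]
twist [0.857 0.313 0.057] slide(start frame) [ 0.191 -0.93   1.823] (end frame) [-0.132 -0.086  2.05 ] margin 1.04 cost 0.0 q [-0.63  0.61  0.02  0.98  0.    0.92]
```

Request:
drive_tool --increments '[{"slide":[0,0,0],"twist":[0.143,0.052,0.01],"gripper":1},{"slide":[0,0,0],"twist":[0.143,0.052,0.01],"gripper":1},{"slide":[0,0,0],"twist":[0.143,0.052,0.01],"gripper":1},{"slide":[0,0,0],"twist":[0.143,0.052,0.01],"gripper":1},{"slide":[0,0,0],"twist":[0.143,0.052,0.01],"gripper":1},{"slide":[0,0,0],"twist":[0.142,0.053,0.01],"gripper":1},{"slide":[-0.011,-0.007,0.15],"twist":[0,0,0],"gripper":1},{"slide":[-0.011,-0.007,0.15],"twist":[0,0,0],"gripper":1},{"slide":[-0.011,-0.007,0.15],"twist":[0,0,0],"gripper":1},{"slide":[-0.011,-0.007,0.15],"twist":[0,0,0],"gripper":1},{"slide":[-0.011,-0.007,0.15],"twist":[0,0,0],"gripper":1},{"slide":[-0.011,-0.007,0.15],"twist":[0,0,0],"gripper":1},{"slide":[-0.011,-0.007,0.15],"twist":[0,0,0],"gripper":1},{"slide":[-0.011,-0.007,0.15],"twist":[0,0,0],"gripper":1},{"slide":[-0.011,-0.007,0.15],"twist":[0,0,0],"gripper":1},{"slide":[-0.011,-0.007,0.15],"twist":[0,0,0],"gripper":1},{"slide":[-0.011,-0.007,0.15],"twist":[0,0,0],"gripper":1},{"slide":[-0.011,-0.007,0.15],"twist":[0,0,0],"gripper":1},{"slide":[0,0,0],"twist":[0,0,0],"gripper":1},{"slide":[0,0,0],"twist":[0,0,0],"gripper":1}]'

```text
clock: 31.28
ee_pos: [0.5974, -0.3285, 0.0947]
orientation: [2.18, 2.225, 0.025]
wrist_force: [1.0, -0.6, 0.3]
grip_width: -0.0
finger_force: 0.0
```

Run:
```python
from meas import *
p,r,s=pose();print(p)
path([([.584,-.327,.03],down(1.592))])
measure('board_middle')
```

```text
[ 0.59736242 -0.32848745  0.0946878 ]
twist [ 0.06   0.015 -0.001] slide(start frame) [ 0.011 -0.076  0.321] (end frame) [ 0.009 -0.067  0.323] margin 1.04 cost 0.0 q [-0.63  0.62  0.01  0.96 -0.    0.92]
top []
side [(0.5, [315.8, 243.9], 199)]Traceback (most recent call last):
  File "<stdin>", line 4, in <module>
  File "meas.py", line 8, in measure
    r,c=np.nonzero(M['top']);x=back('top',(c.mean(),r.mean()),.01)
                   ~^^^^^^^
KeyError: 'top'
```

Request:
drive_tool --increments '[{"slide":[0,0,0],"twist":[0.06,0.015,0],"gripper":1},{"slide":[0,-0.067,0.08],"twist":[0,0,0],"gripper":1},{"slide":[0,0,0.1],"twist":[0,0,0],"gripper":1},{"slide":[0,0,0.1],"twist":[0,0,0],"gripper":1},{"slide":[0,0,0.03],"twist":[0,0,0],"gripper":1},{"slide":[0,0,0],"twist":[0,0,0],"gripper":1},{"slide":[0,0,0],"twist":[0,0,0],"gripper":1}]'

```text
clock: 32.07
ee_pos: [0.5865, -0.3303, 0.0365]
orientation: [2.195, 2.238, 0.001]
wrist_force: [0.3, 0.3, 0.5]
grip_width: 0.0001
finger_force: 0.0
```

Request:
drive_tool --increments '[{"slide":[0,0,0.012],"twist":[0,0,0],"gripper":1},{"slide":[0,0,0],"twist":[0,0,0],"gripper":1}]'

```text
clock: 32.23
ee_pos: [0.5867, -0.3306, 0.0342]
orientation: [2.194, 2.237, 0.002]
wrist_force: [-1.0, 0.2, 0.3]
grip_width: 0.0002
finger_force: 0.0
```

Request:
drive_tool --increments '[{"slide":[0,0,0.008],"twist":[0,0,0],"gripper":1},{"slide":[0,0,0],"twist":[0,0,0],"gripper":1}]'

```text
clock: 32.4
ee_pos: [0.5861, -0.3301, 0.0316]
orientation: [2.196, 2.238, 0.001]
wrist_force: [0.6, 0.0, -1.1]
grip_width: -0.0003
finger_force: 0.0
```

Request:
drive_tool --increments '[{"slide":[0,0,0.012],"twist":[0,0,0],"gripper":1},{"slide":[0,0,0.012],"twist":[0,0,0],"gripper":1},{"slide":[0,0,0],"twist":[0,0,0],"gripper":1}]'

```text
clock: 32.65
ee_pos: [0.5862, -0.3302, 0.0281]
orientation: [2.195, 2.238, 0.001]
wrist_force: [-2.3, 1.3, 10.1]
grip_width: 0.0003
finger_force: 5.1
```

Request:
drive_tool --increments '[{"slide":[0,0,0.006],"twist":[0,0,0],"gripper":1},{"slide":[0,0,0],"twist":[0,0,0],"gripper":1}]'

```text
clock: 32.82
ee_pos: [0.5862, -0.3302, 0.028]
orientation: [2.195, 2.237, 0.001]
wrist_force: [-4.3, 2.6, 15.8]
grip_width: 0.0004
finger_force: 8.1
```

Request:
drive_tool --increments '[{"slide":[0,-0.02,0],"twist":[0,0,0],"gripper":1},{"slide":[0,-0.03,0],"twist":[0,0,0],"gripper":1},{"slide":[0,-0.04,0],"twist":[0,0,0],"gripper":1},{"slide":[0,-0.04,0],"twist":[0,0,0],"gripper":1},{"slide":[0,-0.04,0],"twist":[0,0,0],"gripper":1},{"slide":[0,-0.04,0],"twist":[0,0,0],"gripper":1},{"slide":[0,-0.04,0],"twist":[0,0,0],"gripper":1},{"slide":[0,-0.04,0],"twist":[0,0,0],"gripper":1},{"slide":[0,-0.03,0],"twist":[0,0,0],"gripper":1},{"slide":[0,0,0],"twist":[0,0,0],"gripper":1}]'

```text
clock: 33.65
ee_pos: [0.5197, -0.3306, 0.0239]
orientation: [2.2, 2.24, 0.0]
wrist_force: [-0.1, -0.3, -0.2]
grip_width: 0.0001
finger_force: 0.0
```

Request:
drive_tool --increments '[{"slide":[0,0,-0.1],"twist":[0,0,0],"gripper":-1},{"slide":[0,0,-0.15],"twist":[0,0,0],"gripper":-1},{"slide":[0,0,-0.15],"twist":[0,0,0],"gripper":-1},{"slide":[-0.15,0,0],"twist":[0,0,0],"gripper":-1},{"slide":[-0.15,0,0],"twist":[0,0,0],"gripper":-1},{"slide":[-0.15,-0.05,0],"twist":[0,0,0],"gripper":-1},{"slide":[-0.15,-0.1,0],"twist":[0,0,0],"gripper":-1},{"slide":[-0.15,-0.1,0],"twist":[0,0,0],"gripper":-1},{"slide":[-0.15,-0.1,0],"twist":[0,0,0],"gripper":-1},{"slide":[0,0,0],"twist":[0,0,0],"gripper":-1},{"slide":[0,0,0],"twist":[0,0,0],"gripper":-1}]'

```text
clock: 34.57
ee_pos: [0.4533, -0.5141, 0.1043]
orientation: [2.201, 2.235, 0.001]
wrist_force: [0.6, 0.2, 0.6]
grip_width: 0.0849
finger_force: 0.0
```

Run:
```python
from meas import *
p,r,s=pose();print(p)
v=measure('board_middle')
g=place(np.array([[-.028,0,0]]),v)[0];print('grasp',g)
path([([g[0],g[1],.09],down(v[2])),([g[0],g[1],.014],down(v[2]))])
measure('board_short')
```

```text
[ 0.45326964 -0.51412538  0.10426076]
top [(0.71, [393.7, 244.2], 918)]
side [(0.45, [314.0, 245.2], 202)]
top fit [ 0.5855 -0.3279  1.5797  0.01  ] 5.8
both [ 0.5856 -0.3279  1.5904  0.0109] 271.6
grasp [ 0.58578799 -0.35585227  0.01      ]
twist [0.008 0.005 0.023] slide(start frame) [0.762 0.667 0.075] (end frame) [0.77  0.658 0.074] margin 1.09 cost 0.0 q [-0.66  0.6   0.14  1.11  0.    0.9 ]
twist [0. 0. 0.] slide(start frame) [0.   0.   0.38] (end frame) [0.   0.   0.38] margin 1.02 cost 0.0 q [-0.66  0.67  0.05  0.96 -0.    0.9 ]
top [(0.85, [393.8, 225.3], 755)]
side [(0.66, [293.2, 239.5], 410)]
top fit [ 0.6425 -0.3273  1.6031  0.01  ] 4.8
both [ 0.6436 -0.3283  1.6119  0.0088] 33.5
```

The drag slipped (board still at x 0.586). Instead I'll push it along its length from the rear end until its middle sticks out past the short board.

Request:
drive_tool --increments '[{"slide":[0,0,0],"twist":[0.008,0.005,0.023],"gripper":1},{"slide":[0.06,0.11,0],"twist":[0,0,0],"gripper":1},{"slide":[0.063,0.11,0],"twist":[0,0,0],"gripper":1},{"slide":[0.063,0.11,0],"twist":[0,0,0],"gripper":1},{"slide":[0.063,0.11,0],"twist":[0,0,0],"gripper":1},{"slide":[0.063,0.11,0],"twist":[0,0,0],"gripper":1},{"slide":[0.063,0.108,0],"twist":[0,0,0],"gripper":1},{"slide":[0,0,0.1],"twist":[0,0,0],"gripper":1},{"slide":[0,0,0.12],"twist":[0,0,0],"gripper":1},{"slide":[0,0,0.12],"twist":[0,0,0],"gripper":1},{"slide":[0,0,0.1],"twist":[0,0,0],"gripper":1},{"slide":[0,0,0],"twist":[0,0,0],"gripper":1},{"slide":[0,0,0],"twist":[0,0,0],"gripper":1}]'

```text
clock: 36.05
ee_pos: [0.5852, -0.4351, 0.0157]
orientation: [-2.211, -2.228, 0.001]
wrist_force: [-0.3, 0.7, 0.8]
grip_width: 0.0
finger_force: 0.0
```

Run:
```python
from kin import *
p,r,s=pose();print(p,s['wrist_force'])
path([([.5855,-.316,.014],down(1.5797))])
```

```text
[ 0.58519047 -0.43511098  0.01570859] [-0.27610326  0.70010288  0.83191534]
twist [-0.005 -0.003 -0.002] slide(start frame) [0.596 0.006 0.009] (end frame) [0.596 0.007 0.009] margin 0.96 cost 0.0 q [-0.61  0.63 -0.02  0.92 -0.    0.95]
```

Request:
drive_tool --increments '[{"slide":[0.04,0,0],"twist":[0,0,0],"gripper":1},{"slide":[0.05,0,0],"twist":[0,0,0],"gripper":1},{"slide":[0.05,0,0],"twist":[0,0,0],"gripper":1},{"slide":[0.05,0,0],"twist":[0,0,0],"gripper":1},{"slide":[0.05,0,0],"twist":[0,0,0],"gripper":1},{"slide":[0.05,0,0],"twist":[0,0,0],"gripper":1},{"slide":[0.05,0,0],"twist":[0,0,0],"gripper":1},{"slide":[0.05,0,0],"twist":[0,0,0],"gripper":1},{"slide":[0.05,0,0],"twist":[0,0,0],"gripper":1},{"slide":[0.05,0,0],"twist":[0,0,0],"gripper":1},{"slide":[0.05,0,0],"twist":[0,0,0],"gripper":1},{"slide":[0.05,0,0],"twist":[0,0,0],"gripper":1},{"slide":[0,0,0],"twist":[0,0,0],"gripper":1}]'

```text
clock: 37.13
ee_pos: [0.5847, -0.3155, 0.0166]
orientation: [-2.21, -2.231, -0.0]
wrist_force: [-0.0, -0.5, -0.5]
grip_width: -0.0
finger_force: 0.0
```

Request:
drive_tool --increments '[{"slide":[-0.05,0,0],"twist":[0,0,0],"gripper":1},{"slide":[0,0,-0.15],"twist":[0,0,0],"gripper":-1},{"slide":[0,0,-0.15],"twist":[0,0,0],"gripper":-1},{"slide":[0,0,-0.1],"twist":[0,0,0],"gripper":-1},{"slide":[-0.1,-0.1,0],"twist":[0,0,0],"gripper":-1},{"slide":[-0.1,-0.15,0],"twist":[0,0,0],"gripper":-1},{"slide":[-0.1,-0.15,0],"twist":[0,0,0],"gripper":-1},{"slide":[-0.1,-0.15,0],"twist":[0,0,0],"gripper":-1},{"slide":[-0.1,-0.15,0],"twist":[0,0,0],"gripper":-1},{"slide":[-0.1,-0.15,0],"twist":[0,0,0],"gripper":-1},{"slide":[-0.1,0,0],"twist":[0,0,0],"gripper":-1},{"slide":[0,0,0],"twist":[0,0,0],"gripper":-1},{"slide":[0,0,0],"twist":[0,0,0],"gripper":-1}]'

```text
clock: 38.22
ee_pos: [0.4152, -0.4717, 0.097]
orientation: [2.216, 2.225, -0.001]
wrist_force: [0.2, 0.1, 0.4]
grip_width: 0.0853
finger_force: 0.0
```

Run:
```python
from meas import *
p,r,s=pose();print(p)
v=measure('board_middle');w=measure('board_short')
g=place(np.array([[-.018,0,0]]),v)[0];print('grasp',g,'short front y',w[1]+.06,'middle ends',v[1]-.0725,v[1]+.0725)
path([([g[0],g[1],.11],down(v[2])),([g[0],g[1],.014],down(v[2]))])
```

```text
[ 0.4151588  -0.47171227  0.09698479]
top [(0.69, [362.3, 241.5], 910), (0.47, [472.4, 274.9], 126)]
side [(0.54, [317.9, 250.4], 127)]
top fit [ 0.5845 -0.2296  1.5841  0.01  ] 5.6
both [ 0.5873 -0.2314  1.5815 -0.0159] 300.3
top [(0.78, [392.1, 225.2], 748)]
side [(0.63, [293.7, 237.3], 386)]
top fit [ 0.6424 -0.327   1.598   0.01  ] 6.4
both [ 0.6433 -0.3272  1.6232  0.0101] 39.0
grasp [ 0.58476662 -0.24759082  0.01      ] short front y -0.26704566621320697 middle ends -0.302092422395605 -0.157092422395605
twist [ 0.     0.001 -0.009] slide(start frame) [ 1.098  0.85  -0.065] (end frame) [ 1.095  0.855 -0.065] margin 0.96 cost 0.0 q [-0.52  0.5   0.    1.08  0.    1.03]
twist [0. 0. 0.] slide(start frame) [0.   0.   0.48] (end frame) [0.   0.   0.48] margin 0.92 cost 0.0 q [-0.52  0.58 -0.11  0.88 -0.    1.03]
```

Request:
drive_tool --increments '[{"slide":[0.07,0.055,0],"twist":[0,0,-0.009],"gripper":-1},{"slide":[0.13,0.1,-0.01],"twist":[0,0,0],"gripper":-1},{"slide":[0.13,0.1,-0.01],"twist":[0,0,0],"gripper":-1},{"slide":[0.13,0.1,-0.01],"twist":[0,0,0],"gripper":-1},{"slide":[0.13,0.1,-0.01],"twist":[0,0,0],"gripper":-1},{"slide":[0.13,0.1,-0.01],"twist":[0,0,0],"gripper":-1},{"slide":[0.13,0.1,-0.01],"twist":[0,0,0],"gripper":-1},{"slide":[0.13,0.1,-0.005],"twist":[0,0,0],"gripper":-1},{"slide":[0.13,0.1,0],"twist":[0,0,0],"gripper":-1},{"slide":[0,0,0],"twist":[0,0,0],"gripper":-1},{"slide":[0,0,0],"twist":[0,0,0],"gripper":-1}]'

```text
clock: 39.53
ee_pos: [0.5856, -0.2432, 0.1099]
orientation: [2.202, 2.239, -0.001]
wrist_force: [-0.7, 0.3, -0.4]
grip_width: 0.0855
finger_force: 0.0
```

Run:
```python
from kin import *
path([([.5847,-.245,.014],down(1.584))])
```

```text
twist [0.    0.002 0.006] slide(start frame) [-0.008 -0.005  0.48 ] (end frame) [-0.009 -0.005  0.48 ] margin 0.91 cost 0.0 q [-0.52  0.58 -0.12  0.88 -0.    1.04]
```

Request:
drive_tool --increments '[{"slide":[-0.008,-0.005,0.08],"twist":[0,0,0],"gripper":-1},{"slide":[0,0,0.1],"twist":[0,0,0],"gripper":-1},{"slide":[0,0,0.1],"twist":[0,0,0],"gripper":-1},{"slide":[0,0,0.1],"twist":[0,0,0],"gripper":-1},{"slide":[0,0,0.07],"twist":[0,0,0],"gripper":-1},{"slide":[0,0,0.025],"twist":[0,0,0],"gripper":-1},{"slide":[0,0,0],"twist":[0,0,0],"gripper":-1},{"slide":[0,0,0],"twist":[0,0,0],"gripper":1},{"slide":[0,0,0],"twist":[0,0,0],"gripper":1},{"slide":[0,0,0],"twist":[0,0,0],"gripper":1},{"slide":[0,0,0],"twist":[0,0,0],"gripper":1},{"slide":[0,0,0],"twist":[0,0,0],"gripper":1},{"slide":[0,0,0],"twist":[0,0,0],"gripper":1}]' --squeeze 60

```text
clock: 40.62
ee_pos: [0.5847, -0.248, 0.0168]
orientation: [2.205, 2.232, 0.0]
wrist_force: [-1.6, -1.2, 5.6]
grip_width: 0.052
finger_force: 63.4
```

Run:
```python
from kin import *
p,r,s=pose();off=r.inv().apply(np.array([.5845,-.2296,.01])-p);print(p,off,s['grip_width'],s['finger_force'])
Rt=down(1.566);c=np.array([.5690,-.0472,0]);t=c-Rt.apply([off[0],0,0]);t[2]=p[2]+.018;print(t)
a=[t[0],t[1]-.075,.072];path([([p[0],p[1],.072],r),(a,Rt),([a[0],a[1],t[2]+.003],Rt),([t[0],t[1],t[2]+.003],Rt)])
```

```text
[ 0.58472099 -0.24802105  0.01681627] [ 1.84419150e-02 -1.92784343e-05  6.76320054e-03] 0.051991597716984306 63.41092228889465
[ 0.56891155 -0.0656417   0.03481627]
twist [0. 0. 0.] slide(start frame) [-0.001  0.001 -0.276] (end frame) [-0.001  0.001 -0.276] margin 0.92 cost 0.0 q [-0.52  0.52 -0.05  0.99 -0.    1.03]
twist [0.006 0.006 0.034] slide(start frame) [ 0.538 -0.073 -0.002] (end frame) [ 0.537 -0.082  0.   ] margin 0.84 cost 0.0 q [-0.38  0.44 -0.19  0.94  0.    1.2 ]
twist [0. 0. 0.] slide(start frame) [0.    0.    0.171] (end frame) [0.    0.    0.171] margin 0.8 cost 0.0 q [-0.38  0.47 -0.23  0.86 -0.    1.2 ]
twist [0. 0. 0.] slide(start frame) [ 0.375 -0.002  0.   ] (end frame) [ 0.375 -0.002  0.   ] margin 0.76 cost 0.0 q [-0.25  0.45 -0.27  0.85 -0.    1.32]
```

Request:
drive_tool --increments '[{"slide":[0,0,-0.05],"twist":[0,0,0],"gripper":1},{"slide":[0,0,-0.1],"twist":[0,0,0],"gripper":1},{"slide":[0,0,-0.13],"twist":[0,0,0.034],"gripper":1},{"slide":[0.08,-0.012,0],"twist":[0.006,0.006,0],"gripper":1},{"slide":[0.12,-0.018,0],"twist":[0,0,0],"gripper":1},{"slide":[0.12,-0.018,0],"twist":[0,0,0],"gripper":1},{"slide":[0.12,-0.018,0],"twist":[0,0,0],"gripper":1},{"slide":[0.097,-0.016,0],"twist":[0,0,0],"gripper":1},{"slide":[0,0,0],"twist":[0,0,0],"gripper":1},{"slide":[0,0,0],"twist":[0,0,0],"gripper":1}]'

```text
clock: 41.45
ee_pos: [0.5673, -0.1381, 0.0713]
orientation: [-2.222, -2.216, 0.001]
wrist_force: [-0.0, -1.0, -1.5]
grip_width: 0.052
finger_force: 63.0
```

Run:
```python
from kin import *
p,r,s=pose();print(p,s['grip_width'],s['finger_force'])
Rt=down(1.566);t=np.array([ 0.5689,-0.0656,0.0348])
path([([p[0],p[1],t[2]+.003],Rt),([t[0],t[1],t[2]+.003],Rt)])
```

```text
[ 0.56729835 -0.13810021  0.07126406] 0.05195531437167608 62.96281456947327
twist [-0.006 -0.005  0.005] slide(start frame) [-0.     0.001  0.167] (end frame) [0.    0.    0.167] margin 0.79 cost 0.0 q [-0.37  0.47 -0.24  0.86 -0.    1.2 ]
twist [0. 0. 0.] slide(start frame) [0.363 0.006 0.   ] (end frame) [0.363 0.006 0.   ] margin 0.76 cost 0.0 q [-0.25  0.45 -0.27  0.85 -0.    1.32]
```

Request:
drive_tool --increments '[{"slide":[0,0,0.06],"twist":[-0.006,-0.005,0.005],"gripper":1},{"slide":[0,0,0.06],"twist":[0,0,0],"gripper":1},{"slide":[0,0,0.047],"twist":[0,0,0],"gripper":1},{"slide":[0,0,0],"twist":[0,0,0],"gripper":1},{"slide":[0.06,0.001,0],"twist":[0,0,0],"gripper":1},{"slide":[0.08,0.001,0],"twist":[0,0,0],"gripper":1},{"slide":[0.08,0.002,0],"twist":[0,0,0],"gripper":1},{"slide":[0.08,0.001,0],"twist":[0,0,0],"gripper":1},{"slide":[0.063,0.001,0],"twist":[0,0,0],"gripper":1},{"slide":[0,0,0],"twist":[0,0,0],"gripper":1},{"slide":[0,0,0.008],"twist":[0,0,0],"gripper":1},{"slide":[0,0,0.006],"twist":[0,0,0],"gripper":1},{"slide":[0,0,0],"twist":[0,0,0],"gripper":1}]'

```text
clock: 42.53
ee_pos: [0.5696, -0.0675, 0.0349]
orientation: [2.23, 2.212, 0.0]
wrist_force: [-0.6, 0.9, -0.6]
grip_width: 0.0518
finger_force: 63.0
```

Request:
drive_tool --increments '[{"slide":[0,0,0],"twist":[0,0,0],"gripper":-0.5},{"slide":[0,0,0],"twist":[0,0,0],"gripper":-1},{"slide":[0,0,0],"twist":[0,0,0],"gripper":-1},{"slide":[0,0,0],"twist":[0,0,0],"gripper":-1},{"slide":[-0.05,0,-0.01],"twist":[0,0,0],"gripper":-1},{"slide":[-0.1,0,-0.05],"twist":[0,0,0],"gripper":-1},{"slide":[-0.1,0,-0.1],"twist":[0,0,0],"gripper":-1},{"slide":[-0.05,0,-0.15],"twist":[0,0,0],"gripper":-1},{"slide":[-0.1,-0.1,-0.15],"twist":[0,0,0],"gripper":-1},{"slide":[-0.15,-0.1,0],"twist":[0,0,0],"gripper":-1},{"slide":[-0.15,-0.1,0],"twist":[0,0,0],"gripper":-1},{"slide":[-0.15,-0.1,0],"twist":[0,0,0],"gripper":-1},{"slide":[-0.15,-0.1,0],"twist":[0,0,0],"gripper":-1},{"slide":[-0.15,-0.1,0],"twist":[0,0,0],"gripper":-1},{"slide":[-0.05,-0.1,0],"twist":[0,0,0],"gripper":-1},{"slide":[0,0,0],"twist":[0,0,0],"gripper":-1}]'

```text
clock: 43.87
ee_pos: [0.4242, -0.3089, 0.1271]
orientation: [-2.236, -2.207, 0.003]
wrist_force: [-1.3, 1.4, 0.2]
grip_width: 0.0857
finger_force: 0.0
```

```bash
python3 look.py board_middle; python3 look.py board_middle; python3 -c "
from h import *
plan([.577,.0032,.275],down(1.566))"
```

```text
[(0.8, [303.2, 251.1], np.int64(789))] [(0.75, [280.5, 250.3], np.int64(2582))]
press [0.5765 0.0035 1.5657 0.    ] 30.30894979757926
board [ 0.5726 -0.0487  1.5631  0.028 ] 6.202591938579398 ring [0.58   0.0017 0.038 ] ring minus axis mm [ 3.5 -1.8] vs initial press [ 3.3 -1.8]
[(0.83, [299.9, 249.1], np.int64(743))] [(0.77, [282.0, 248.9], np.int64(2820)), (0.68, [304.8, 249.0], np.int64(798))]
press [0.5768 0.004  1.5641 0.    ] 21.635776779782603
board [ 0.5724 -0.0458  1.5677  0.028 ] 21.701189087405027 ring [0.5795 0.0047 0.038 ] ring minus axis mm [2.7 0.7] vs initial press [2.8 1.2]
t 44.2 twist total(units) [ 0.001  0.001 -0.002] slide after twist [ 1.547  0.736 -0.74 ] j [-0.77  0.28 -0.28  1.01  0.    0.8 ]
```

```bash
cat > look2.py <<'E'
from kin import *
import sys
n=sys.argv[1]
I=np.mean([bot.camera('top').astype(float) for _ in range(3)],0)
vp=np.array([.5767,.0036,1.5655,0]) # mean of press fits
d=I[...,2]-I[...,0]
bed=np.zeros((480,640),np.uint8);cv2.fillConvexPoly(bed,np.round(cv2.convexHull(proj('top',place(box(-.144,.04,-.054,.054,.018,.018),vp)).astype(np.float32))).astype(np.int32),1)
occ=np.zeros((480,640),np.uint8)
for X in parts('press')[1:]+[cyl(0,0,.026,.2,.24)]:
    cv2.fillConvexPoly(occ,np.round(cv2.convexHull(proj('top',place(X,vp)).astype(np.float32))).astype(np.int32),1)
occ=cv2.dilate(occ,np.ones((5,5),np.uint8))
ok=(bed>0)&(occ==0)
l=L[n];c0=place(np.array([[-l[1][0],-l[1][1],.028]]),vp)[0]
q=proj('top',c0+[[0,-.02,.01]])[0].round().astype(int);hi_=np.median(d[q[1]-3:q[1]+4,q[0]-3:q[0]+4]);lo_=np.percentile(d[ok],10)
m=np.clip((d-lo_)/(hi_-lo_),0,1);m[bed==0]=0
# compare on bed only, where nothing hides it
v,e=fit(n,{'top':m},[c0[0],c0[1],vp[2],.028],[0,1,2],{'top':~ok})
r=ring(n,v);print(lo_,hi_,'board',v.round(4),round(e,1),'ring-axis mm',((r[:2]-vp[:2])*1e3).round(1))
E
python3 look2.py board_middle
```

```text
-21.0 53.33333333333334 board [ 0.572  -0.0497  1.5633  0.028 ] 1.2 ring-axis mm [ 2.6 -2.9]
```

```bash
python3 - <<'E'
from kin import *
p,r,s=pose();print(p);Rt=down(1.566)
path([([.5696,-.127,.125],Rt),([.5696,-.127,.036],Rt),([.5696,-.0675,.036],Rt)])
E
sed -e 's/^I=.*/c=cv2.imread("pics\/l_board_long_8.png");I=np.zeros((480,640,3));I[205:290,235:355]=cv2.resize(c,(120,85),interpolation=cv2.INTER_AREA)/' look2.py > look3.py; python3 look3.py board_long
```

```text
[ 0.42825696 -0.30530777  0.12694936]
twist [ 0.001  0.001 -0.002] slide(start frame) [0.896 0.702 0.01 ] (end frame) [0.895 0.702 0.01 ] margin 0.75 cost 0.0 q [-0.35  0.39 -0.13  1.05  0.    1.22]
twist [0. 0. 0.] slide(start frame) [0.    0.    0.445] (end frame) [0.    0.    0.445] margin 0.79 cost 0.0 q [-0.35  0.47 -0.24  0.86 -0.    1.22]
twist [0. 0. 0.] slide(start frame) [ 0.297 -0.001  0.   ] (end frame) [ 0.297 -0.001  0.   ] margin 0.76 cost 0.0 q [-0.26  0.45 -0.27  0.85 -0.    1.32]
-21.0 54.0 board [ 0.5861 -0.0551  1.578   0.028 ] 1.1 ring-axis mm [1.  4.3]
```

Request:
drive_tool --increments '[{"slide":[0.06,0.05,0],"twist":[0,0,0],"gripper":-1},{"slide":[0.12,0.093,0],"twist":[0,0,0],"gripper":-1},{"slide":[0.12,0.093,0],"twist":[0,0,0],"gripper":-1},{"slide":[0.12,0.093,0],"twist":[0,0,0],"gripper":-1},{"slide":[0.12,0.093,0],"twist":[0,0,0],"gripper":-1},{"slide":[0.12,0.093,0],"twist":[0,0,0],"gripper":-1},{"slide":[0.12,0.093,0],"twist":[0,0,0],"gripper":-1},{"slide":[0.115,0.094,0],"twist":[0,0,0],"gripper":-1},{"slide":[0,0,0],"twist":[0,0,0],"gripper":-1},{"slide":[0,0,0.08],"twist":[0,0,0],"gripper":-1},{"slide":[0,0,0.12],"twist":[0,0,0],"gripper":-1},{"slide":[0,0,0.12],"twist":[0,0,0],"gripper":-1},{"slide":[0,0,0.1],"twist":[0,0,0],"gripper":-1},{"slide":[0,0,0.02],"twist":[0,0,0],"gripper":-1},{"slide":[0,0,0],"twist":[0,0,0],"gripper":-1},{"slide":[0.1,0,0],"twist":[0,0,0],"gripper":-1},{"slide":[0.1,0,0],"twist":[0,0,0],"gripper":-1},{"slide":[0.097,0,0],"twist":[0,0,0],"gripper":-1},{"slide":[0,0,0],"twist":[0,0,0],"gripper":-1},{"slide":[0,0,0],"twist":[0,0,0],"gripper":-1}]'

```text
clock: 45.98
ee_pos: [0.5709, -0.0682, 0.0406]
orientation: [2.226, 2.214, 0.001]
wrist_force: [-0.7, -0.8, -0.3]
grip_width: 0.0854
finger_force: 0.0
```

Run:
```python
from kin import *
p,r,s=pose();print(p,s['wrist_force']);path([([.5696,-.0675,.036],down(1.566))])
```

```text
[ 0.57086356 -0.06816988  0.04057404] [-0.74553941 -0.825149   -0.34145023]
twist [ 0.005  0.003 -0.001] slide(start frame) [ 0.003 -0.006  0.023] (end frame) [ 0.003 -0.006  0.023] margin 0.76 cost 0.0 q [-0.26  0.45 -0.27  0.85 -0.    1.32]
```

Request:
drive_tool --increments '[{"slide":[0,-0.006,0.012],"twist":[0.005,0.003,0],"gripper":-1},{"slide":[0,0,0],"twist":[0,0,0],"gripper":1},{"slide":[0,0,0],"twist":[0,0,0],"gripper":1},{"slide":[0,0,0],"twist":[0,0,0],"gripper":1},{"slide":[0,0,0],"twist":[0,0,0],"gripper":1},{"slide":[0,0,0],"twist":[0,0,0],"gripper":1},{"slide":[0,0,0],"twist":[0,0,0],"gripper":1}]' --squeeze 40

```text
clock: 46.57
ee_pos: [0.5688, -0.0695, 0.037]
orientation: [-2.23, -2.211, 0.002]
wrist_force: [-0.4, -1.4, 4.9]
grip_width: 0.0524
finger_force: 42.2
```

Request:
drive_tool --increments '[{"slide":[0.007,-0.006,0],"twist":[0,0,0],"gripper":1},{"slide":[0.007,-0.006,0],"twist":[0,0,0],"gripper":1},{"slide":[0,0,0],"twist":[0,0,0],"gripper":1},{"slide":[0,0,0],"twist":[0,0,0],"gripper":1}]'

```text
clock: 46.9
ee_pos: [0.567, -0.066, 0.037]
orientation: [-2.229, -2.213, 0.0]
wrist_force: [1.1, -2.2, 5.3]
grip_width: 0.0524
finger_force: 42.2
```

Request:
drive_tool --increments '[{"slide":[0,0,0],"twist":[0,0,0],"gripper":-0.5},{"slide":[0,0,0],"twist":[0,0,0],"gripper":-1},{"slide":[0,0,0],"twist":[0,0,0],"gripper":-1},{"slide":[0,0,0],"twist":[0,0,0],"gripper":-1},{"slide":[-0.05,0,-0.01],"twist":[0,0,0],"gripper":-1},{"slide":[-0.1,0,-0.05],"twist":[0,0,0],"gripper":-1},{"slide":[-0.1,0,-0.1],"twist":[0,0,0],"gripper":-1},{"slide":[-0.05,0,-0.15],"twist":[0,0,0],"gripper":-1},{"slide":[-0.1,-0.1,-0.15],"twist":[0,0,0],"gripper":-1},{"slide":[-0.15,-0.1,0],"twist":[0,0,0],"gripper":-1},{"slide":[-0.15,-0.1,0],"twist":[0,0,0],"gripper":-1},{"slide":[-0.15,-0.1,0],"twist":[0,0,0],"gripper":-1},{"slide":[-0.15,-0.1,0],"twist":[0,0,0],"gripper":-1},{"slide":[-0.15,-0.1,0],"twist":[0,0,0],"gripper":-1},{"slide":[-0.05,-0.1,0],"twist":[0,0,0],"gripper":-1},{"slide":[0,0,0],"twist":[0,0,0],"gripper":-1}]'

```text
clock: 48.23
ee_pos: [0.4212, -0.3075, 0.1285]
orientation: [-2.233, -2.205, 0.003]
wrist_force: [0.4, -0.6, 0.1]
grip_width: 0.0855
finger_force: 0.0
```

```bash
python3 look2.py board_middle; python3 -c "
from h import *
plan([.577,.0032,.275],down(1.566))"
```

```text
-21.0 53.66666666666666 board [ 0.5695 -0.0459  1.5617  0.028 ] 1.4 ring-axis mm [0.3 0.9]
t 48.4 twist total(units) [-0.004 -0.003 -0.007] slide after twist [ 1.546  0.755 -0.732] j [-0.78  0.28 -0.28  1.01 -0.    0.8 ]
```

Request:
drive_tool --increments '[{"slide":[0,0,-0.15],"twist":[-0.004,-0.003,-0.007],"gripper":1},{"slide":[0,0,-0.15],"twist":[0,0,0],"gripper":1},{"slide":[0,0,-0.15],"twist":[0,0,0],"gripper":1},{"slide":[0,0,-0.15],"twist":[0,0,0],"gripper":1},{"slide":[0,0,-0.132],"twist":[0,0,0],"gripper":1},{"slide":[0.1405,0.0686,0],"twist":[0,0,0],"gripper":1},{"slide":[0.1405,0.0686,0],"twist":[0,0,0],"gripper":1},{"slide":[0.1405,0.0686,0],"twist":[0,0,0],"gripper":1},{"slide":[0.1405,0.0686,0],"twist":[0,0,0],"gripper":1},{"slide":[0.1405,0.0686,0],"twist":[0,0,0],"gripper":1},{"slide":[0.1405,0.0686,0],"twist":[0,0,0],"gripper":1},{"slide":[0.1405,0.0686,0],"twist":[0,0,0],"gripper":1},{"slide":[0.1405,0.0686,0],"twist":[0,0,0],"gripper":1},{"slide":[0.1405,0.0686,0],"twist":[0,0,0],"gripper":1},{"slide":[0.1405,0.0686,0],"twist":[0,0,0],"gripper":1},{"slide":[0.1405,0.0686,0],"twist":[0,0,0],"gripper":1},{"slide":[0,0,0],"twist":[0,0,0],"gripper":1},{"slide":[0,0,0],"twist":[0,0,0],"gripper":1}]'

```text
clock: 49.88
ee_pos: [0.5774, 0.0064, 0.2744]
orientation: [-2.22, -2.223, 0.001]
wrist_force: [-0.7, -0.7, 0.2]
grip_width: 0.0001
finger_force: 0.0
```

Request:
drive_tool --increments '[{"slide":[0,0,0.05],"twist":[0,0,0],"gripper":1},{"slide":[0,0,0.05],"twist":[0,0,0],"gripper":1},{"slide":[0,0,0.04],"twist":[0,0,0],"gripper":1},{"slide":[0,0,0.03],"twist":[0,0,0],"gripper":1},{"slide":[0,0,0.03],"twist":[0,0,0],"gripper":1},{"slide":[0,0,0.02],"twist":[0,0,0],"gripper":1},{"slide":[0,0,0.02],"twist":[0,0,0],"gripper":1},{"slide":[0,0,0],"twist":[0,0,0],"gripper":1}]'

```text
clock: 50.55
ee_pos: [0.5764, 0.003, 0.2264]
orientation: [-2.227, -2.216, 0.002]
wrist_force: [-1.5, -0.8, 4.7]
grip_width: -0.0004
finger_force: 2.6
```

Request:
drive_tool --increments '[{"slide":[0,0,0.008],"twist":[0,0,0],"gripper":1},{"slide":[0,0,0],"twist":[0,0,0],"gripper":1}]'

```text
clock: 50.72
ee_pos: [0.5764, 0.0031, 0.2261]
orientation: [2.226, 2.216, -0.002]
wrist_force: [-3.8, -1.3, 5.8]
grip_width: 0.0002
finger_force: 3.0
```

Request:
drive_tool --increments '[{"slide":[0,0,0.005],"twist":[0,0,0],"gripper":1},{"slide":[0,0,0],"twist":[0,0,0],"gripper":1}]'

```text
clock: 50.88
ee_pos: [0.5765, 0.0031, 0.2259]
orientation: [2.225, 2.216, -0.001]
wrist_force: [-4.9, -0.4, 11.5]
grip_width: 0.0
finger_force: 5.4
```

Run:
```python
from kin import *
p,r,s=pose();print(p,s['wrist_force'])
# lift, back off, tilt: tool points +y and 45deg down
Rt=tilt(np.radians(90-.3),np.pi/4)
# board centre in robot frame; grip 25 mm behind the centre, TCP 5 mm above board mid-plane
g=np.array([.567,-.0475-.025,.018+.0155])
ap=g-Rt.as_matrix()[:,2]*.12
path([([p[0],p[1],.30],r),([.567,-.16,.30],r),([.567,-.16,.30],Rt),(ap,Rt),(g,Rt),(g+[0,-.06,.004],Rt),(g+[0,-.10,.33],Rt)])
```

```text
[0.57645182 0.00305452 0.22591516] [-4.94105948 -0.39358796 11.52610511]
twist [0. 0. 0.] slide(start frame) [-0.001  0.    -0.37 ] (end frame) [-0.001  0.    -0.37 ] margin 0.89 cost 0.0 q [-0.13  0.31  0.19  1.45 -0.    1.44]
twist [0. 0. 0.] slide(start frame) [-0.815 -0.044  0.001] (end frame) [-0.815 -0.044  0.001] margin 0.88 cost 0.0 q [-0.41  0.34  0.23  1.46 -0.    1.17]
twist [-2.408  0.    -5.801] slide(start frame) [0. 0. 0.] (end frame) [0. 0. 0.] margin 0.33 cost 0.0 q [-0.69  0.71  0.59  2.01  0.58 -2.42]
twist [0. 0. 0.] slide(start frame) [0.633 0.002 0.652] (end frame) [0.633 0.002 0.652] margin 0.38 cost 0.0 q [-0.68  0.78  0.28  1.62  0.58 -2.42]
twist [0. 0. 0.] slide(start frame) [-0.   0.   0.6] (end frame) [-0.   0.   0.6] margin 0.73 cost 0.0 q [-0.58  0.77  0.03  1.32  0.64 -2.31]
twist [0. 0. 0.] slide(start frame) [ 0.198 -0.002 -0.226] (end frame) [ 0.198 -0.002 -0.226] margin 0.75 cost 0.0 q [-0.65  0.83  0.15  1.44  0.6  -2.39]
twist [0. 0. 0.] slide(start frame) [-1.011e+00 -1.000e-03 -1.294e+00] (end frame) [-1.011e+00 -1.000e-03 -1.294e+00] margin 0.12 cost 0.0 q [-0.7   0.76  0.83  2.22  0.57 -2.44]
```

Run:
```python
from kin import *
p,r,s=pose()
Rt=tilt(np.radians(90-.3),np.pi/4)*Rz(np.pi)
g=np.array([.567,-.0475-.025,.018+.0155])
ap=g-Rt.as_matrix()[:,2]*.12
Rd=tilt(np.radians(-20),np.pi/4)
path([([p[0],p[1],.29],r),([.567,-.157,.29],r),([.567,-.157,.29],Rt),(ap,Rt),(g,Rt),(g+[0,-.06,.004],Rt),([.54,-.17,.27],Rt)])
print('rot options')
for yy in (-.17,-.1,0):
  for zz in (.3,.36): 
    print(yy,zz);path([([.5,yy,zz],Rt),([.5,yy,zz],Rd),([.48,.33,zz],Rd),([.48,.33,.12],Rd)],6)
```

```text
twist [0. 0. 0.] slide(start frame) [-0.    0.   -0.32] (end frame) [-0.    0.   -0.32] margin 0.91 cost 0.0 q [-0.13  0.31  0.17  1.43 -0.    1.44]
twist [0. 0. 0.] slide(start frame) [-0.8   -0.044  0.001] (end frame) [-0.8   -0.044  0.001] margin 0.9 cost 0.0 q [-0.4   0.33  0.2   1.44 -0.    1.17]
twist [0.    1.574 0.002] slide(start frame) [0. 0. 0.] (end frame) [0. 0. 0.] margin 0.36 cost 0.0 q [-0.68  0.71  0.56  1.98  0.58  0.72]
twist [0. 0. 0.] slide(start frame) [-0.608 -0.002  0.606] (end frame) [-0.608 -0.002  0.606] margin 0.41 cost 0.0 q [-0.68  0.78  0.28  1.62  0.58  0.72]
twist [0. 0. 0.] slide(start frame) [ 0.  -0.   0.6] (end frame) [ 0.  -0.   0.6] margin 0.75 cost 0.0 q [-0.58  0.77  0.03  1.32  0.64  0.83]
twist [0. 0. 0.] slide(start frame) [-0.198  0.002 -0.226] (end frame) [-0.198  0.002 -0.226] margin 0.86 cost 0.0 q [-0.65  0.83  0.15  1.44  0.6   0.75]
twist [0. 0. 0.] slide(start frame) [ 0.689 -0.134 -0.955] (end frame) [ 0.689 -0.134 -0.955] margin 0.41 cost 0.0 q [-0.72  0.68  0.45  1.93  0.56  0.68]
rot options
-0.17 0.3
twist [0.    1.574 0.002] s
[... 2980 characters left out ...]
) [0.636 0.    0.636] margin 0.39 cost 0.0 q [ 0.78  0.25 -0.64  0.28 -0.69  0.98]
0 0.36
twist [0.    1.574 0.002] slide(start frame) [-0.018 -0.382 -0.671] (end frame) [ 0.462 -0.382 -0.486] margin 0.49 cost 0.0 q [-0.53  0.37  0.18  1.85  0.66  0.89]
twist [ 0.    -2.705 -2.693] slide(start frame) [0. 0. 0.] (end frame) [0. 0. 0.] margin 0.36 cost 0.0 q [-0.03 -0.41 -0.67  0.55 -0.22  0.23]
twist [0. 0. 0.] slide(start frame) [ 0.465  1.516 -0.465] (end frame) [ 0.465  1.516 -0.465] margin 0.39 cost 0.0 q [ 0.78  0.04 -0.24  0.89 -0.69  0.98]
twist [0. 0. 0.] slide(start frame) [0.849 0.    0.849] (end frame) [0.849 0.    0.849] margin 0.39 cost 0.0 q [ 0.78  0.25 -0.64  0.28 -0.69  0.98]
```

Request:
drive_tool --increments '[{"slide":[0,0,-0.06],"twist":[0,0,0],"gripper":1},{"slide":[0,0,-0.12],"twist":[0,0,0],"gripper":1},{"slide":[0,0,-0.14],"twist":[0,0,0],"gripper":1},{"slide":[-0.1,0,0],"twist":[0,0,0],"gripper":-1},{"slide":[-0.14,-0.01,0],"twist":[0,0,0],"gripper":-1},{"slide":[-0.14,-0.01,0],"twist":[0,0,0],"gripper":-1},{"slide":[-0.14,-0.01,0],"twist":[0,0,0],"gripper":-1},{"slide":[-0.14,-0.01,0],"twist":[0,0,0],"gripper":-1},{"slide":[-0.14,-0.004,0],"twist":[0,0,0],"gripper":-1},{"slide":[0,0,0],"twist":[0,0.157,0],"gripper":-1},{"slide":[0,0,0],"twist":[0,0.157,0],"gripper":-1},{"slide":[0,0,0],"twist":[0,0.157,0],"gripper":-1},{"slide":[0,0,0],"twist":[0,0.157,0],"gripper":-1},{"slide":[0,0,0],"twist":[0,0.157,0],"gripper":-1},{"slide":[0,0,0],"twist":[0,0.157,0],"gripper":-1},{"slide":[0,0,0],"twist":[0,0.157,0],"gripper":-1},{"slide":[0,0,0],"twist":[0,0.157,0],"gripper":-1},{"slide":[0,0,0],"twist":[0,0.157,0],"gripper":-1},{"slide":[0,0,0],"twist":[0,0.157,0],"gripper":-1}]'

```text
clock: 52.47
ee_pos: [0.5677, -0.1571, 0.2881]
orientation: [-1.763, -1.755, -0.733]
wrist_force: [-0.1, -0.0, -1.1]
grip_width: 0.0855
finger_force: 0.0
```

Request:
drive_tool --increments '[{"slide":[0,0,0],"twist":[0,0,0],"gripper":-1},{"slide":[-0.06,0,0.06],"twist":[0,0,0],"gripper":-1},{"slide":[-0.1,0,0.1],"twist":[0,0,0],"gripper":-1},{"slide":[-0.1,0,0.1],"twist":[0,0,0],"gripper":-1},{"slide":[-0.1,0,0.1],"twist":[0,0,0],"gripper":-1},{"slide":[-0.1,0,0.1],"twist":[0,0,0],"gripper":-1},{"slide":[-0.1,0,0.1],"twist":[0,0,0],"gripper":-1},{"slide":[-0.04,0,0.04],"twist":[0,0,0],"gripper":-1},{"slide":[0,0,0],"twist":[0,0,0],"gripper":-1},{"slide":[0,0,0],"twist":[0,0,0],"gripper":-1}]'

```text
clock: 53.3
ee_pos: [0.5675, -0.1562, 0.1193]
orientation: [-1.765, -1.758, -0.729]
wrist_force: [0.8, 0.3, -0.2]
grip_width: 0.0852
finger_force: 0.0
```

Run:
```python
from kin import *
p,r,s=pose();print(p)
Rt=tilt(np.radians(90-.3),np.pi/4)*Rz(np.pi)
g=np.array([.567,-.0475-.025,.018+.0155]);print(g)
path([(g,Rt)])
```

```text
[ 0.5675155  -0.15619721  0.11931167]
[ 0.567  -0.0725  0.0335]
twist [-0.003  0.002  0.001] slide(start frame) [-0.007 -0.004  0.599] (end frame) [-0.007 -0.005  0.599] margin 0.75 cost 0.0 q [-0.58  0.77  0.03  1.32  0.64  0.83]
```

Request:
drive_tool --increments '[{"slide":[-0.007,-0.005,0.06],"twist":[0,0,0],"gripper":-1},{"slide":[0,0,0.11],"twist":[0,0,0],"gripper":-1},{"slide":[0,0,0.11],"twist":[0,0,0],"gripper":-1},{"slide":[0,0,0.11],"twist":[0,0,0],"gripper":-1},{"slide":[0,0,0.11],"twist":[0,0,0],"gripper":-1},{"slide":[0,0,0.06],"twist":[0,0,0],"gripper":-1},{"slide":[0,0,0.02],"twist":[0,0,0],"gripper":-1},{"slide":[0,0,0],"twist":[0,0,0],"gripper":-1},{"slide":[0,0,0],"twist":[0,0,0],"gripper":1},{"slide":[0,0,0],"twist":[0,0,0],"gripper":1},{"slide":[0,0,0],"twist":[0,0,0],"gripper":1},{"slide":[0,0,0],"twist":[0,0,0],"gripper":1},{"slide":[0,0,0],"twist":[0,0,0],"gripper":1},{"slide":[0,0,0],"twist":[0,0,0],"gripper":1}]' --squeeze 70

```text
clock: 54.47
ee_pos: [0.5677, -0.0769, 0.037]
orientation: [-1.767, -1.758, -0.732]
wrist_force: [-0.3, -1.7, 5.5]
grip_width: 0.0519
finger_force: 72.9
```

Run:
```python
from kin import *
p,r,s=pose();print(p,s['grip_width'],s['finger_force'],s['wrist_force'])
Rd=tilt(np.radians(-20),np.pi/4)
path([(p+[0,-.06,.004],r),([.5,-.17,.36],r),([.5,-.17,.36],Rd),([.48,.33,.36],Rd),([.48,.33,.2],Rd)])
# centre of board in tool frame
print('centre in tool', r.inv().apply(np.array([.567,-.0475,.028])-p))
```

```text
[ 0.56771487 -0.07691862  0.03700609] 0.05192988879084907 72.92900562286377 [-0.25464607 -1.69243974  5.50531024]
twist [0. 0. 0.] slide(start frame) [-0.198  0.002 -0.226] (end frame) [-0.198  0.002 -0.226] margin 0.86 cost 0.0 q [-0.66  0.83  0.16  1.45  0.6   0.75]
twist [0. 0. 0.] slide(start frame) [ 1.008 -0.334 -1.248] (end frame) [ 1.008 -0.334 -1.248] margin 0.24 cost 0.0 q [-0.77  0.6   0.53  2.1   0.54  0.64]
twist [ 2.000e-03 -2.699e+00 -2.693e+00] slide(start frame) [0. 0. 0.] (end frame) [0. 0. 0.] margin 0.37 cost 0.0 q [-0.56 -0.39 -0.66  0.52  0.15 -0.15]
twist [0. 0. 0.] slide(start frame) [ 0.671  2.315 -0.671] (end frame) [ 0.671  2.315 -0.671] margin 0.34 cost 0.0 q [ 0.78  0.04 -0.24  0.89 -0.69  0.98]
twist [0. 0. 0.] slide(start frame) [0.566 0.    0.566] (end frame) [0.566 0.    0.566] margin 0.5 cost 0.0 q [ 0.78  0.14 -0.53  0.49 -0.69  0.98]
centre in tool [ 0.01447788 -0.0009014   0.02714138]
```

Request:
drive_tool --increments '[{"slide":[-0.03,0,-0.035],"twist":[0,0,0],"gripper":1},{"slide":[-0.056,0,-0.064],"twist":[0,0,0],"gripper":1},{"slide":[-0.056,0.001,-0.064],"twist":[0,0,0],"gripper":1},{"slide":[-0.056,0.001,-0.063],"twist":[0,0,0],"gripper":1},{"slide":[0,0,0],"twist":[0,0,0],"gripper":1},{"slide":[0.05,-0.014,-0.062],"twist":[0,0,0],"gripper":1},{"slide":[0.0958,-0.032,-0.1186],"twist":[0,0,0],"gripper":1},{"slide":[0.0958,-0.032,-0.1186],"twist":[0,0,0],"gripper":1},{"slide":[0.0958,-0.032,-0.1186],"twist":[0,0,0],"gripper":1},{"slide":[0.0958,-0.032,-0.1186],"twist":[0,0,0],"gripper":1},{"slide":[0.0958,-0.032,-0.1186],"twist":[0,0,0],"gripper":1},{"slide":[0.0958,-0.032,-0.1186],"twist":[0,0,0],"gripper":1},{"slide":[0.0958,-0.032,-0.1186],"twist":[0,0,0],"gripper":1},{"slide":[0.0958,-0.032,-0.1186],"twist":[0,0,0],"gripper":1},{"slide":[0.0958,-0.032,-0.1186],"twist":[0,0,0],"gripper":1},{"slide":[0.0958,-0.032,-0.1186],"twist":[0,0,0],"gripper":1},{"slide":[0,0,0],"twist":[0,0,0],"gripper":1}]'

```text
clock: 55.88
ee_pos: [0.4994, -0.1698, 0.3643]
orientation: [-1.769, -1.762, -0.732]
wrist_force: [-0.8, 0.1, -0.6]
grip_width: 0.0516
finger_force: 73.3
```

Request:
drive_tool --increments '[{"slide":[0,0,0],"twist":[0,-0.135,-0.1347],"gripper":1},{"slide":[0,0,0],"twist":[0,-0.135,-0.1347],"gripper":1},{"slide":[0,0,0],"twist":[0,-0.135,-0.1347],"gripper":1},{"slide":[0,0,0],"twist":[0,-0.135,-0.1347],"gripper":1},{"slide":[0,0,0],"twist":[0,-0.135,-0.1347],"gripper":1},{"slide":[0,0,0],"twist":[0,-0.135,-0.1347],"gripper":1},{"slide":[0,0,0],"twist":[0,-0.135,-0.1347],"gripper":1},{"slide":[0,0,0],"twist":[0,-0.135,-0.1347],"gripper":1},{"slide":[0,0,0],"twist":[0,-0.135,-0.1347],"gripper":1},{"slide":[0,0,0],"twist":[0,-0.135,-0.1347],"gripper":1},{"slide":[0,0,0],"twist":[0,-0.135,-0.1347],"gripper":1},{"slide":[0,0,0],"twist":[0,-0.135,-0.1347],"gripper":1},{"slide":[0,0,0],"twist":[0,-0.135,-0.1347],"gripper":1},{"slide":[0,0,0],"twist":[0,-0.135,-0.1347],"gripper":1},{"slide":[0,0,0],"twist":[0,-0.135,-0.1347],"gripper":1},{"slide":[0,0,0],"twist":[0,-0.135,-0.1347],"gripper":1},{"slide":[0,0,0],"twist":[0,-0.135,-0.1347],"gripper":1},{"slide":[0,0,0],"twist":[0,-0.135,-0.1347],"gripper":1},{"slide":[0,0,0],"twist":[0,-0.135,-0.1347],"gripper":1},{"slide":[0,0,0],"twist":[0,-0.135,-0.1347],"gripper":1}]'

```text
clock: 57.55
ee_pos: [0.4993, -0.1683, 0.3576]
orientation: [0.404, 2.328, -0.17]
wrist_force: [0.1, 0.3, -1.2]
grip_width: 0.0514
finger_force: 73.1
```

Run:
```python
from kin import *
p,r,s=pose();print(p,s['grip_width'],s['finger_force'],s['joints'].round(2))
Rd=tilt(np.radians(-20),np.pi/4)
path([([p[0],p[1],.36],Rd),([.48,.33,.36],Rd),([.48,.33,.14],Rd)])
```

```text
[ 0.49928345 -0.16826482  0.35760486] 0.05141751184061344 73.09973001480103 [-0.56 -0.39 -0.64  0.55  0.15 -0.16]
twist [ 0.004 -0.     0.009] slide(start frame) [-0.008 -0.    -0.008] (end frame) [-0.008 -0.    -0.008] margin 0.36 cost 0.0 q [-0.55 -0.39 -0.67  0.52  0.14 -0.15]
twist [0. 0. 0.] slide(start frame) [ 0.667  2.308 -0.667] (end frame) [ 0.667  2.308 -0.667] margin 0.34 cost 0.0 q [ 0.78  0.04 -0.24  0.89 -0.69  0.98]
twist [0. 0. 0.] slide(start frame) [0.778 0.    0.778] (end frame) [0.778 0.    0.778] margin 0.42 cost 0.0 q [ 0.78  0.22 -0.61  0.34 -0.69  0.98]
```

Request:
drive_tool --increments '[{"slide":[0.02,0.06,-0.02],"twist":[0.004,0,0.009],"gripper":1},{"slide":[0.036,0.125,-0.036],"twist":[0,0,0],"gripper":1},{"slide":[0.036,0.125,-0.036],"twist":[0,0,0],"gripper":1},{"slide":[0.036,0.125,-0.036],"twist":[0,0,0],"gripper":1},{"slide":[0.036,0.125,-0.036],"twist":[0,0,0],"gripper":1},{"slide":[0.036,0.125,-0.036],"twist":[0,0,0],"gripper":1},{"slide":[0.036,0.125,-0.036],"twist":[0,0,0],"gripper":1},{"slide":[0.036,0.125,-0.036],"twist":[0,0,0],"gripper":1},{"slide":[0.036,0.125,-0.036],"twist":[0,0,0],"gripper":1},{"slide":[0.036,0.125,-0.036],"twist":[0,0,0],"gripper":1},{"slide":[0.036,0.125,-0.036],"twist":[0,0,0],"gripper":1},{"slide":[0.036,0.125,-0.036],"twist":[0,0,0],"gripper":1},{"slide":[0.036,0.125,-0.036],"twist":[0,0,0],"gripper":1},{"slide":[0.036,0.125,-0.036],"twist":[0,0,0],"gripper":1},{"slide":[0.036,0.125,-0.036],"twist":[0,0,0],"gripper":1},{"slide":[0.036,0.125,-0.036],"twist":[0,0,0],"gripper":1},{"slide":[0.036,0.125,-0.036],"twist":[0,0,0],"gripper":1},{"slide":[0.036,0.125,-0.036],"twist":[0,0,0],"gripper":1},{"slide":[0.035,0.123,-0.035],"twist":[0,0,0],"gripper":1},{"slide":[0,0,0],"twist":[0,0,0],"gripper":1}]'

```text
clock: 59.22
ee_pos: [0.4817, 0.3333, 0.358]
orientation: [0.41, 2.331, -0.167]
wrist_force: [0.4, 0.4, -1.5]
grip_width: 0.0515
finger_force: 73.6
```

Request:
drive_tool --increments '[{"slide":[0.05,0,0.05],"twist":[0,0,0],"gripper":1},{"slide":[0.1,0,0.1],"twist":[0,0,0],"gripper":1},{"slide":[0.1,0,0.1],"twist":[0,0,0],"gripper":1},{"slide":[0.1,0,0.1],"twist":[0,0,0],"gripper":1},{"slide":[0.1,0,0.1],"twist":[0,0,0],"gripper":1},{"slide":[0.1,0,0.1],"twist":[0,0,0],"gripper":1},{"slide":[0.1,0,0.1],"twist":[0,0,0],"gripper":1},{"slide":[0.05,0,0.05],"twist":[0,0,0],"gripper":1},{"slide":[0.03,0,0.03],"twist":[0,0,0],"gripper":1},{"slide":[0,0,0],"twist":[0,0,0],"gripper":1},{"slide":[0,0,0],"twist":[0,0,0],"gripper":1}]'

```text
clock: 60.13
ee_pos: [0.4818, 0.3297, 0.1535]
orientation: [0.415, 2.328, -0.169]
wrist_force: [0.2, 0.2, -0.4]
grip_width: 0.0517
finger_force: 73.5
```

Run:
```python
from kin import *
p,r,s=pose();print(p,s['grip_width'],s['finger_force'],s['wrist_force'])
path([([.48,.33,.106],tilt(np.radians(-20),np.pi/4))])
im=bot.camera('side');cv2.imwrite('pics/s7.png',cv2.resize(im[300:480,200:480],None,fx=2.5,fy=2.5))
```

```text
[0.48178899 0.32968757 0.15350795] 0.05174456277712731 73.53951215744019 [ 0.16498831  0.22750993 -0.3755428 ]
twist [-0.002 -0.004 -0.007] slide(start frame) [ 0.174 -0.002  0.162] (end frame) [ 0.174 -0.002  0.162] margin 0.38 cost 0.0 q [ 0.78  0.27 -0.65  0.25 -0.69  0.98]
```

View pics/s7.png

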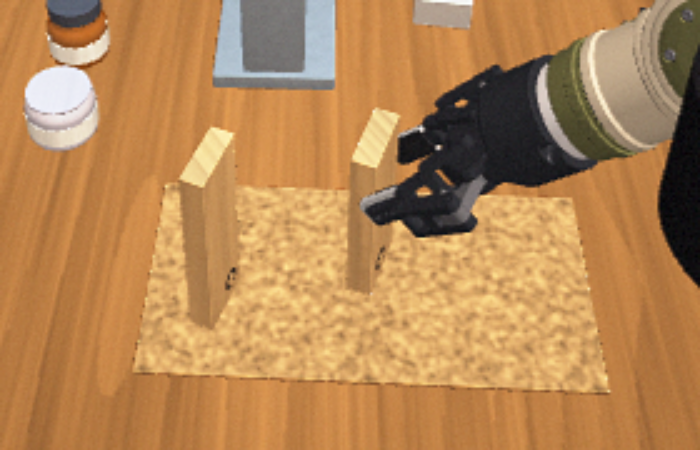

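The picture shows the middle board held upright (crop (370,205)) over the mat, well apart from the standing long board (crop (210,230)).

Request:
drive_tool --increments '[{"slide":[0.04,0,0.04],"twist":[-0.002,-0.004,-0.007],"gripper":1},{"slide":[0.06,0,0.06],"twist":[0,0,0],"gripper":1},{"slide":[0.04,0,0.035],"twist":[0,0,0],"gripper":1},{"slide":[0,0,0],"twist":[0,0,0],"gripper":1},{"slide":[0,0,0],"twist":[0,0,0],"gripper":1}]'

```text
clock: 60.6
ee_pos: [0.4815, 0.3306, 0.1156]
orientation: [0.41, 2.326, -0.168]
wrist_force: [-0.6, 0.9, -1.7]
grip_width: 0.0521
finger_force: 73.6
```

Request:
drive_tool --increments '[{"slide":[0.01,0,0.01],"twist":[0,0,0],"gripper":1},{"slide":[0,0,0],"twist":[0,0,0],"gripper":1}]'

```text
clock: 60.77
ee_pos: [0.4817, 0.3309, 0.113]
orientation: [0.411, 2.325, -0.167]
wrist_force: [0.1, -0.3, -0.8]
grip_width: 0.052
finger_force: 73.6
```

Request:
drive_tool --increments '[{"slide":[0.005,0,0.005],"twist":[0,0,0],"gripper":1},{"slide":[0,0,0],"twist":[0,0,0],"gripper":1}]'

```text
clock: 60.93
ee_pos: [0.4813, 0.3305, 0.1109]
orientation: [0.41, 2.326, -0.168]
wrist_force: [-0.4, -0.4, -2.4]
grip_width: 0.0521
finger_force: 73.6
```

Request:
drive_tool --increments '[{"slide":[0.004,0,0.004],"twist":[0,0,0],"gripper":1},{"slide":[0,0,0],"twist":[0,0,0],"gripper":1}]'

```text
clock: 61.1
ee_pos: [0.481, 0.3303, 0.1092]
orientation: [0.41, 2.327, -0.169]
wrist_force: [0.1, 0.2, -0.5]
grip_width: 0.052
finger_force: 73.6
```

Request:
drive_tool --increments '[{"slide":[0.004,0,0.004],"twist":[0,0,0],"gripper":1},{"slide":[0,0,0],"twist":[0,0,0],"gripper":1}]'

```text
clock: 61.27
ee_pos: [0.481, 0.3302, 0.1078]
orientation: [0.41, 2.327, -0.169]
wrist_force: [0.7, 0.5, -1.6]
grip_width: 0.0519
finger_force: 73.6
```

Request:
drive_tool --increments '[{"slide":[0.004,0,0.004],"twist":[0,0,0],"gripper":1},{"slide":[0,0,0],"twist":[0,0,0],"gripper":1}]'

```text
clock: 61.43
ee_pos: [0.4811, 0.3303, 0.1069]
orientation: [0.41, 2.326, -0.169]
wrist_force: [0.5, -0.1, -1.2]
grip_width: 0.0516
finger_force: 73.6
```

Request:
drive_tool --increments '[{"slide":[0.003,0,0.003],"twist":[0,0,0],"gripper":1},{"slide":[0,0,0],"twist":[0,0,0],"gripper":1}]'

```text
clock: 61.6
ee_pos: [0.4815, 0.3302, 0.1069]
orientation: [0.41, 2.325, -0.169]
wrist_force: [-1.3, -1.7, 3.8]
grip_width: 0.0517
finger_force: 73.9
```

Request:
drive_tool --increments '[{"slide":[0,0,0],"twist":[0,0,0],"gripper":-0.6},{"slide":[0,0,0],"twist":[0,0,0],"gripper":-1},{"slide":[0,0,0],"twist":[0,0,0],"gripper":-1},{"slide":[0,0,0],"twist":[0,0,0],"gripper":-1},{"slide":[0,0,0],"twist":[0,0,0],"gripper":-1},{"slide":[0,0,-0.04],"twist":[0,0,0],"gripper":-1},{"slide":[0,0,-0.08],"twist":[0,0,0],"gripper":-1},{"slide":[0,0,-0.12],"twist":[0,0,0],"gripper":-1},{"slide":[0,0,-0.12],"twist":[0,0,0],"gripper":-1},{"slide":[-0.08,0,-0.08],"twist":[0,0,0],"gripper":-1},{"slide":[-0.1,0,-0.1],"twist":[0,0,0],"gripper":-1},{"slide":[-0.1,0,-0.1],"twist":[0,0,0],"gripper":-1},{"slide":[-0.1,0,-0.1],"twist":[0,0,0],"gripper":-1},{"slide":[-0.1,0,-0.1],"twist":[0,0,0],"gripper":-1},{"slide":[-0.1,0,-0.1],"twist":[0,0,0],"gripper":-1},{"slide":[0,0,0],"twist":[0,0,0],"gripper":-1},{"slide":[0,0,0],"twist":[0,0,0],"gripper":-1}]'

```text
clock: 63.02
ee_pos: [0.4333, 0.3484, 0.3238]
orientation: [0.411, 2.324, -0.164]
wrist_force: [1.1, -0.1, -0.8]
grip_width: 0.0855
finger_force: 0.0
```

Run:
```python
from meas import *
p,r,s=pose();print(p)
v=measure('board_short')
g=place(np.array([[-.02,0,0]]),v)[0];print(g)
path([(p,down(v[2])),([.45,-.1,.34],down(v[2])),([g[0],g[1],.1],down(v[2])),([g[0],g[1],.015],down(v[2]))])
im=bot.camera('side');cv2.imwrite('pics/s8.png',cv2.resize(im[200:480,200:520],None,fx=2,fy=2))
```

```text
[0.43334067 0.34844773 0.32379064]
top [(0.59, [393.5, 224.9], 741)]
side [(0.87, [291.4, 237.3], 377)]
top fit [ 0.6431 -0.3276  1.5966  0.01  ] 6.8
both [ 0.6436 -0.327   1.6088  0.0113] 43.2
[ 0.64360241 -0.34761942  0.01      ]
twist [0.933 1.376 2.265] slide(start frame) [-0.017  0.008 -0.015] (end frame) [ 0.007  0.005 -0.022] margin 0.81 cost 0.0 q [ 0.54  0.27  0.19  1.49 -0.    2.08]
twist [0. 0. 0.] slide(start frame) [-2.244  0.025 -0.081] (end frame) [-2.244  0.025 -0.081] margin 0.86 cost 0.0 q [-0.39  0.08 -0.01  1.48  0.    1.15]
twist [0. 0. 0.] slide(start frame) [-1.263  0.936  1.2  ] (end frame) [-1.263  0.936  1.2  ] margin 0.92 cost 0.0 q [-0.6   0.69  0.33  1.21  0.    0.94]
twist [0. 0. 0.] slide(start frame) [0.    0.    0.425] (end frame) [0.    0.    0.425] margin 0.94 cost 0.0 q [-0.6   0.75  0.22  1.04  0.    0.94]
```

View pics/s8.png

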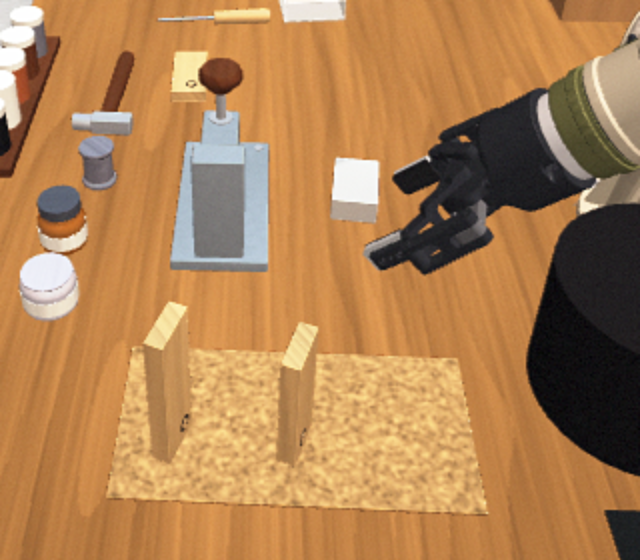

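Both boards stand free (crop (168,385) and (298,395)); the short board is undisturbed at crop (190,78).

Request:
drive_tool --increments '[{"slide":[0,0,0],"twist":[0.0519,0.0764,0.1258],"gripper":-1},{"slide":[0,0,0],"twist":[0.0519,0.0764,0.1258],"gripper":-1},{"slide":[0,0,0],"twist":[0.0519,0.0764,0.1258],"gripper":-1},{"slide":[0,0,0],"twist":[0.0519,0.0764,0.1258],"gripper":-1},{"slide":[0,0,0],"twist":[0.0519,0.0764,0.1258],"gripper":-1},{"slide":[0,0,0],"twist":[0.0519,0.0764,0.1258],"gripper":-1},{"slide":[0,0,0],"twist":[0.0519,0.0764,0.1258],"gripper":-1},{"slide":[0,0,0],"twist":[0.0519,0.0764,0.1258],"gripper":-1},{"slide":[0,0,0],"twist":[0.0519,0.0764,0.1258],"gripper":-1},{"slide":[0,0,0],"twist":[0.0519,0.0764,0.1258],"gripper":-1},{"slide":[0,0,0],"twist":[0.0519,0.0764,0.1258],"gripper":-1},{"slide":[0,0,0],"twist":[0.0519,0.0764,0.1258],"gripper":-1},{"slide":[0,0,0],"twist":[0.0519,0.0764,0.1258],"gripper":-1},{"slide":[0,0,0],"twist":[0.0519,0.0764,0.1258],"gripper":-1},{"slide":[0,0,0],"twist":[0.0519,0.0764,0.1258],"gripper":-1},{"slide":[0,0,0],"twist":[0.0519,0.0764,0.1258],"gripper":-1},{"slide":[0,0,0],"twist":[0.0519,0.0764,0.1258],"gripper":-1},{"slide":[0,0,0],"twist":[0.0519,0.0764,0.1258],"gripper":-1},{"slide":[0,0,0],"twist":[0,0,0],"gripper":-1}]'

```text
clock: 64.85
ee_pos: [0.4338, 0.3464, 0.3197]
orientation: [-2.197, -2.245, 0.0]
wrist_force: [-1.1, 0.1, -0.7]
grip_width: 0.0851
finger_force: 0.0
```

Request:
drive_tool --increments '[{"slide":[-0.08,0,-0.01],"twist":[0,0,0],"gripper":-1},{"slide":[-0.12,0,-0.01],"twist":[0,0,0],"gripper":-1},{"slide":[-0.12,0,-0.01],"twist":[0,0,0],"gripper":-1},{"slide":[-0.12,0,-0.01],"twist":[0,0,0],"gripper":-1},{"slide":[-0.12,0,-0.01],"twist":[0,0,0],"gripper":-1},{"slide":[-0.12,0,-0.01],"twist":[0,0,0],"gripper":-1},{"slide":[-0.12,0,-0.01],"twist":[0,0,0],"gripper":-1},{"slide":[-0.12,0,-0.01],"twist":[0,0,0],"gripper":-1},{"slide":[-0.12,0,0],"twist":[0,0,0],"gripper":-1},{"slide":[-0.12,0,0],"twist":[0,0,0],"gripper":-1},{"slide":[-0.12,0,0],"twist":[0,0,0],"gripper":-1},{"slide":[-0.12,0,0],"twist":[0,0,0],"gripper":-1},{"slide":[-0.12,0,0],"twist":[0,0,0],"gripper":-1},{"slide":[-0.12,0,0],"twist":[0,0,0],"gripper":-1},{"slide":[-0.12,0,0],"twist":[0,0,0],"gripper":-1},{"slide":[-0.12,0,0],"twist":[0,0,0],"gripper":-1},{"slide":[-0.12,0,0],"twist":[0,0,0],"gripper":-1},{"slide":[-0.12,0,0],"twist":[0,0,0],"gripper":-1},{"slide":[-0.12,0,0],"twist":[0,0,0],"gripper":-1},{"slide":[0,0,0],"twist":[0,0,0],"gripper":-1}]'

```text
clock: 66.52
ee_pos: [0.4446, -0.1034, 0.3354]
orientation: [2.194, 2.247, -0.001]
wrist_force: [0.4, -0.0, -0.6]
grip_width: 0.0854
finger_force: 0.0
```

Run:
```python
from kin import *
p,r,s=pose();print(p)
v=[.643,-.3275,1.5975,.01]
g=place(np.array([[-.022,0,0]]),np.array(v))[0];print(g)
path([([g[0],g[1],.09],down(v[2])),([g[0],g[1],.015],down(v[2]))])
```

```text
[ 0.44462299 -0.10338974  0.3353768 ]
[ 0.64358741 -0.34949216  0.01      ]
twist [-0.     0.001 -0.006] slide(start frame) [-1.253  0.965  1.228] (end frame) [-1.257  0.962  1.227] margin 0.93 cost 0.0 q [-0.61  0.7   0.32  1.19  0.    0.94]
twist [0. 0. 0.] slide(start frame) [0.    0.    0.375] (end frame) [0.    0.    0.375] margin 0.94 cost 0.0 q [-0.61  0.75  0.22  1.04  0.    0.94]
```

Request:
drive_tool --increments '[{"slide":[-0.05,0.037,0.045],"twist":[0,0,-0.006],"gripper":-1},{"slide":[-0.0928,0.0712,0.0908],"twist":[0,0,0],"gripper":-1},{"slide":[-0.0928,0.0712,0.0908],"twist":[0,0,0],"gripper":-1},{"slide":[-0.0928,0.0712,0.0908],"twist":[0,0,0],"gripper":-1},{"slide":[-0.0928,0.0712,0.0908],"twist":[0,0,0],"gripper":-1},{"slide":[-0.0928,0.0712,0.0908],"twist":[0,0,0],"gripper":-1},{"slide":[-0.0928,0.0712,0.0908],"twist":[0,0,0],"gripper":-1},{"slide":[-0.0928,0.0712,0.0908],"twist":[0,0,0],"gripper":-1},{"slide":[-0.0928,0.0712,0.0908],"twist":[0,0,0],"gripper":-1},{"slide":[-0.0928,0.0712,0.0908],"twist":[0,0,0],"gripper":-1},{"slide":[-0.0928,0.0712,0.0908],"twist":[0,0,0],"gripper":-1},{"slide":[-0.0928,0.0712,0.0908],"twist":[0,0,0],"gripper":-1},{"slide":[-0.0928,0.0712,0.0908],"twist":[0,0,0],"gripper":-1},{"slide":[-0.0928,0.0712,0.0908],"twist":[0,0,0],"gripper":-1},{"slide":[0,0,0],"twist":[0,0,0],"gripper":-1},{"slide":[0,0,0],"twist":[0,0,0],"gripper":-1}]'

```text
clock: 67.85
ee_pos: [0.6439, -0.3446, 0.0871]
orientation: [-2.184, -2.25, -0.001]
wrist_force: [0.5, 0.2, 0.9]
grip_width: 0.0857
finger_force: 0.0
```

Run:
```python
from kin import *
p,r,s=pose();print(p)
path([([.6436,-.3495,.015],down(1.5975))])
bot.camera('side');o=sil('side','board_short');print([(i['confidence'],i['pixel'],i['pixels'].sum()) for i in o])
```

```text
[ 0.64385594 -0.34459899  0.08706443]
twist [-0.006 -0.009  0.006] slide(start frame) [-0.026 -0.001  0.36 ] (end frame) [-0.024 -0.002  0.36 ] margin 0.94 cost 0.0 q [-0.61  0.75  0.22  1.04  0.    0.94]
[(0.78, [290.3, 238.9], np.int64(383)), (0.53, [349.3, 396.3], np.int64(1053))]
```

Request:
drive_tool --increments '[{"slide":[-0.024,-0.002,0.05],"twist":[-0.006,-0.009,0.006],"gripper":-1},{"slide":[0,0,0.1],"twist":[0,0,0],"gripper":-1},{"slide":[0,0,0.1],"twist":[0,0,0],"gripper":-1},{"slide":[0,0,0.07],"twist":[0,0,0],"gripper":-1},{"slide":[0,0,0.035],"twist":[0,0,0],"gripper":-1},{"slide":[0,0,0],"twist":[0,0,0],"gripper":-1},{"slide":[0,0,0],"twist":[0,0,0],"gripper":1},{"slide":[0,0,0],"twist":[0,0,0],"gripper":1},{"slide":[0,0,0],"twist":[0,0,0],"gripper":1},{"slide":[0,0,0],"twist":[0,0,0],"gripper":1},{"slide":[0,0,0],"twist":[0,0,0],"gripper":1},{"slide":[0,0,0],"twist":[0,0,0],"gripper":1}]' --squeeze 60

```text
clock: 68.95
ee_pos: [0.6457, -0.3513, 0.0233]
orientation: [2.186, 2.243, 0.003]
wrist_force: [-0.6, 1.1, 7.1]
grip_width: 0.0507
finger_force: 61.0
```

Run:
```python
from kin import *
p,r,s=pose();off=r.inv().apply(np.array([.643,-.3275,.01])-p);print(p,off,s['grip_width'],s['finger_force'])
Rt=down(1.5655);o=L['board_short'][1]
c=np.array([.5767,.0036])-(Rz(1.5655).apply([*o,0]))[:2]
# robot x reads 2.4 mm less than the camera's on the bed (seen with the middle board)
c=np.array([c[0]-.0024,c[1],0]);t=c-Rt.apply([off[0],0,0]);t[2]=p[2]+.018;print(t)
a=[t[0],t[1]-.07,.072];path([([p[0],p[1],.072],r),(a,Rt),([a[0],a[1],t[2]+.003],Rt),([t[0],t[1],t[2]+.003],Rt)])
```

```text
[ 0.64571518 -0.35134794  0.02326762] [ 0.02398069 -0.00220258  0.01312256] 0.05072976404673075 60.971831465139985
[ 0.57797168 -0.058401    0.04126762]
twist [0. 0. 0.] slide(start frame) [-0.001  0.002 -0.244] (end frame) [-0.001  0.002 -0.244] margin 0.95 cost 0.0 q [-0.61  0.71  0.29  1.14  0.    0.94]
twist [0.015 0.011 0.062] slide(start frame) [ 1.123 -0.31  -0.008] (end frame) [ 1.113 -0.345  0.   ] margin 0.85 cost 0.0 q [-0.35  0.45 -0.18  0.95 -0.    1.22]
twist [0. 0. 0.] slide(start frame) [0.    0.    0.139] (end frame) [0.    0.    0.139] margin 0.82 cost 0.0 q [-0.35  0.48 -0.21  0.89 -0.    1.22]
twist [0. 0. 0.] slide(start frame) [ 0.35  -0.002  0.   ] (end frame) [ 0.35  -0.002  0.   ] margin 0.79 cost 0.0 q [-0.24  0.46 -0.24  0.87 -0.    1.34]
```

Request:
drive_tool --increments '[{"slide":[0,0,0],"twist":[0,0,0],"gripper":-0.5},{"slide":[0,0,0],"twist":[0,0,0],"gripper":-1},{"slide":[0,0,0],"twist":[0,0,0],"gripper":-1},{"slide":[0,0,0],"twist":[0,0,0],"gripper":-1},{"slide":[0,0,0],"twist":[0,0,0],"gripper":-1}]'

```text
clock: 69.37
ee_pos: [0.6445, -0.3506, 0.0202]
orientation: [2.189, 2.246, 0.002]
wrist_force: [-2.0, -0.4, -0.2]
grip_width: 0.0857
finger_force: 0.0
```

Run:
```python
from kin import *
p,r,s=pose();print(p,s['wrist_force'],r.as_matrix().round(3)[2])
path([([.6436,-.3495,.014],down(1.5975))])
bot.camera('side');o=sil('side','board_short');print([(i['confidence'],i['pixel'],i['pixels'].sum()) for i in o])
if o: print(fit('board_short',{'side':o[0]['pixels']},[.643,-.3275,1.5975,.01],[0,1,2]))
```

```text
[ 0.6444797  -0.35064725  0.02019197] [-1.96323234 -0.39474516 -0.21600673] [-0.003  0.004 -1.   ]
twist [ 0.009  0.006 -0.002] slide(start frame) [ 0.006 -0.004  0.031] (end frame) [ 0.006 -0.004  0.031] margin 0.94 cost 0.0 q [-0.61  0.75  0.22  1.04  0.    0.94]
[(0.61, [293.0, 238.2], np.int64(394))]
(array([ 0.64988057, -0.3293197 ,  1.63525291,  0.01      ]), np.float64(16.151847805451236))
```

Request:
drive_tool --increments '[{"slide":[0.006,-0.002,0.015],"twist":[0.009,0.006,-0.002],"gripper":-1},{"slide":[0,0,0.017],"twist":[0,0,0],"gripper":-1},{"slide":[0,0,0],"twist":[0,0,0],"gripper":-1},{"slide":[0,0,0],"twist":[0,0,0],"gripper":1},{"slide":[0,0,0],"twist":[0,0,0],"gripper":1},{"slide":[0,0,0],"twist":[0,0,0],"gripper":1},{"slide":[0,0,0],"twist":[0,0,0],"gripper":1},{"slide":[0,0,0],"twist":[0,0,0],"gripper":1},{"slide":[0,0,0],"twist":[0,0,0],"gripper":1}]'

```text
clock: 70.22
ee_pos: [0.6445, -0.3497, 0.0144]
orientation: [2.191, 2.25, 0.0]
wrist_force: [-0.1, -0.8, 2.1]
grip_width: 0.0526
finger_force: 64.6
```

Run:
```python
from kin import *
p,r,s=pose();off=r.inv().apply(np.array([.645,-.3275,.01])-p);print(p,off,s['grip_width'],s['finger_force'])
Rt=down(1.5655);o=L['board_short'][1]
c=np.array([.5767,.0036])-(Rz(1.5655).apply([*o,0]))[:2]
c=np.array([c[0]-.0024,c[1],0]);t=c-Rt.apply([off[0],0,0]);t[2]=p[2]+.018;print(t)
a=[t[0],t[1]-.07,.072];path([([p[0],p[1],.072],r),(a,Rt),([a[0],a[1],t[2]+.003],Rt),([t[0],t[1],t[2]+.003],Rt)])
```

```text
[ 0.6444735  -0.34967968  0.01443809] [0.0221612  0.00111156 0.0044224 ] 0.05264665333749162 64.60049986839294
[ 0.57798131 -0.05658154  0.03243809]
twist [0. 0. 0.] slide(start frame) [-0.     0.    -0.288] (end frame) [-0.     0.    -0.288] margin 0.94 cost 0.0 q [-0.6   0.71  0.29  1.15 -0.    0.94]
twist [0.002 0.001 0.064] slide(start frame) [ 1.124e+00 -3.030e-01 -1.000e-03] (end frame) [ 1.114 -0.338  0.   ] margin 0.85 cost 0.0 q [-0.35  0.45 -0.18  0.94 -0.    1.23]
twist [0. 0. 0.] slide(start frame) [0.    0.    0.183] (end frame) [0.    0.    0.183] margin 0.81 cost 0.0 q [-0.35  0.48 -0.22  0.87 -0.    1.23]
twist [0. 0. 0.] slide(start frame) [ 0.35  -0.002  0.   ] (end frame) [ 0.35  -0.002  0.   ] margin 0.78 cost 0.0 q [-0.23  0.47 -0.25  0.85 -0.    1.34]
```

Request:
drive_tool --increments '[{"slide":[0,0,-0.05],"twist":[0,0,0],"gripper":1},{"slide":[0,0,-0.11],"twist":[0,0,0],"gripper":1},{"slide":[0,0,-0.13],"twist":[0,0,0.064],"gripper":1},{"slide":[0.07,-0.02,0],"twist":[0,0,0],"gripper":1},{"slide":[0.125,-0.035,0],"twist":[0,0,0],"gripper":1},{"slide":[0.125,-0.035,0],"twist":[0,0,0],"gripper":1},{"slide":[0.125,-0.035,0],"twist":[0,0,0],"gripper":1},{"slide":[0.125,-0.035,0],"twist":[0,0,0],"gripper":1},{"slide":[0.125,-0.035,0],"twist":[0,0,0],"gripper":1},{"slide":[0.125,-0.035,0],"twist":[0,0,0],"gripper":1},{"slide":[0.125,-0.035,0],"twist":[0,0,0],"gripper":1},{"slide":[0.125,-0.035,0],"twist":[0,0,0],"gripper":1},{"slide":[0.119,-0.038,0],"twist":[0,0,0],"gripper":1},{"slide":[0,0,0],"twist":[0,0,0],"gripper":1},{"slide":[0,0,0],"twist":[0,0,0],"gripper":1}]'

```text
clock: 71.47
ee_pos: [0.5774, -0.11, 0.0724]
orientation: [2.225, 2.218, -0.001]
wrist_force: [-0.1, -0.3, -0.1]
grip_width: 0.0522
finger_force: 64.3
```

Run:
```python
from kin import *
p,r,s=pose();print(p,s['grip_width'],s['finger_force'])
Rt=down(1.5655)
path([([.578,-.1116,.0325],Rt)])
```

```text
[ 0.57737087 -0.10997329  0.07240907] 0.05217481749030497 64.34188842773438
twist [-0.     0.001  0.004] slide(start frame) [-0.008  0.003  0.2  ] (end frame) [-0.008  0.003  0.2  ] margin 0.8 cost 0.0 q [-0.32  0.48 -0.23  0.86 -0.    1.25]
```

Request:
drive_tool --increments '[{"slide":[-0.008,0.003,0.06],"twist":[0,0,0],"gripper":1},{"slide":[0,0,0.07],"twist":[0,0,0],"gripper":1},{"slide":[0,0,0.05],"twist":[0,0,0],"gripper":1},{"slide":[0,0,0.02],"twist":[0,0,0],"gripper":1},{"slide":[0,0,0],"twist":[0,0,0],"gripper":1},{"slide":[0,0,0],"twist":[0,0,0],"gripper":-0.5},{"slide":[0,0,0],"twist":[0,0,0],"gripper":-1},{"slide":[0,0,0],"twist":[0,0,0],"gripper":-1},{"slide":[0,0,0],"twist":[0,0,0],"gripper":-1},{"slide":[-0.03,0,-0.01],"twist":[0,0,0],"gripper":-1},{"slide":[-0.04,0,0],"twist":[0,0,0],"gripper":-1},{"slide":[0,0,0],"twist":[0,0,0],"gripper":-1},{"slide":[0,0,0],"twist":[0,0,0],"gripper":1},{"slide":[0,0,0],"twist":[0,0,0],"gripper":1},{"slide":[0,0,0],"twist":[0,0,0],"gripper":1},{"slide":[0,0,0],"twist":[0,0,0],"gripper":1},{"slide":[0,0,0],"twist":[0,0,0],"gripper":1}]' --squeeze 45

```text
clock: 72.88
ee_pos: [0.5785, -0.1269, 0.0342]
orientation: [2.227, 2.215, 0.0]
wrist_force: [0.0, -0.0, 2.7]
grip_width: 0.0524
finger_force: 47.5
```

Run:
```python
from kin import *
p,r,s=pose();print(p,s['grip_width'],s['finger_force'],s['wrist_force'])
path([([.578,p[1]+.053,p[2]+.002],down(1.5655))])
```

```text
[ 0.57853517 -0.12690696  0.03416325] 0.052439553334435084 47.51908779144287 [ 0.03708812 -0.04750705  2.71220705]
twist [0.001 0.001 0.   ] slide(start frame) [ 0.265 -0.004 -0.01 ] (end frame) [ 0.265 -0.004 -0.01 ] margin 0.78 cost 0.0 q [-0.26  0.47 -0.25  0.86 -0.    1.31]
```

Request:
drive_tool --increments '[{"slide":[0,-0.002,-0.006],"twist":[0,0,0],"gripper":1},{"slide":[0.05,-0.001,0],"twist":[0,0,0],"gripper":1},{"slide":[0.07,-0.001,0],"twist":[0,0,0],"gripper":1},{"slide":[0.07,0,0],"twist":[0,0,0],"gripper":1},{"slide":[0.06,0,0],"twist":[0,0,0],"gripper":1},{"slide":[0.029,0,0],"twist":[0,0,0],"gripper":1},{"slide":[0,0,0.006],"twist":[0,0,0],"gripper":1},{"slide":[0,0,0],"twist":[0,0,0],"gripper":1}]'

```text
clock: 73.55
ee_pos: [0.578, -0.0698, 0.0342]
orientation: [2.225, 2.217, 0.001]
wrist_force: [-0.9, 0.7, 2.1]
grip_width: 0.0526
finger_force: 47.4
```

Request:
drive_tool --increments '[{"slide":[0,0,0],"twist":[0,0,0],"gripper":-0.5},{"slide":[0,0,0],"twist":[0,0,0],"gripper":-1},{"slide":[0,0,0],"twist":[0,0,0],"gripper":-1},{"slide":[0,0,0],"twist":[0,0,0],"gripper":-1},{"slide":[-0.05,0,-0.01],"twist":[0,0,0],"gripper":-1},{"slide":[-0.1,0,-0.05],"twist":[0,0,0],"gripper":-1},{"slide":[-0.1,0,-0.1],"twist":[0,0,0],"gripper":-1},{"slide":[-0.05,0,-0.15],"twist":[0,0,0],"gripper":-1},{"slide":[-0.1,-0.1,-0.15],"twist":[0,0,0],"gripper":-1},{"slide":[-0.15,-0.1,0],"twist":[0,0,0],"gripper":-1},{"slide":[-0.15,-0.1,0],"twist":[0,0,0],"gripper":-1},{"slide":[-0.15,-0.1,0],"twist":[0,0,0],"gripper":-1},{"slide":[-0.15,-0.1,0],"twist":[0,0,0],"gripper":-1},{"slide":[-0.15,-0.1,0],"twist":[0,0,0],"gripper":-1},{"slide":[-0.05,-0.1,0],"twist":[0,0,0],"gripper":-1},{"slide":[0,0,0],"twist":[0,0,0],"gripper":-1}]'

```text
clock: 74.88
ee_pos: [0.433, -0.3135, 0.126]
orientation: [-2.234, -2.208, 0.003]
wrist_force: [-0.4, 0.4, 0.3]
grip_width: 0.0849
finger_force: 0.0
```

```bash
python3 look2.py board_short; python3 -c "
from h import *
plan([.577,.0032,.275],down(1.566))"
```

```text
-21.33333333333333 57.66666666666667 board [ 0.5804 -0.0354  1.5568  0.028 ] 1.4 ring-axis mm [ 0.3 -0.9]
t 75.0 twist total(units) [ 0.001  0.001 -0.004] slide after twist [ 1.574  0.696 -0.744] j [-0.77  0.3  -0.26  1.01  0.    0.81]
```

Ring within 1 mm of the axis. Punch.

Request:
drive_tool --increments '[{"slide":[0,0,-0.15],"twist":[0,0,-0.004],"gripper":1},{"slide":[0,0,-0.15],"twist":[0,0,0],"gripper":1},{"slide":[0,0,-0.15],"twist":[0,0,0],"gripper":1},{"slide":[0,0,-0.15],"twist":[0,0,0],"gripper":1},{"slide":[0,0,-0.144],"twist":[0,0,0],"gripper":1},{"slide":[0.143,0.0633,0],"twist":[0,0,0],"gripper":1},{"slide":[0.143,0.0633,0],"twist":[0,0,0],"gripper":1},{"slide":[0.143,0.0633,0],"twist":[0,0,0],"gripper":1},{"slide":[0.143,0.0633,0],"twist":[0,0,0],"gripper":1},{"slide":[0.143,0.0633,0],"twist":[0,0,0],"gripper":1},{"slide":[0.143,0.0633,0],"twist":[0,0,0],"gripper":1},{"slide":[0.143,0.0633,0],"twist":[0,0,0],"gripper":1},{"slide":[0.143,0.0633,0],"twist":[0,0,0],"gripper":1},{"slide":[0.143,0.0633,0],"twist":[0,0,0],"gripper":1},{"slide":[0.143,0.0633,0],"twist":[0,0,0],"gripper":1},{"slide":[0.143,0.0633,0],"twist":[0,0,0],"gripper":1},{"slide":[0,0,0],"twist":[0,0,0],"gripper":1},{"slide":[0,0,0],"twist":[0,0,0],"gripper":1}]'

```text
clock: 76.53
ee_pos: [0.5774, 0.0066, 0.2743]
orientation: [2.219, 2.223, -0.0]
wrist_force: [-0.8, -0.4, -0.4]
grip_width: -0.0003
finger_force: 0.0
```

Request:
drive_tool --increments '[{"slide":[0,0,0.05],"twist":[0,0,0],"gripper":1},{"slide":[0,0,0.05],"twist":[0,0,0],"gripper":1},{"slide":[0,0,0.04],"twist":[0,0,0],"gripper":1},{"slide":[0,0,0.03],"twist":[0,0,0],"gripper":1},{"slide":[0,0,0.03],"twist":[0,0,0],"gripper":1},{"slide":[0,0,0.02],"twist":[0,0,0],"gripper":1},{"slide":[0,0,0.02],"twist":[0,0,0],"gripper":1},{"slide":[0,0,0],"twist":[0,0,0],"gripper":1}]'

```text
clock: 77.2
ee_pos: [0.5765, 0.0032, 0.2263]
orientation: [2.226, 2.217, -0.001]
wrist_force: [-2.6, -0.9, 5.4]
grip_width: -0.0001
finger_force: 2.6
```

Request:
drive_tool --increments '[{"slide":[0,0,0.008],"twist":[0,0,0],"gripper":1},{"slide":[0,0,0],"twist":[0,0,0],"gripper":1}]'

```text
clock: 77.37
ee_pos: [0.5765, 0.0032, 0.226]
orientation: [2.225, 2.216, -0.001]
wrist_force: [-3.3, -0.9, 6.6]
grip_width: -0.0001
finger_force: 3.6
```

Request:
drive_tool --increments '[{"slide":[0,0,0.005],"twist":[0,0,0],"gripper":1},{"slide":[0,0,0],"twist":[0,0,0],"gripper":1}]'

```text
clock: 77.53
ee_pos: [0.5765, 0.0033, 0.2259]
orientation: [2.224, 2.216, -0.0]
wrist_force: [-4.5, -0.9, 12.2]
grip_width: -0.0002
finger_force: 5.9
```

Request:
drive_tool --increments '[{"slide":[0,0,-0.06],"twist":[0,0,0],"gripper":1},{"slide":[0,0,-0.12],"twist":[0,0,0],"gripper":1},{"slide":[0,0,-0.14],"twist":[0,0,0],"gripper":1},{"slide":[-0.1,0,0],"twist":[0,0,0],"gripper":-1},{"slide":[-0.14,0,0],"twist":[0,0,0],"gripper":-1},{"slide":[-0.14,0,0],"twist":[0,0,0],"gripper":-1},{"slide":[-0.14,0,0],"twist":[0,0,0],"gripper":-1},{"slide":[-0.14,0,0],"twist":[0,0,0],"gripper":-1},{"slide":[-0.1,0,0],"twist":[0,0,0],"gripper":-1},{"slide":[0,0,0],"twist":[0,0.157,0],"gripper":-1},{"slide":[0,0,0],"twist":[0,0.157,0],"gripper":-1},{"slide":[0,0,0],"twist":[0,0.157,0],"gripper":-1},{"slide":[0,0,0],"twist":[0,0.157,0],"gripper":-1},{"slide":[0,0,0],"twist":[0,0.157,0],"gripper":-1},{"slide":[0,0,0],"twist":[0,0.157,0],"gripper":-1},{"slide":[0,0,0],"twist":[0,0.157,0],"gripper":-1},{"slide":[0,0,0],"twist":[0,0.157,0],"gripper":-1},{"slide":[0,0,0],"twist":[0,0.157,0],"gripper":-1},{"slide":[0,0,0],"twist":[0,0.157,0],"gripper":-1}]'

```text
clock: 79.12
ee_pos: [0.5764, -0.1489, 0.2879]
orientation: [-1.763, -1.756, -0.734]
wrist_force: [-0.2, -0.3, -1.0]
grip_width: 0.0852
finger_force: 0.0
```

Request:
drive_tool --increments '[{"slide":[0,0,0],"twist":[0,0,0],"gripper":-1},{"slide":[-0.06,0,0.06],"twist":[0,0,0],"gripper":-1},{"slide":[-0.1,0,0.1],"twist":[0,0,0],"gripper":-1},{"slide":[-0.1,0,0.1],"twist":[0,0,0],"gripper":-1},{"slide":[-0.1,0,0.1],"twist":[0,0,0],"gripper":-1},{"slide":[-0.1,0,0.1],"twist":[0,0,0],"gripper":-1},{"slide":[-0.1,0,0.1],"twist":[0,0,0],"gripper":-1},{"slide":[-0.04,0,0.04],"twist":[0,0,0],"gripper":-1},{"slide":[0,0,0],"twist":[0,0,0],"gripper":-1},{"slide":[0,0,0],"twist":[0,0,0],"gripper":-1}]'

```text
clock: 79.95
ee_pos: [0.5764, -0.148, 0.1191]
orientation: [-1.764, -1.758, -0.73]
wrist_force: [0.0, -0.0, 1.1]
grip_width: 0.0854
finger_force: 0.0
```

Run:
```python
from kin import *
p,r,s=pose();print(p)
Rt=tilt(np.radians(90-.4),np.pi/4)*Rz(np.pi)
g=np.array([.578,-.0348-.027,.0355]);print(g)
path([(g,Rt)])
```

```text
[ 0.57641072 -0.14798471  0.11909321]
[ 0.578  -0.0618  0.0355]
twist [-0.005  0.002  0.005] slide(start frame) [0.01  0.007 0.6  ] (end frame) [0.009 0.005 0.6  ] margin 0.76 cost 0.0 q [-0.55  0.77  0.04  1.32  0.65  0.86]
```

Request:
drive_tool --increments '[{"slide":[0.009,0.006,0.06],"twist":[-0.005,0.002,0.005],"gripper":-1},{"slide":[0,0,0.11],"twist":[0,0,0],"gripper":-1},{"slide":[0,0,0.11],"twist":[0,0,0],"gripper":-1},{"slide":[0,0,0.11],"twist":[0,0,0],"gripper":-1},{"slide":[0,0,0.11],"twist":[0,0,0],"gripper":-1},{"slide":[0,0,0.07],"twist":[0,0,0],"gripper":-1},{"slide":[0,0,0.03],"twist":[0,0,0],"gripper":-1},{"slide":[0,0,0],"twist":[0,0,0],"gripper":-1},{"slide":[0,0,0],"twist":[0,0,0],"gripper":1},{"slide":[0,0,0],"twist":[0,0,0],"gripper":1},{"slide":[0,0,0],"twist":[0,0,0],"gripper":1},{"slide":[0,0,0],"twist":[0,0,0],"gripper":1},{"slide":[0,0,0],"twist":[0,0,0],"gripper":1},{"slide":[0,0,0],"twist":[0,0,0],"gripper":1}]' --squeeze 70

```text
clock: 81.12
ee_pos: [0.5792, -0.0636, 0.0364]
orientation: [-1.769, -1.755, -0.735]
wrist_force: [0.2, -1.7, 5.7]
grip_width: 0.0519
finger_force: 73.2
```

Run:
```python
from kin import *
p,r,s=pose();print(p,s['grip_width'],s['finger_force'],s['wrist_force'])
Rd=tilt(np.radians(-20),np.pi/4)
path([(p+[0,-.06,.004],r),([.5,-.17,.36],r),([.5,-.17,.36],Rd),([.37,.325,.36],Rd),([.37,.325,.1],Rd)])
print('TCP z standing', .004+.060+(-.0348-p[1]))
```

```text
[ 0.57920675 -0.06357131  0.03641391] 0.051866078925103185 73.22517110500485 [ 0.16338855 -1.74633421  5.73835003]
twist [0. 0. 0.] slide(start frame) [-0.198  0.003 -0.226] (end frame) [-0.198  0.003 -0.226] margin 0.85 cost 0.0 q [-0.63  0.83  0.17  1.43  0.61  0.78]
twist [0. 0. 0.] slide(start frame) [ 0.964 -0.39  -1.298] (end frame) [ 0.964 -0.39  -1.298] margin 0.24 cost 0.0 q [-0.77  0.6   0.52  2.1   0.54  0.64]
twist [ 0.005 -2.699 -2.701] slide(start frame) [0. 0. 0.] (end frame) [0. 0. 0.] margin 0.37 cost 0.0 q [-0.56 -0.39 -0.66  0.52  0.15 -0.15]
twist [0. 0. 0.] slide(start frame) [ 1.03   2.103 -1.03 ] (end frame) [ 1.03   2.103 -1.03 ] margin 0.31 cost 0.0 q [ 0.96 -0.05 -0.31  1.05 -0.75  1.2 ]
twist [0. 0. 0.] slide(start frame) [0.919 0.    0.919] (end frame) [0.919 0.    0.919] margin 0.28 cost 0.0 q [ 0.96  0.2  -0.75  0.37 -0.75  1.2 ]
TCP z standing 0.09277131455973546
```

Request:
drive_tool --increments '[{"slide":[-0.03,0,-0.035],"twist":[0,0,0],"gripper":1},{"slide":[-0.056,0.001,-0.064],"twist":[0,0,0],"gripper":1},{"slide":[-0.056,0.001,-0.064],"twist":[0,0,0],"gripper":1},{"slide":[-0.056,0.001,-0.063],"twist":[0,0,0],"gripper":1},{"slide":[0,0,0],"twist":[0,0,0],"gripper":1},{"slide":[0.05,-0.02,-0.067],"twist":[0,0,0],"gripper":1},{"slide":[0.0914,-0.037,-0.1231],"twist":[0,0,0],"gripper":1},{"slide":[0.0914,-0.037,-0.1231],"twist":[0,0,0],"gripper":1},{"slide":[0.0914,-0.037,-0.1231],"twist":[0,0,0],"gripper":1},{"slide":[0.0914,-0.037,-0.1231],"twist":[0,0,0],"gripper":1},{"slide":[0.0914,-0.037,-0.1231],"twist":[0,0,0],"gripper":1},{"slide":[0.0914,-0.037,-0.1231],"twist":[0,0,0],"gripper":1},{"slide":[0.0914,-0.037,-0.1231],"twist":[0,0,0],"gripper":1},{"slide":[0.0914,-0.037,-0.1231],"twist":[0,0,0],"gripper":1},{"slide":[0.0914,-0.037,-0.1231],"twist":[0,0,0],"gripper":1},{"slide":[0.0914,-0.037,-0.1231],"twist":[0,0,0],"gripper":1},{"slide":[0,0,0],"twist":[0,0,0],"gripper":1}]'

```text
clock: 82.53
ee_pos: [0.4993, -0.1699, 0.3644]
orientation: [-1.771, -1.759, -0.735]
wrist_force: [0.1, -0.1, -1.1]
grip_width: 0.052
finger_force: 73.1
```

Request:
drive_tool --increments '[{"slide":[0,0,0],"twist":[0,-0.135,-0.135],"gripper":1},{"slide":[0,0,0],"twist":[0,-0.135,-0.135],"gripper":1},{"slide":[0,0,0],"twist":[0,-0.135,-0.135],"gripper":1},{"slide":[0,0,0],"twist":[0,-0.135,-0.135],"gripper":1},{"slide":[0,0,0],"twist":[0,-0.135,-0.135],"gripper":1},{"slide":[0,0,0],"twist":[0,-0.135,-0.135],"gripper":1},{"slide":[0,0,0],"twist":[0,-0.135,-0.135],"gripper":1},{"slide":[0,0,0],"twist":[0,-0.135,-0.135],"gripper":1},{"slide":[0,0,0],"twist":[0,-0.135,-0.135],"gripper":1},{"slide":[0,0,0],"twist":[0,-0.135,-0.135],"gripper":1},{"slide":[0,0,0],"twist":[0,-0.135,-0.135],"gripper":1},{"slide":[0,0,0],"twist":[0,-0.135,-0.135],"gripper":1},{"slide":[0,0,0],"twist":[0,-0.135,-0.135],"gripper":1},{"slide":[0,0,0],"twist":[0,-0.135,-0.135],"gripper":1},{"slide":[0,0,0],"twist":[0,-0.135,-0.135],"gripper":1},{"slide":[0,0,0],"twist":[0,-0.135,-0.135],"gripper":1},{"slide":[0,0,0],"twist":[0,-0.135,-0.135],"gripper":1},{"slide":[0,0,0],"twist":[0,-0.135,-0.135],"gripper":1},{"slide":[0,0,0],"twist":[0,-0.135,-0.135],"gripper":1},{"slide":[0,0,0],"twist":[0,-0.135,-0.135],"gripper":1}]'

```text
clock: 84.2
ee_pos: [0.4993, -0.1682, 0.3581]
orientation: [0.405, 2.326, -0.169]
wrist_force: [0.9, -1.0, -1.5]
grip_width: 0.0519
finger_force: 72.9
```

Run:
```python
from kin import *
p,r,s=pose();print(p,s['grip_width'],s['finger_force'],s['joints'].round(2))
Rd=tilt(np.radians(-20),np.pi/4)
path([([.37,.325,.36],Rd),([.37,.325,.13],Rd)])
```

```text
[ 0.4992808  -0.16824726  0.35808193] 0.05188352991414104 72.93670078273863 [-0.56 -0.39 -0.64  0.55  0.15 -0.16]
twist [0.004 0.003 0.007] slide(start frame) [ 1.01   2.102 -1.03 ] (end frame) [ 1.019  2.096 -1.033] margin 0.3 cost 0.0 q [ 0.96 -0.05 -0.31  1.05 -0.75  1.2 ]
twist [0. 0. 0.] slide(start frame) [0.813 0.    0.813] (end frame) [0.813 0.    0.813] margin 0.32 cost 0.0 q [ 0.96  0.15 -0.71  0.45 -0.75  1.2 ]
```

Request:
drive_tool --increments '[{"slide":[0.03,0.062,-0.03],"twist":[0.004,0.003,0.007],"gripper":1},{"slide":[0.055,0.113,-0.0557],"twist":[0,0,0],"gripper":1},{"slide":[0.055,0.113,-0.0557],"twist":[0,0,0],"gripper":1},{"slide":[0.055,0.113,-0.0557],"twist":[0,0,0],"gripper":1},{"slide":[0.055,0.113,-0.0557],"twist":[0,0,0],"gripper":1},{"slide":[0.055,0.113,-0.0557],"twist":[0,0,0],"gripper":1},{"slide":[0.055,0.113,-0.0557],"twist":[0,0,0],"gripper":1},{"slide":[0.055,0.113,-0.0557],"twist":[0,0,0],"gripper":1},{"slide":[0.055,0.113,-0.0557],"twist":[0,0,0],"gripper":1},{"slide":[0.055,0.113,-0.0557],"twist":[0,0,0],"gripper":1},{"slide":[0.055,0.113,-0.0557],"twist":[0,0,0],"gripper":1},{"slide":[0.055,0.113,-0.0557],"twist":[0,0,0],"gripper":1},{"slide":[0.055,0.113,-0.0557],"twist":[0,0,0],"gripper":1},{"slide":[0.055,0.113,-0.0557],"twist":[0,0,0],"gripper":1},{"slide":[0.055,0.113,-0.0557],"twist":[0,0,0],"gripper":1},{"slide":[0.055,0.113,-0.0557],"twist":[0,0,0],"gripper":1},{"slide":[0.055,0.113,-0.0557],"twist":[0,0,0],"gripper":1},{"slide":[0.055,0.113,-0.0557],"twist":[0,0,0],"gripper":1},{"slide":[0.055,0.113,-0.0557],"twist":[0,0,0],"gripper":1},{"slide":[0,0,0],"twist":[0,0,0],"gripper":1}]'

```text
clock: 85.87
ee_pos: [0.3709, 0.3284, 0.3605]
orientation: [0.41, 2.331, -0.167]
wrist_force: [0.8, 0.3, -0.9]
grip_width: 0.0519
finger_force: 73.4
```

Request:
drive_tool --increments '[{"slide":[0.05,0,0.05],"twist":[0,0,0],"gripper":1},{"slide":[0.1,0,0.1],"twist":[0,0,0],"gripper":1},{"slide":[0.1,0,0.1],"twist":[0,0,0],"gripper":1},{"slide":[0.1,0,0.1],"twist":[0,0,0],"gripper":1},{"slide":[0.1,0,0.1],"twist":[0,0,0],"gripper":1},{"slide":[0.1,0,0.1],"twist":[0,0,0],"gripper":1},{"slide":[0.1,0,0.1],"twist":[0,0,0],"gripper":1},{"slide":[0.08,0,0.08],"twist":[0,0,0],"gripper":1},{"slide":[0.05,0,0.05],"twist":[0,0,0],"gripper":1},{"slide":[0,0,0],"twist":[0,0,0],"gripper":1},{"slide":[0,0,0],"twist":[0,0,0],"gripper":1}]'

```text
clock: 86.78
ee_pos: [0.3709, 0.3242, 0.1407]
orientation: [0.414, 2.33, -0.171]
wrist_force: [0.1, 0.4, -0.2]
grip_width: 0.0513
finger_force: 73.3
```

Run:
```python
from kin import *
p,r,s=pose();print(p,s['grip_width'],s['finger_force'],s['wrist_force'])
path([([.37,.325,.0975],tilt(np.radians(-20),np.pi/4))])
im=bot.camera('side');cv2.imwrite('pics/s9.png',cv2.resize(im[300:480,200:480],None,fx=2.5,fy=2.5))
```

```text
[0.37086546 0.32418148 0.14066292] 0.051284044642526866 73.29617239069194 [ 0.07369209  0.4494186  -0.22017988]
twist [-0.004 -0.007 -0.003] slide(start frame) [0.156 0.002 0.149] (end frame) [0.156 0.002 0.149] margin 0.28 cost 0.0 q [ 0.96  0.21 -0.75  0.36 -0.75  1.2 ]
```

View pics/s9.png

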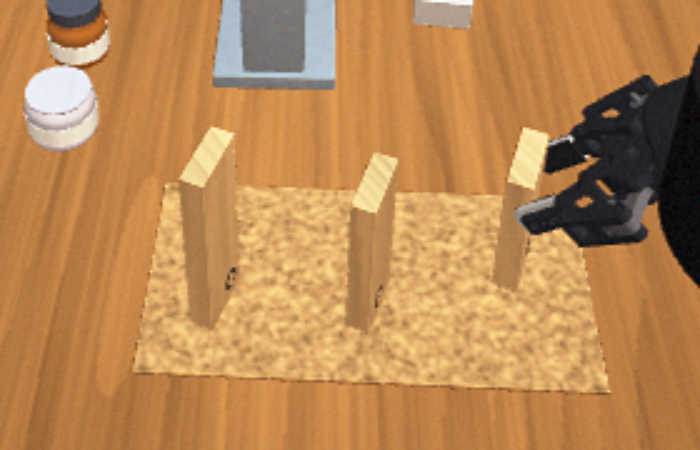

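The picture shows the short board held upright (crop (522,210)) over the mat, clear of the other two standing boards.

Request:
drive_tool --increments '[{"slide":[0.04,0,0.04],"twist":[-0.004,-0.007,-0.003],"gripper":1},{"slide":[0.06,0,0.06],"twist":[0,0,0],"gripper":1},{"slide":[0.05,0.002,0.045],"twist":[0,0,0],"gripper":1},{"slide":[0,0,0],"twist":[0,0,0],"gripper":1},{"slide":[0,0,0],"twist":[0,0,0],"gripper":1}]'

```text
clock: 87.25
ee_pos: [0.3711, 0.3262, 0.1006]
orientation: [0.411, 2.325, -0.167]
wrist_force: [0.3, -0.5, -1.6]
grip_width: 0.0515
finger_force: 73.3
```

Request:
drive_tool --increments '[{"slide":[0.005,0,0.005],"twist":[0,0,0],"gripper":1},{"slide":[0,0,0],"twist":[0,0,0],"gripper":1}]'

```text
clock: 87.42
ee_pos: [0.3715, 0.3268, 0.0997]
orientation: [0.412, 2.324, -0.164]
wrist_force: [0.2, 0.9, -0.7]
grip_width: 0.0517
finger_force: 73.3
```

Request:
drive_tool --increments '[{"slide":[0.004,0,0.004],"twist":[0,0,0],"gripper":1},{"slide":[0,0,0],"twist":[0,0,0],"gripper":1}]'

```text
clock: 87.58
ee_pos: [0.3711, 0.3263, 0.0978]
orientation: [0.412, 2.325, -0.166]
wrist_force: [0.5, -0.2, -1.0]
grip_width: 0.0518
finger_force: 73.3
```

Request:
drive_tool --increments '[{"slide":[0.003,0,0.003],"twist":[0,0,0],"gripper":1},{"slide":[0,0,0],"twist":[0,0,0],"gripper":1}]'

```text
clock: 87.75
ee_pos: [0.3709, 0.326, 0.0964]
orientation: [0.411, 2.325, -0.167]
wrist_force: [-0.4, 0.4, -1.9]
grip_width: 0.0517
finger_force: 73.3
```

Request:
drive_tool --increments '[{"slide":[0.004,0,0.004],"twist":[0,0,0],"gripper":1},{"slide":[0,0,0],"twist":[0,0,0],"gripper":1}]'

```text
clock: 87.92
ee_pos: [0.3708, 0.3259, 0.095]
orientation: [0.411, 2.326, -0.167]
wrist_force: [-0.6, 0.2, -0.2]
grip_width: 0.0518
finger_force: 73.3
```

Request:
drive_tool --increments '[{"slide":[0.003,0,0.003],"twist":[0,0,0],"gripper":1},{"slide":[0,0,0],"twist":[0,0,0],"gripper":1}]'

```text
clock: 88.08
ee_pos: [0.3708, 0.3259, 0.0941]
orientation: [0.411, 2.326, -0.167]
wrist_force: [0.5, 0.0, -1.6]
grip_width: 0.052
finger_force: 73.3
```

Request:
drive_tool --increments '[{"slide":[0.003,0,0.003],"twist":[0,0,0],"gripper":1},{"slide":[0,0,0],"twist":[0,0,0],"gripper":1}]'

```text
clock: 88.25
ee_pos: [0.3708, 0.3259, 0.0933]
orientation: [0.411, 2.325, -0.167]
wrist_force: [-0.4, 0.2, -0.9]
grip_width: 0.052
finger_force: 73.3
```

Request:
drive_tool --increments '[{"slide":[0.003,0,0.003],"twist":[0,0,0],"gripper":1},{"slide":[0,0,0],"twist":[0,0,0],"gripper":1}]'

```text
clock: 88.42
ee_pos: [0.3709, 0.326, 0.0926]
orientation: [0.411, 2.325, -0.167]
wrist_force: [-0.5, 0.7, -0.8]
grip_width: 0.0517
finger_force: 73.3
```

Request:
drive_tool --increments '[{"slide":[0.002,0,0.002],"twist":[0,0,0],"gripper":1},{"slide":[0,0,0],"twist":[0,0,0],"gripper":1}]'

```text
clock: 88.58
ee_pos: [0.3711, 0.3259, 0.0925]
orientation: [0.411, 2.324, -0.167]
wrist_force: [-0.5, -0.5, 2.5]
grip_width: 0.0517
finger_force: 73.6
```

Contact. Release and retreat.

Request:
drive_tool --increments '[{"slide":[0,0,0],"twist":[0,0,0],"gripper":-0.6},{"slide":[0,0,0],"twist":[0,0,0],"gripper":-1},{"slide":[0,0,0],"twist":[0,0,0],"gripper":-1},{"slide":[0,0,0],"twist":[0,0,0],"gripper":-1},{"slide":[0,0,0],"twist":[0,0,0],"gripper":-1},{"slide":[0,0,-0.04],"twist":[0,0,0],"gripper":-1},{"slide":[0,0,-0.08],"twist":[0,0,0],"gripper":-1},{"slide":[0,0,-0.1],"twist":[0,0,0],"gripper":-1},{"slide":[0,0,-0.1],"twist":[0,0,0],"gripper":-1},{"slide":[-0.06,0,-0.06],"twist":[0,0,0],"gripper":-1},{"slide":[-0.1,0,-0.1],"twist":[0,0,0],"gripper":-1},{"slide":[-0.1,0,-0.1],"twist":[0,0,0],"gripper":-1},{"slide":[-0.1,0,-0.1],"twist":[0,0,0],"gripper":-1},{"slide":[-0.1,0,-0.1],"twist":[0,0,0],"gripper":-1},{"slide":[0,0,0],"twist":[0,0,0],"gripper":-1},{"slide":[0,0,0],"twist":[0,0,0],"gripper":-1}]'

```text
clock: 89.92
ee_pos: [0.3285, 0.3421, 0.2693]
orientation: [0.413, 2.324, -0.162]
wrist_force: [0.2, -0.4, -0.9]
grip_width: 0.0858
finger_force: 0.0
```

Run:
```python
from h import *
p,r,s=pose();print(p,s['clock'],s['joint_velocities'].round(3))
im=bot.camera('side');cv2.imwrite('pics/s10.png',im)
```

```text
[0.32845256 0.3420726  0.26925281] 89.9167 [-0.003  0.028 -0.06  -0.019  0.008 -0.003]
```

View pics/s10.png

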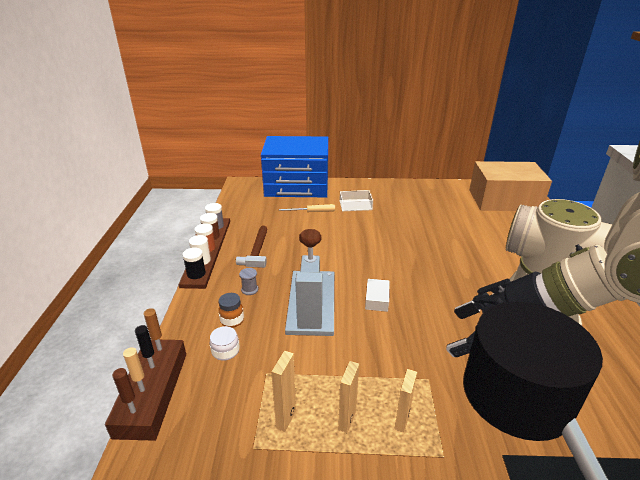

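All three boards stand on the mat (pixels (284,392), (348,397), (407,400)), the bystanders are in place and the gripper is clear; I hand in.

```bash
python3 -c "
from plant import bot
print(bot.hand_in())"
```

```text
the job is handed in; nothing more can be done
None
```

All three boards were punched in order, long, middle, short, and now stand upright and free on the cork mat; the job is handed in, with the ring measured within about 1 mm of the punch axis for the middle and short boards and estimated within about 3 mm for the long one.

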